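# Stack blanks on furnace base plates with setter tiles between

## Robot

A 6-joint arm with a two-finger parallel gripper is mounted at the origin on the work surface. World frame = base frame: x ahead of the robot, y to its left, z up, the work surface at z = 0. Lengths are in mm, angles in degrees, forces in N, time in s.
With the tool pointing down it reaches from about 300 to 850 mm from the base axis. Payload 4.2 kg.
Tool frame: the origin (TCP) lies at the very end of the fingers, on their centre line; the grasp point (between the pads) lies 19 mm behind it; z points along the fingers, x is the direction in which the jaws open and shut, and the axes are right-handed (so a half turn about z gives the same grasp; the last joint's range is limited). The gripper opens to 91 mm and grips with 3 to 60 N. Pads are 32 mm wide; open, the fingers measure 118 mm over their backs; the gripper's body (76 mm by 178 mm) begins 60 mm behind the grasp point.
Start: joints at [-69.958, 18.312, 89.639, -0, 72.044, -1.146], TCP at [207.826, -536.145, 213.976] pointing down, gripper open.
Joint ranges: [-177.97, 177.97], [-48.28, 115.42], [12.27, 149.76], [-77.06, 257.06], [2.81, 150.46], [-146.56, 146.56]. Speed limits (degrees/s): [147.25, 147.25, 180, 180, 180, 180].

## Interface

Orientations are given as [roll, pitch, yaw] about the fixed x, y, z axes, in that order (R = Rz(yaw) Ry(pitch) Rx(roll)).
In Python, from workcell import env gives the robot as it stands.
- The arm moves only by the tool servo_tool, never from a script. Its argument "plan" is a list of rows, each a list of 3 entries, a list of its own where there are three numbers: the turn, a rotation vector about the tool's x, y, z in degrees, then the shift along the tool's x, y, z in mm, then the finger opening in mm, from 0 to 91.2. In form: [[[ax, ay, az], [dx, dy, dz], claw], ...]. A call has exactly 10 rows; each row shifts and turns the pose as measured when the row begins, along the tool's axes as they then stand; what a row does not reach is not made up. A row lasts 1/8 s, in which the tool goes at most 62.5 mm and 10.7 degrees, less where a joint would pass 70% of its speed; a pose out of reach is approached as far as the arm can. A call with a gripper value outside its range is refused whole. The fingers move at their own pace and stop on an object; "squeeze" is the grip in N (left out, the last holds). Time passes only in rows, so rows that do not move let the fingers close, or fill a call up. It gives the time, the measured TCP pose, the force and the opening at its end, in the units of the state.
- env.state(): the state, without advancing time (a new reading comes with each control period).
- env.grab_frame(name): name is "scene" or "top" or "wrist"; returns a dict with "pixels" (480x640x3 uint8, red, green, blue), "intrinsics" (3x3 intrinsics, pixels), "distortion" ([k1, k2, p1, p2, k3] as OpenCV has them; the pictures are not rectified), "eye" and "attitude" of the camera in the world. Camera axes: x right, y up, looking along -z (the intrinsics and any distortion apply to the point x, -y, -z); pixel columns grow to the right and rows downward; lengths in mm; the calibration is good to about 2 mm. A picture is of the moment at which its call begins. There is no depth.
- env.job_done(): hands the job in, once; it reports no verdict.
The state is a dict: "time_s": time; "qpos": joint angles; "qvel": joint speeds; "effort": joint torques, N m; "ee_pos": TCP position; "ee_rot": TCP orientation; "force": force on the tool from outside, world axes, zero at the start; "torque": the same for the moment, N m; "gripper_width": finger opening in mm.
Only numpy, scipy, OpenCV 4.12 (cv2) and the standard library are available. Lean on these libraries where they do the work, as an engineer would, in place of code of your own. Each camera call takes 0.05 s, during which the arm holds its last target.

## Task

Load the two furnace base plates on the bench: stack all the round steel blanks on the plate with the round recess and all the square ones, squarely, on the plate with the square recess, the lowest blank of each stack fully down in its recess, with exactly one white setter tile between every two blanks so that they cannot stick together. Keep each stack centred over its recess and finish it with one dark weight slab set flat and centred straight on its top blank. Leave unused tiles lying flat on the bench clear of the base plates, and do not disturb the hammer, the welding magnet or the tin.

Things in the scene. Friction and masses are not known exactly. Their poses are not given: they have to be found in the camera images.
- round_seat (a point): Centre of the floor of the round recess in one of two square steel furnace base plates (100 x 100 x 14 mm, fixed to the bench for this job, a low 9 mm bar loop for tongs on its +x side reaching 78 mm from the centre). Recess 56 mm across, 4 mm deep; its floor is 10 mm above the bench, the plate's top face 14 mm. Axes: x towards the tong loop, y along the plate's side, z up.
- square_seat (a point): Centre of the floor of the square recess in the other of two square steel furnace base plates (100 x 100 x 14 mm, fixed to the bench for this job, a low 9 mm bar loop for tongs on its +x side reaching 78 mm from the centre). Recess 52 x 52 mm, 4 mm deep, its sides along the plate's x and y; its floor is 10 mm above the bench, the plate's top face 14 mm. Axes: x towards the tong loop, y along the plate's side, z up.
- disc_1: Round bright steel blank, 52 mm diameter, 12 mm thick, 0.2 kg, lying flat; origin at the centre of its underside, z up. All discs are alike.
- plate_1: Square bright steel blank, 48 x 48 mm, 12 mm thick, 0.2 kg, lying flat; origin at the centre of its underside, x and y along its sides, z up. All square blanks are alike.
- tile_1: White ceramic setter tile (the separator), 60 x 60 x 6 mm, 65 g, lying flat; origin at the centre of its underside, x and y along its sides, z up. All three are alike; two or three are needed.
- disc_2: Round bright steel blank, 52 mm diameter, 12 mm thick, 0.2 kg, lying flat; origin at the centre of its underside, z up. All discs are alike. Not there at every start.
- plate_2: Square bright steel blank, 48 x 48 mm, 12 mm thick, 0.2 kg, lying flat; origin at the centre of its underside, x and y along its sides, z up. All square blanks are alike. Not there at every start.
- tile_2: White ceramic setter tile (the separator), 60 x 60 x 6 mm, 65 g, lying flat; origin at the centre of its underside, x and y along its sides, z up. All three are alike; two or three are needed.
- disc_3: Round bright steel blank, 52 mm diameter, 12 mm thick, 0.2 kg, lying flat; origin at the centre of its underside, z up. All discs are alike. Not there at every start.
- plate_3: Square bright steel blank, 48 x 48 mm, 12 mm thick, 0.2 kg, lying flat; origin at the centre of its underside, x and y along its sides, z up. All square blanks are alike. Not there at every start.
- tile_3: White ceramic setter tile (the separator), 60 x 60 x 6 mm, 65 g, lying flat; origin at the centre of its underside, x and y along its sides, z up. All three are alike; two or three are needed.
- slab_1: Dark steel weight slab, 62 x 62 x 20 mm, 0.6 kg, lying flat; origin at the centre of its underside, x and y along its sides, z up. Both are alike.
- slab_2: Dark steel weight slab, 62 x 62 x 20 mm, 0.6 kg, lying flat; origin at the centre of its underside, x and y along its sides, z up. Both are alike.
- hammer: Bystander: hammer lying left of the base plates, about 240 mm long, pointing ahead.
- magnet: Bystander: red arrow-shaped welding magnet, about 90 x 60 x 16 mm, lying flat beyond the base plates.
- rod_tin: Bystander: steel tin, 70 mm diameter, 110 mm high, standing at the right of the blanks.
Mind the look-alikes: they are no part of the job. What is shaped like the slab_2 but brown or green is not meant. Leave any turquoise look-alike of the slab_1 alone.

How it is judged:
By the outcome, as a careful person would: the job done as asked, in the order asked, and still so for the second after the job is handed in, with the robot touching nothing.
Of disc_2, disc_3, plate_2, plate_3 only 2 to 3 are there at a start; the rules pass over those that are not, and their reading is None.
At some moment in a run one of disc_1, disc_2, disc_3, plate_1, plate_2, plate_3, tile_1, tile_2, tile_3 may be knocked a few centimetres aside while the robot is not near it.
Once in a run the grip may slacken for a moment while it holds something.
It also fails if it takes over 208 s, if anything falls off the work surface, if the arm or the gripper's body presses on something with over 40 N, if the wrist force passes 120 N, or if a joint passes its speed limit or range.

## Working session

There is one attempt and no reset: what is moved stays moved. The work goes in short steps, Python scripts to look and compute and a tool call to move; the robot and the scene stay as the last step left them, time stands still between calls to the robot, and variables do not carry over. Pictures are saved under pics/ and viewed, and the job is handed in when it is done.

Besides the shell and the picture viewer there is one more tool, called after "Call:" as a command line: name --argument value ..., lists and objects as JSON in quotes. servo_tool: Moves the arm, as the interface text tells. Its arguments: {"type":"object","properties":{"plan":{"type":"array"},"squeeze":{"type":"number"}},"required":["plan"]}

```bash
mkdir -p pics; ls
python3 - <<'E'
from workcell import env
import cv2
print(env.state())
for n in ["scene","top","wrist"]:
    f=env.grab_frame(n); cv2.imwrite(f"pics/a_{n}.png",f["pixels"][:,:,::-1])
    print(n,f["intrinsics"],f["distortion"],f["eye"],f["attitude"])
E
```

```text
pics
{'time_s': 0.0, 'qpos': array([-6.99567263e+01,  1.83494244e+01,  8.97062746e+01,  9.48984509e-04,
        7.20429188e+01, -1.14780848e+00]), 'qvel': array([ 0.01558848,  0.01950094,  0.16818505, -0.04596329, -0.00171982,
       -0.03401841]), 'effort': array([ 1.31067907e-03, -4.12454760e+01, -2.31971633e+01,  7.29141897e-02,
        4.56155010e-02, -1.34737538e-04]), 'ee_pos': array([ 207.66633395, -535.65097404,  213.14338683]), 'ee_rot': array([-1.79997122e+02,  9.85800167e-02, -6.88092086e+01]), 'force': array([-0.86537312,  0.53850805, -0.46647665]), 'torque': array([-0.01142221, -0.00042509,  0.07925614]), 'gripper_width': 91.19767066580346}
scene [[619.53746198   0.         308.64528356]
 [  0.         619.53746198 234.74396465]
 [  0.           0.           1.        ]] [-0.19344278  0.          0.          0.          0.        ] [1469.30502863 -276.00261814 1039.01482345] [44.25059091  0.35331078 72.8614387 ]
top [[572.87755008   0.         318.31021433]
 [  0.         572.87755008 234.0803828 ]
 [  0.           0.           1.        ]] [-0.00298451  0.          0.          0.          0.        ] [ 404.11020993   16.38794224 1298.76988788] [  5.88984952   0.56188453 -89.24801683]
wrist [[423.71116155   0.         319.03154341]
 [  0.         423.71116155 240.18106004]
 [  0.           0.           1.        ]] [-0.08044102  0.          0.          0.          0.        ] [ 272.76889215 -512.15159487  384.02765862] [-14.21977359   0.12804633 -68.80631157]
```

View pics/a_scene.png

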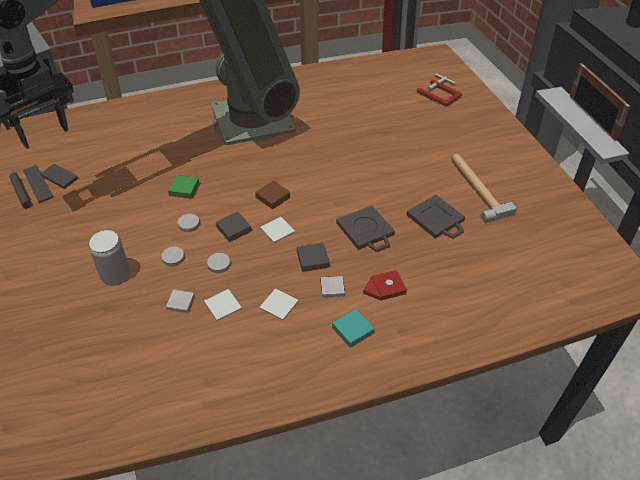

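View pics/a_top.png

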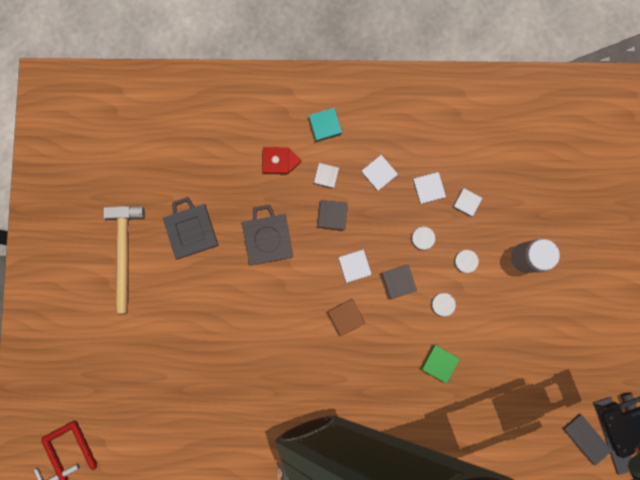

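View pics/a_wrist.png

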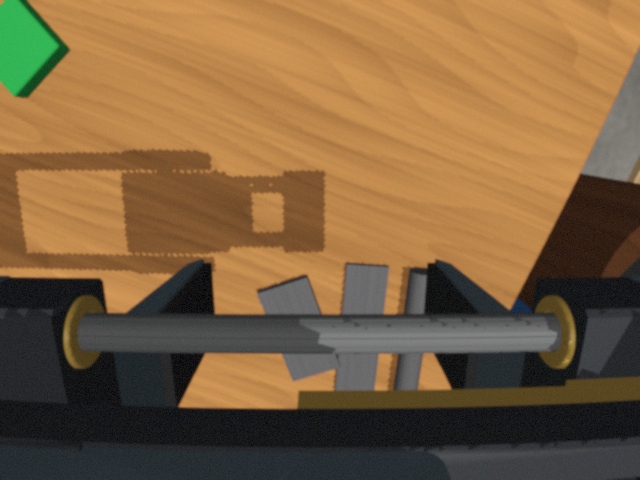

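Top view: three discs at (424,238), (467,261) and (444,305). Two square blanks at (327,175) and (468,202). Three tiles at (380,172), (430,188) and (355,266). Two dark slabs at (333,215) and (399,281). Base plates: round at (267,238), square at (190,231). So all three tiles are needed.

```bash
cat > h.py <<'E'
import numpy as np, cv2
from scipy.spatial.transform import Rotation as R
from workcell import env
def grab(n,save=None):
    f=env.grab_frame(n)
    if save: cv2.imwrite(f"pics/{save}.png",f["pixels"][:,:,::-1])
    return f
def pose(f):
    Rc=R.from_euler('xyz',f["attitude"],degrees=True).as_matrix()
    return Rc,np.array(f["eye"])
def ray(f,px,z):
    px=np.asarray(px,float).reshape(-1,1,2)
    u=cv2.undistortPoints(px,np.array(f["intrinsics"]),np.array(f["distortion"])).reshape(-1,2)
    Rc,e=pose(f)
    d=np.c_[u[:,0],-u[:,1],-np.ones(len(u))]@Rc.T
    return e+d*((z-e[2])/d[:,2])[:,None]
def proj(f,P):
    Rc,e=pose(f); p=(np.asarray(P,float).reshape(-1,3)-e)@Rc
    p=p*[1,-1,-1]
    return cv2.projectPoints(p.reshape(-1,1,3),np.zeros(3),np.zeros(3),np.array(f["intrinsics"]),np.array(f["distortion"]))[0].reshape(-1,2)
def blobs(mask,amin,amax=1e9):
    cs,_=cv2.findContours(mask.astype(np.uint8),cv2.RETR_EXTERNAL,cv2.CHAIN_APPROX_NONE)
    return [c for c in cs if amin<cv2.contourArea(c)<amax]
def rect(f,c,z):
    "contour -> world plane: centre, sizes, yaw, area"
    w=ray(f,c.reshape(-1,2),z)[:,:2].astype(np.float32)
    (cx,cy),(a,b),t=cv2.minAreaRect(w)
    m=cv2.moments(w.reshape(-1,1,2)); 
    return dict(c=np.round([m['m10']/m['m00'],m['m01']/m['m00']],1),rc=np.round([cx,cy],1),s=np.round([a,b],1),yaw=round((t+45)%90-45,1),fill=round(m['m00']/(a*b),2) if a*b else 0)
E
python3 - <<'E'
from h import *
f=grab("top"); im=f["pixels"]; hsv=cv2.cvtColor(im,cv2.COLOR_RGB2HSV)
for name,m,hs in [("white",(hsv[...,1]<60)&(hsv[...,2]>170),(6,12)),("dark",(hsv[...,1]<90)&(hsv[...,2]<95),(14,20))]:
    m[:65]=0; m[:,:20]=0
    for c in blobs(m,150,4000):
        mc=c.reshape(-1,2).mean(0).round(); 
        for z in hs: print(name,mc,z,{k:(v.tolist() if hasattr(v,'tolist') else v) for k,v in rect(f,c,z).items()})
for (u,v) in [(327,175),(468,202),(424,238),(467,261),(380,172),(430,188),(355,266),(333,215),(399,281),(180,225),(190,231),(267,238),(255,225)]: print(u,v,im[v,u],hsv[v,u])
o=im[130:330,130:520]; cv2.imwrite("pics/b.png",cv2.resize(o[:,:,::-1],None,fx=2,fy=2,interpolation=cv2.INTER_CUBIC))
E
```

```text
white [444. 304.] 6 {'c': [383.3, -251.8], 'rc': [383.6, -252.2], 's': [48.8, 49.2], 'yaw': 0.7, 'fill': 0.79}
white [444. 304.] 12 {'c': [383.4, -250.6], 'rc': [383.7, -251.0], 's': [48.6, 49.0], 'yaw': 0.7, 'fill': 0.79}
white [467. 261.] 6 {'c': [480.9, -304.3], 'rc': [481.6, -304.9], 's': [48.7, 50.0], 'yaw': 45.0, 'fill': 0.78}
white [467. 261.] 12 {'c': [480.5, -302.8], 'rc': [481.2, -303.4], 's': [48.5, 49.8], 'yaw': 45.0, 'fill': 0.78}
white [355. 266.] 6 {'c': [467.0, -52.2], 'rc': [467.2, -52.1], 's': [61.0, 59.3], 'yaw': 18.7, 'fill': 0.93}
white [355. 266.] 12 {'c': [466.7, -51.9], 'rc': [466.9, -51.8], 's': [60.7, 59.0], 'yaw': 18.7, 'fill': 0.93}
white [544. 254.] 6 {'c': [498.2, -478.1], 'rc': [498.4, -478.2], 's': [67.4, 67.6], 'yaw': -26.5, 'fill': 0.77}
white [544. 254.] 12 {'c': [497.7, -475.8], 'rc': [498.0, -475.9], 's': [67.1, 67.3], 'yaw': -26.5, 'fill': 0.77}
white [424. 238.] 6 {'c': [532.3, -207.5], 'rc': [531.4, -207.4], 's': [47.5, 50.1], 'yaw': -0.2, 'fill': 0.8}
white [424. 238.] 12 {'c': [531.7, -206.4], 'rc': [530.8, -206.3], 's': [47.3, 49.9], 'yaw': 
[... 1990 characters left out ...]
.6, 95.8], 'yaw': 10.5, 'fill': 0.68}
dark [189. 228.] 14 {'c': [545.5, 322.9], 'rc': [551.9, 325.1], 's': [124.8, 98.3], 'yaw': 19.3, 'fill': 0.85}
dark [189. 228.] 20 {'c': [544.8, 321.4], 'rc': [551.2, 323.7], 's': [124.3, 97.9], 'yaw': 19.3, 'fill': 0.85}
327 175 [213 205 200] [ 12  16 213]
468 202 [212 210 213] [140   4 213]
424 238 [213 211 209] [ 15   5 213]
467 261 [212 211 208] [ 23   5 212]
380 172 [212 210 215] [132   6 215]
430 188 [213 211 216] [132   6 216]
355 266 [213 211 216] [132   6 216]
333 215 [99 90 89] [ 3 26 99]
399 281 [102  93  91] [  5  28 102]
180 225 [86 82 83] [173  12  86]
190 231 [86 82 82] [ 0 12 86]
267 238 [92 85 83] [ 7 25 92]
255 225 [90 82 81] [ 3 25 90]
```

View pics/b.png

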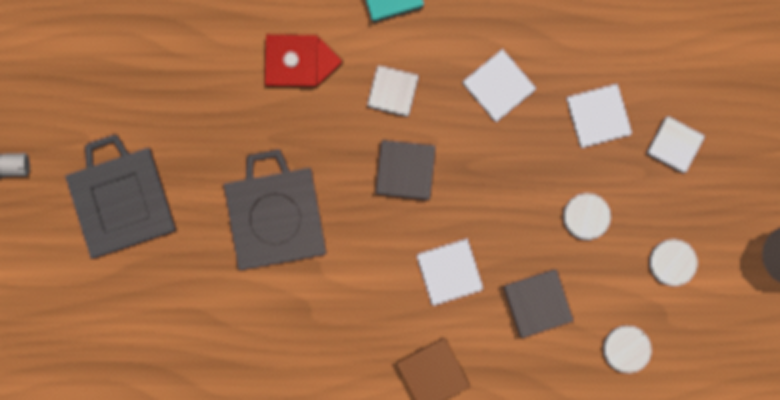

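Run:
```python
from h import *
f=grab("wrist"); s=env.state()
print(proj(f,[s['ee_pos']]))
Rt=R.from_euler('xyz',s['ee_rot'],degrees=True).as_matrix()
Rc,e=pose(f)
print("eye in tool",Rt.T@(e-s['ee_pos'])); print("cam axes in tool",Rt.T@Rc)
print("tool axes world",Rt)
print(ray(f,[[320,240],[320,20],[320,300],[50,150],[600,150]],12)-s['ee_pos'])
for x,y in [(533,153),(545,323)]:
  print(np.hypot(x,y))
```

```text
[[316.4694355  298.56035022]]
eye in tool [   1.2588715   -69.22904424 -170.68412271]
cam axes in tool [[ 9.99999548e-01 -3.34970807e-04  8.89492318e-04]
 [-1.06200487e-04 -9.69357908e-01 -2.45652669e-01]
 [ 9.44522886e-04  2.45652464e-01 -9.69357506e-01]]
tool axes world [[ 3.61421420e-01 -9.32402533e-01 -2.70359330e-04]
 [-9.32402264e-01 -3.61421521e-01  7.08722888e-04]
 [-7.58528697e-04 -4.06398122e-06 -9.99999712e-01]]
[[ -22.65982495  -10.54455657 -201.58182851]
 [ 150.2402041    56.58913675 -201.58182851]
 [ -76.97841338  -31.64304104 -201.58182851]
 [ -32.6386563   244.50655105 -201.58182851]
 [ 145.53283017 -214.13576912 -201.58182851]]
554.5250219782693
633.5250586993383
```

```bash
cat > go.py <<'E'
import sys
from h import *
def rows(target,yaw,claw,n=10,pre=0):
    """print rows that bring TCP to target with tool down at yaw"""
    s=env.state(); p=np.array(s['ee_pos']); r0=R.from_euler('xyz',s['ee_rot'],degrees=True)
    y0=s['ee_rot'][2]
    r1=R.from_euler('xyz',[180,0,yaw],degrees=True)
    rv=(r0.inv()*r1).as_rotvec(degrees=True)
    d=np.array(target,float)-p
    out=[]
    for i in range(n):
        ri=r0*R.from_rotvec(rv*i/n,degrees=True)
        out.append([np.round(rv/n,1).tolist(),np.round(ri.inv().apply(d/n),1).tolist(),claw])
    print("t",round(s['time_s'],2),"pos",p.round(1),"rot",np.round(s['ee_rot'],1),"w",round(s['gripper_width'],1),"F",np.round(s['force'],1),"| d",d.round(1),"turn",np.round(rv,1))
    for o in out: print(str(o).replace(' ',''),end=',')
    print()
if __name__=="__main__":
    a=sys.argv; v=[float(x) for x in a[1:6]]; rows(v[:3],v[3],v[4],int(a[6]) if len(a)>6 else 10)
E
python3 go.py 470 120 220 10.5 91 18
```

```text
t 0.25 pos [ 207.7 -535.9  213.6] rot [-180.     0.   -68.8] w 91.3 F [0.8 0.  0. ] | d [262.3 655.9   6.4] turn [ -0.    0.  -79.3]
[[-0.0,0.0,-4.4],[-28.7,-26.8,-0.3],91.0],[[-0.0,0.0,-4.4],[-26.6,-28.9,-0.3],91.0],[[-0.0,0.0,-4.4],[-24.3,-30.8,-0.3],91.0],[[-0.0,0.0,-4.4],[-21.8,-32.6,-0.3],91.0],[[-0.0,0.0,-4.4],[-19.3,-34.2,-0.3],91.0],[[-0.0,0.0,-4.4],[-16.6,-35.6,-0.3],91.0],[[-0.0,0.0,-4.4],[-13.8,-36.7,-0.3],91.0],[[-0.0,0.0,-4.4],[-10.9,-37.7,-0.3],91.0],[[-0.0,0.0,-4.4],[-8.0,-38.4,-0.3],91.0],[[-0.0,0.0,-4.4],[-5.0,-38.9,-0.3],91.0],[[-0.0,0.0,-4.4],[-2.0,-39.2,-0.4],91.0],[[-0.0,0.0,-4.4],[1.0,-39.2,-0.4],91.0],[[-0.0,0.0,-4.4],[4.0,-39.0,-0.4],91.0],[[-0.0,0.0,-4.4],[7.0,-38.6,-0.4],91.0],[[-0.0,0.0,-4.4],[9.9,-38.0,-0.4],91.0],[[-0.0,0.0,-4.4],[12.8,-37.1,-0.4],91.0],[[-0.0,0.0,-4.4],[15.6,-36.0,-0.4],91.0],[[-0.0,0.0,-4.4],[18.4,-34.7,-0.4],91.0],
```

Call:
servo_tool --plan '[[[0,0,-5],[-29,-27,0],91],[[0,0,-5],[-27,-29,0],91],[[0,0,-5],[-24,-31,0],91],[[0,0,-5],[-22,-33,0],91],[[0,0,-5],[-19,-34,0],91],[[0,0,-5],[-17,-36,0],91],[[0,0,-5],[-14,-37,0],91],[[0,0,-5],[-11,-38,0],91],[[0,0,-5],[-8,-38,0],91],[[0,0,-5],[-5,-39,0],91]]'

```text
time_s: 1.5
ee_pos: [335.3, -153.1, 213.0]
ee_rot: [-179.9, -0.1, -17.5]
force: [-0.1, 0.4, -0.6]
gripper_width: 91.2
```

```bash
python3 go.py 470 120 220 10.5 91 10
```

```text
t 1.5 pos [ 335.3 -153.1  213. ] rot [-1.799e+02 -1.000e-01 -1.750e+01] w 91.2 F [-0.1  0.4 -0.6] | d [134.7 273.1   7. ] turn [ -0.   -0.1 -28. ]
[[-0.0,-0.0,-2.8],[4.6,-30.1,-0.7],91.0],[[-0.0,-0.0,-2.8],[6.1,-29.8,-0.7],91.0],[[-0.0,-0.0,-2.8],[7.5,-29.5,-0.7],91.0],[[-0.0,-0.0,-2.8],[9.0,-29.1,-0.7],91.0],[[-0.0,-0.0,-2.8],[10.4,-28.6,-0.7],91.0],[[-0.0,-0.0,-2.8],[11.8,-28.1,-0.7],91.0],[[-0.0,-0.0,-2.8],[13.1,-27.5,-0.7],91.0],[[-0.0,-0.0,-2.8],[14.5,-26.8,-0.7],91.0],[[-0.0,-0.0,-2.8],[15.8,-26.1,-0.7],91.0],[[-0.0,-0.0,-2.8],[17.0,-25.3,-0.7],91.0],
```

```bash
python3 go.py 525 120 240 10.5 91 9
```

```text
t 1.5 pos [ 335.3 -153.1  213. ] rot [-1.799e+02 -1.000e-01 -1.750e+01] w 91.2 F [-0.1  0.4 -0.6] | d [189.7 273.1  27. ] turn [ -0.   -0.1 -28. ]
[[-0.0,-0.0,-3.1],[11.0,-35.3,-2.9],91.0],[[-0.0,-0.0,-3.1],[12.9,-34.6,-2.9],91.0],[[-0.0,-0.0,-3.1],[14.7,-33.9,-3.0],91.0],[[-0.0,-0.0,-3.1],[16.6,-33.0,-3.0],91.0],[[-0.0,-0.0,-3.1],[18.3,-32.1,-3.0],91.0],[[-0.0,-0.0,-3.1],[20.0,-31.0,-3.0],91.0],[[-0.0,-0.0,-3.1],[21.7,-29.9,-3.0],91.0],[[-0.0,-0.0,-3.1],[23.3,-28.7,-3.0],91.0],[[-0.0,-0.0,-3.1],[24.8,-27.4,-3.0],91.0],
```

Call:
servo_tool --plan '[[[0,0,-3.1],[11,-35,-3],91],[[0,0,-3.1],[13,-35,-3],91],[[0,0,-3.1],[15,-34,-3],91],[[0,0,-3.1],[17,-33,-3],91],[[0,0,-3.1],[18,-32,-3],91],[[0,0,-3.1],[20,-31,-3],91],[[0,0,-3.1],[22,-30,-3],91],[[0,0,-3.1],[23,-29,-3],91],[[0,0,-3.1],[25,-27,-3],91],[[0,0,0],[0,0,0],91]]'

```text
time_s: 2.75
ee_pos: [528.2, 133.9, 241.2]
ee_rot: [179.9, -0.2, 11.6]
force: [-1.3, -0.2, -0.3]
gripper_width: 91.1
```

Run:
```python
from h import *
f=grab("wrist","c1"); print(env.state()['ee_pos'],env.state()['ee_rot'])
print(proj(f,[[534,153,10],[545,323,10]]))
```

```text
[527.28199673 132.85379804 241.12285502] [ 1.79890828e+02 -1.37735358e-01  1.15608060e+01]
[[327.6514736  187.34706947]
 [379.60271522   1.83776421]]
```

View pics/c1.png

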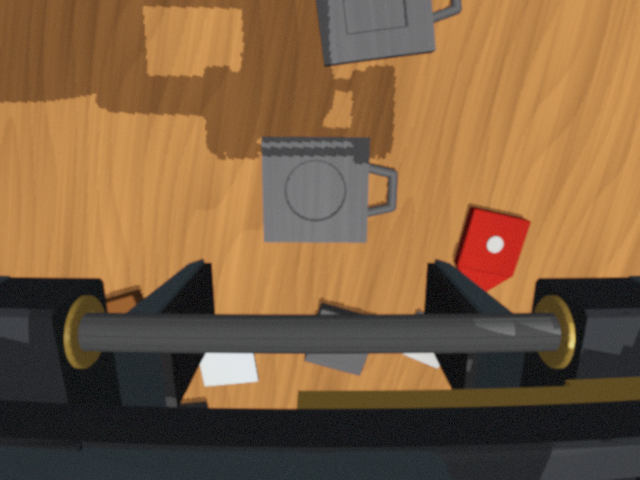

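```bash
cat > meas.py <<'E'
from h import *
def ell(f,c0,rmin,rmax,z,circ=True):
    "recess dark ring: radial darkest point about c0, fit"
    g=cv2.GaussianBlur(cv2.cvtColor(f["pixels"],cv2.COLOR_RGB2GRAY),(3,3),0).astype(np.float32)
    pts=[]
    for a in np.arange(0,360,4):
        r=np.arange(rmin,rmax,0.25); x=c0[0]+r*np.cos(np.radians(a)); y=c0[1]+r*np.sin(np.radians(a))
        v=cv2.remap(g,x.astype(np.float32)[None],y.astype(np.float32)[None],cv2.INTER_LINEAR)[0]
        i=v.argmin(); pts.append([x[i],y[i]])
    return np.array(pts,np.float32)
def circfit(w):
    ok=np.ones(len(w),bool)
    for _ in range(6):
        A=np.c_[2*w[ok],np.ones(ok.sum())]; s=np.linalg.lstsq(A,(w[ok]**2).sum(1),rcond=None)[0]
        r=np.sqrt(s[2]+s[0]**2+s[1]**2); e=np.abs(np.hypot(*(w-s[:2]).T)-r); ok=e<max(0.8,2*np.median(e))
    return s[:2].round(2),round(r,2),ok.sum(),round(e[ok].mean(),2)
E
python3 - <<'E'
from meas import *
f=grab("wrist"); print(env.state()['ee_pos'])
p=ell(f,(316,190),20,40,14)
w=ray(f,p,14)[:,:2]; print(circfit(w))
im=f["pixels"][:,:,::-1][120:260,240:400].copy(); im=cv2.resize(im,None,fx=4,fy=4,interpolation=cv2.INTER_CUBIC)
for x,y in p: cv2.circle(im,(int((x-240+.5)*4),int((y-120+.5)*4)),2,(0,0,255),-1)
cv2.imwrite("pics/c2.png",im)
E
```

```text
[526.72296063 132.064656   241.13108707]
(array([522.66, 148.2 ]), np.float64(28.2), np.int64(74), np.float64(0.19))
```

View pics/c2.png

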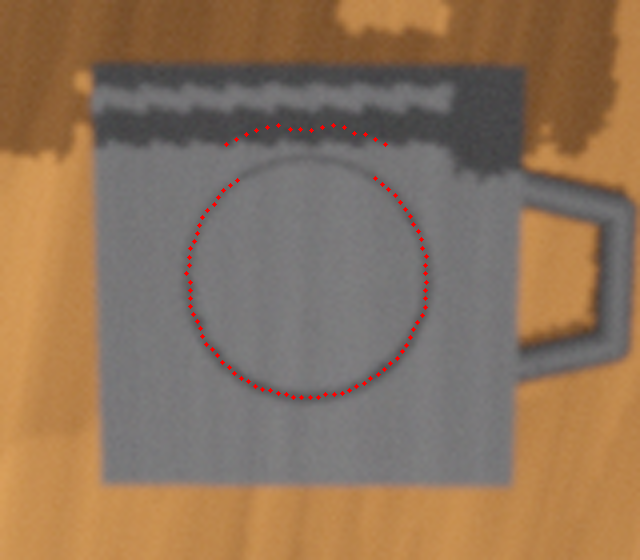

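```bash
python3 go.py 538 290 230 19.3 91 7
```

```text
t 2.85 pos [526.7 132.1 241.1] rot [ 1.799e+02 -1.000e-01  1.150e+01] w 91.0 F [-0.2 -0.2  0.3] | d [ 11.3 157.9 -11.1] turn [ 0.1 -0.1 -7.8]
[[0.0,-0.0,-1.1],[6.1,-21.8,1.6],91.0],[[0.0,-0.0,-1.1],[6.5,-21.7,1.6],91.0],[[0.0,-0.0,-1.1],[6.9,-21.5,1.6],91.0],[[0.0,-0.0,-1.1],[7.3,-21.4,1.6],91.0],[[0.0,-0.0,-1.1],[7.8,-21.3,1.6],91.0],[[0.0,-0.0,-1.1],[8.2,-21.1,1.6],91.0],[[0.0,-0.0,-1.1],[8.6,-20.9,1.6],91.0],
```

Call:
servo_tool --plan '[[[0,0,-1.1],[6,-22,1.5],91],[[0,0,-1.1],[6.5,-22,1.5],91],[[0,0,-1.1],[7,-21.5,1.5],91],[[0,0,-1.1],[7.5,-21.5,1.5],91],[[0,0,-1.1],[8,-21,1.5],91],[[0,0,-1.1],[8,-20,1.5],91],[[0,0,-1.1],[6,-12,1.5],91],[[0,0,0],[0,0,0],91],[[0,0,0],[0,0,0],91],[[0,0,0],[0,0,0],91]]'

```text
time_s: 4.1
ee_pos: [538.0, 284.8, 229.4]
ee_rot: [179.7, 0.0, 19.4]
force: [0.0, 0.5, 1.0]
gripper_width: 91.4
```

Run:
```python
from h import *
f=grab("wrist","c3"); print(env.state()['ee_pos'],env.state()['ee_rot'])
c=proj(f,[[538.7,320.5,14]])[0]; print(c, proj(f,[[522.7,148.2,14]]))
x,y=c.astype(int)-[80,70]
im=cv2.resize(f["pixels"][max(y,0):y+140,x:x+160,::-1],None,fx=4,fy=4,interpolation=cv2.INTER_CUBIC); cv2.imwrite("pics/c4.png",im); print(x,y)
```

```text
[538.00205904 284.71786562 229.47834611] [1.79717731e+02 3.62905492e-02 1.94257902e+01]
[332.72912998 171.09478938] [[259.02998491 329.79405631]]
252 101
```

View pics/c4.png

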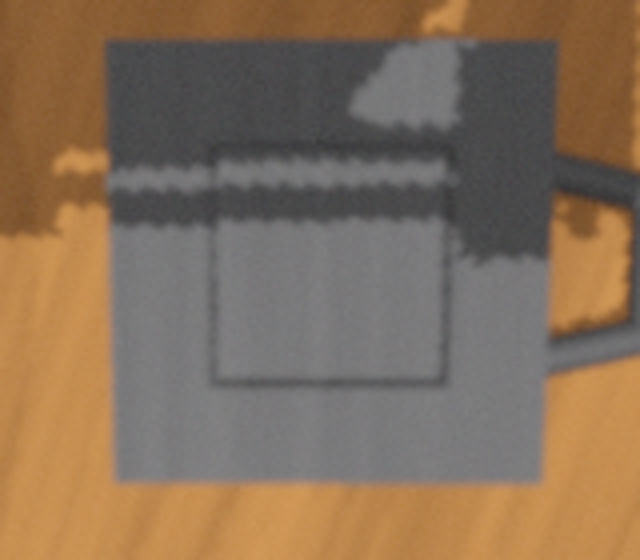

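Run:
```python
from h import *
f=grab("wrist"); 
for q in [[(108,42),(553,40),(541,482),(117,481)],[(213,147),(453,148),(447,382),(213,382)]]:
    p=(np.array(q)+.5)/4-.5+[252,101]
    w=ray(f,p,14)[:,:2]; print(w.round(1).tolist(), w.mean(0).round(1)); d=np.diff(np.r_[w,w[:1]],axis=0); print(np.hypot(*d.T).round(1),(np.degrees(np.arctan2(d[:,1],d[:,0]))%90).round(1))
m=cv2.cvtColor(f["pixels"],cv2.COLOR_RGB2HSV); mk=(m[...,1]<60)&(m[...,2]<150)
for c in blobs(mk[60:260,220:480],2000): print(rect(f,c+np.array([220,60]),14))
```

```text
[[476.1, 354.1], [568.2, 387.2], [602.1, 293.8], [508.9, 261.1]] [538.8 324.1]
[97.9 99.4 98.7 98.6] [19.8 19.9 19.3 19.4]
[[505.2, 340.3], [555.7, 357.9], [573.0, 308.4], [522.4, 290.5]] [539.1 324.3]
[53.4 52.5 53.7 52.7] [19.3 19.3 19.5 19. ]
{'c': array([544.8, 326.5]), 'rc': array([551.2, 328.8]), 's': array([125.5,  97.9]), 'yaw': 19.5, 'fill': 0.87}
```

```bash
python3 go.py 502 311 230 -70.6 91 9
```

```text
t 4.2 pos [538.  284.8 229.5] rot [179.7   0.   19.4] w 91.3 F [ 0.2 -0.   0.1] | d [-36.   26.2   0.5] turn [ 0.2 -0.2 90. ]
[[0.0,-0.0,10.0],[-2.8,-4.1,-0.1],91.0],[[0.0,-0.0,10.0],[-3.5,-3.5,-0.1],91.0],[[0.0,-0.0,10.0],[-4.0,-2.9,-0.1],91.0],[[0.0,-0.0,10.0],[-4.5,-2.1,-0.1],91.0],[[0.0,-0.0,10.0],[-4.8,-1.3,-0.1],91.0],[[0.0,-0.0,10.0],[-4.9,-0.5,-0.1],91.0],[[0.0,-0.0,10.0],[-4.9,0.4,-0.1],91.0],[[0.0,-0.0,10.0],[-4.8,1.2,-0.1],91.0],[[0.0,-0.0,10.0],[-4.5,2.1,-0.1],91.0],
```

Call:
servo_tool --plan '[[[0,0,10],[-3,-4,0],91],[[0,0,10],[-3.5,-3.5,0],91],[[0,0,10],[-4,-3,0],91],[[0,0,10],[-4.5,-2,0],91],[[0,0,10],[-5,-1,0],91],[[0,0,10],[-5,0,0],91],[[0,0,10],[-5,0,0],91],[[0,0,10],[-5,1,0],91],[[0,0,10],[-4.5,2,0],91],[[0,0,0],[0,0,0],91]]'

```text
time_s: 5.45
ee_pos: [501.9, 307.7, 231.4]
ee_rot: [-179.9, -0.3, -73.9]
force: [-0.0, 0.5, 0.4]
gripper_width: 90.7
```

Run:
```python
from h import *
f=grab("wrist","c5"); print(env.state()['ee_pos'],env.state()['ee_rot'])
m=cv2.cvtColor(f["pixels"],cv2.COLOR_RGB2HSV); mk=(m[...,1]<60)&(m[...,2]<150)
c=proj(f,[[538.9,322,14]])[0];x,y=c.astype(int)-[80,70]; y=max(y,0)
im=cv2.resize(f["pixels"][y:y+140,x:x+160,::-1],None,fx=4,fy=4,interpolation=cv2.INTER_CUBIC); cv2.imwrite("pics/c6.png",im); print(x,y)
for c in blobs(mk[:260],2000): print(rect(f,c,14))
```

```text
[502.03370196 307.63346927 231.47669445] [-179.87036413   -0.29959599  -73.84696805]
232 97
{'c': array([576.3,  17.4]), 'rc': array([580.7,   9.9]), 's': array([59.2, 62.1]), 'yaw': -4.3, 'fill': 0.65}
{'c': array([541.8, 154.5]), 'rc': array([546.9, 154.5]), 's': array([105.2, 102. ]), 'yaw': 11.3, 'fill': 0.8}
{'c': array([545.2, 326.4]), 'rc': array([551.6, 328.8]), 's': array([126. ,  99.2]), 'yaw': 19.5, 'fill': 0.86}
```

View pics/c6.png

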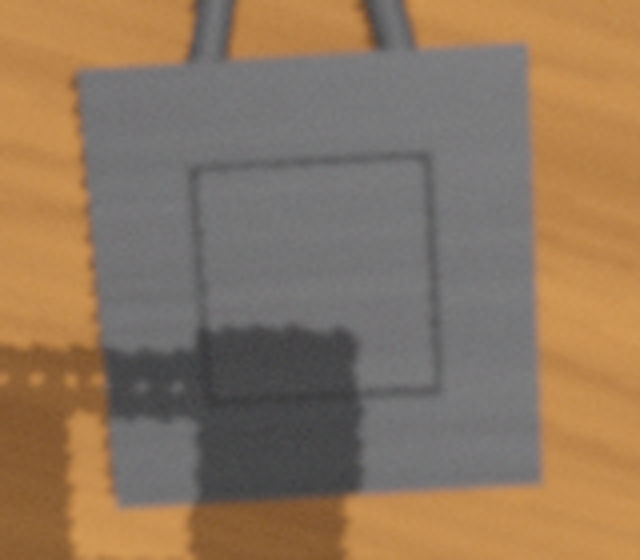

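View pics/c5.png

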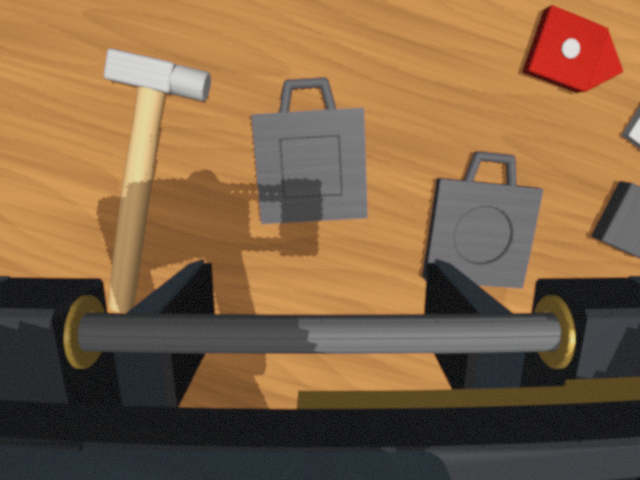

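Run:
```python
from meas import *
f=grab("wrist"); 
for q in [[(80,72),(525,45),(540,483),(119,504)],[(193,170),(430,154),(439,387),(205,403)]]:
    p=(np.array(q)+.5)/4-.5+[232,97]
    w=ray(f,p,14)[:,:2]; print(w.mean(0).round(1)); d=np.diff(np.r_[w,w[:1]],axis=0); print(np.hypot(*d.T).round(1),(np.degrees(np.arctan2(d[:,1],d[:,0]))%90).round(1))
p=ell(f,(484,234),20,38,14)
print(circfit(ray(f,p,14)[:,:2]))
```

```text
[538.9 324. ]
[98.7 98.8 98.6 98. ] [19.5 19.5 19.  19.5]
[539.2 323.9]
[53.2 52.5 54.1 52.7] [19.9 19.  20.  18. ]
(array([523.07, 148.89]), np.float64(27.95), np.int64(90), np.float64(0.23))
```

```bash
python3 go.py 532 -207 140 -21 80 10
```

```text
t 5.55 pos [502.1 307.6 231.4] rot [-179.9   -0.3  -73.8] w 91.3 F [-1.   0.8 -0.4] | d [  29.9 -514.6  -91.4] turn [  0.   -0.3 -52.8]
[[0.0,-0.0,-5.3],[50.2,11.5,9.4],80.0],[[0.0,-0.0,-5.3],[49.0,16.0,9.3],80.0],[[0.0,-0.0,-5.3],[47.3,20.5,9.3],80.0],[[0.0,-0.0,-5.3],[45.2,24.8,9.3],80.0],[[0.0,-0.0,-5.3],[42.7,28.8,9.3],80.0],[[0.0,-0.0,-5.3],[39.9,32.6,9.2],80.0],[[0.0,-0.0,-5.3],[36.7,36.2,9.2],80.0],[[0.0,-0.0,-5.3],[33.2,39.4,9.2],80.0],[[0.0,-0.0,-5.3],[29.5,42.3,9.2],80.0],[[0.0,-0.0,-5.3],[25.5,44.8,9.2],80.0],
```

Call:
servo_tool --plan '[[[0,0,-5.3],[50,11.5,9],80],[[0,0,-5.3],[49,16,9],80],[[0,0,-5.3],[47,20.5,9],80],[[0,0,-5.3],[45,25,9],80],[[0,0,-5.3],[43,29,9],80],[[0,0,-5.3],[40,32.5,9],80],[[0,0,-5.3],[37,36,9],80],[[0,0,-5.3],[33,39.5,9],80],[[0,0,-5.3],[29.5,42,9],80],[[0,0,-5.3],[25,45,9],80]]'

```text
time_s: 6.8
ee_pos: [549.4, -220.9, 143.0]
ee_rot: [-180.0, -0.8, -17.5]
force: [0.3, 0.9, 0.4]
gripper_width: 79.9
```

```bash
cat >> meas.py <<'E'
def whites(f,z,amin=1500):
    hsv=cv2.cvtColor(f["pixels"],cv2.COLOR_RGB2HSV)
    m=(hsv[...,1]<70)&(hsv[...,2]>130); m[308:]=0
    for c in blobs(m,amin):
        x,y,w,h=cv2.boundingRect(c)
        r=rect(f,c,z); print("box",(x,y,w,h),{k:(v.tolist() if hasattr(v,'tolist') else v) for k,v in r.items()})
E
cat > look.py <<'E'
import sys
from meas import *
s=env.state(); print("t",round(s['time_s'],2),s['ee_pos'].round(1),s['ee_rot'].round(1))
f=grab("wrist",sys.argv[2]); whites(f,float(sys.argv[1]))
E
python3 look.py 12 d1
```

```text
t 6.8 [ 549.4 -220.9  143. ] [-180.    -0.8  -17.5]
box (247, 182, 73, 70) {'c': [529.6, -205.4], 'rc': [529.6, -205.5], 's': [51.0, 50.5], 'yaw': 28.1, 'fill': 0.78}
box (385, 131, 109, 112) {'c': [644.4, -218.8], 'rc': [644.3, -218.8], 's': [59.6, 59.9], 'yaw': 15.8, 'fill': 0.98}
box (387, 0, 119, 77) {'c': [674.9, -115.5], 'rc': [677.4, -107.1], 's': [59.5, 59.6], 'yaw': 40.5, 'fill': 0.68}
box (66, 0, 117, 97) {'c': [465.7, -56.1], 'rc': [467.3, -53.3], 's': [59.0, 59.8], 'yaw': 18.1, 'fill': 0.86}
```

View pics/d1.png

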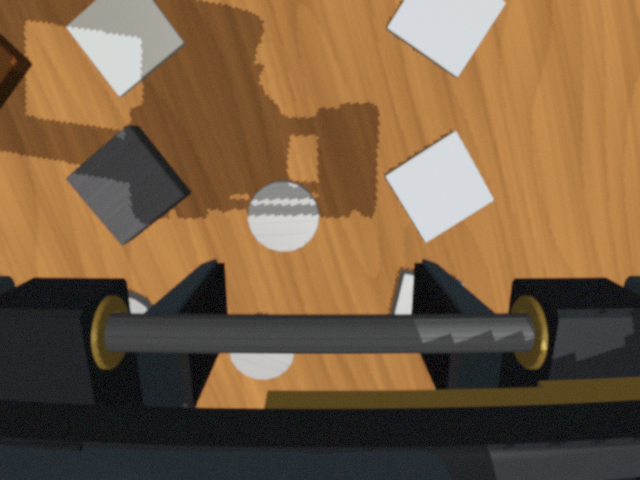

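```bash
python3 go.py 529.6 -205.4 60 -18 80 5
```

```text
t 6.85 pos [ 549.7 -227.3  141.7] rot [179.7  -0.8 -17.5] w 79.8 F [ 1.5 -4.9  0.1] | d [-20.1  21.9 -81.7] turn [ 0.3 -0.8  0.4]
[[0.1,-0.2,0.1],[-5.4,-3.1,16.2],80.0],[[0.1,-0.2,0.1],[-5.3,-3.0,16.3],80.0],[[0.1,-0.2,0.1],[-5.3,-3.0,16.3],80.0],[[0.1,-0.2,0.1],[-5.3,-3.0,16.3],80.0],[[0.1,-0.2,0.1],[-5.2,-3.0,16.3],80.0],
```

Call:
servo_tool --plan '[[[0,-0.2,0],[-5.4,-3,16],80],[[0,-0.2,0],[-5.4,-3,16],80],[[0,-0.2,0],[-5.4,-3,16],80],[[0,-0.2,0],[-5,-3,16],80],[[0,0,0],[-5,-3,16],80],[[0,0,0],[0,0,0],80],[[0,0,0],[0,0,0],80],[[0,0,0],[0,0,0],80],[[0,0,0],[0,0,0],80],[[0,0,0],[0,0,0],80]]'

```text
time_s: 8.1
ee_pos: [531.0, -210.8, 61.4]
ee_rot: [179.6, -0.4, -17.3]
force: [-0.1, 0.6, -0.4]
gripper_width: 80.1
```

```bash
python3 look.py 12 d2;  python3 go.py 529.6 -205.4 6 -18 80 6
```

```text
t 8.1 [ 531.  -210.8   61.4] [179.6  -0.4 -17.3]
box (263, 206, 96, 92) {'c': [529.7, -205.2], 'rc': [529.4, -205.3], 's': [50.9, 50.2], 'yaw': -1.3, 'fill': 0.78}
box (449, 140, 138, 145) {'c': [643.2, -218.2], 'rc': [643.2, -218.1], 's': [59.1, 59.0], 'yaw': 16.0, 'fill': 0.98}
box (461, 0, 133, 67) {'c': [671.0, -125.4], 'rc': [666.1, -129.3], 's': [31.9, 68.0], 'yaw': -14.3, 'fill': 0.51}
box (24, 0, 154, 90) {'c': [463.9, -65.3], 'rc': [468.0, -55.1], 's': [58.2, 55.6], 'yaw': 18.4, 'fill': 0.56}
t 8.15 pos [ 531.1 -210.8   61.3] rot [179.6  -0.4 -17.3] w 79.9 F [ 0.1 -0.5 -0.4] | d [ -1.5   5.4 -55.3] turn [ 0.4 -0.4  0.7]
[[0.1,-0.1,0.1],[-0.6,-0.8,9.2],80.0],[[0.1,-0.1,0.1],[-0.5,-0.8,9.2],80.0],[[0.1,-0.1,0.1],[-0.5,-0.8,9.2],80.0],[[0.1,-0.1,0.1],[-0.5,-0.8,9.2],80.0],[[0.1,-0.1,0.1],[-0.5,-0.8,9.2],80.0],[[0.1,-0.1,0.1],[-0.5,-0.8,9.2],80.0],
```

View pics/d2.png

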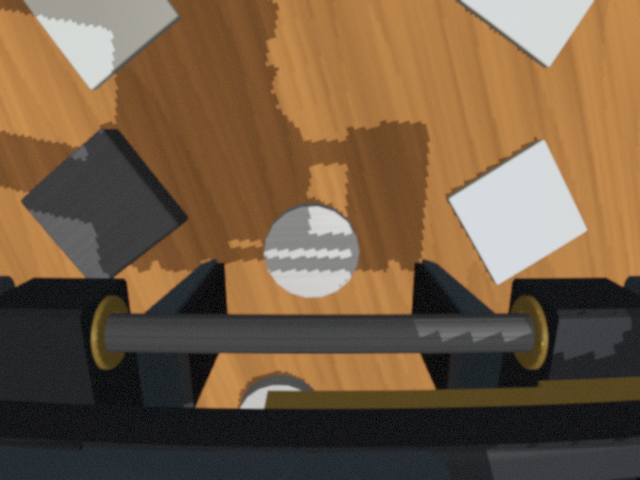

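Call:
servo_tool --plan '[[[0,-0.2,0],[-0.6,-1,9],80],[[0.2,-0.2,0],[-0.5,-1,9],80],[[0.2,0,0],[-0.5,-1,9],80],[[0,0,0],[-0.5,-1,9],80],[[0,0,0],[-0.5,-0.8,9],80],[[0,0,0],[-0.5,-0.8,9],80],[[0,0,0],[0,0,0],80],[[0,0,0],[0,0,0],40],[[0,0,0],[0,0,0],40],[[0,0,0],[0,0,0],40]]' --squeeze 30

```text
time_s: 9.4
ee_pos: [529.6, -204.1, 3.2]
ee_rot: [-179.9, 0.1, -17.3]
force: [0.6, -0.6, -0.3]
gripper_width: 53.0
```

Call:
servo_tool --plan '[[[0,0,0],[0,0,0],62],[[0,0,0],[0,0,0],62],[[0,0,0],[0,1,-2.5],62],[[0,0,0],[0,0,0],62],[[0,0,0],[0,0,0],40],[[0,0,0],[0,0,0],40],[[0,0,0],[0,0,0],40],[[0,0,0],[0,0,0],40],[[0,0,0],[0,0,-10],40],[[0,0,0],[0,0,-20],40]]'

```text
time_s: 10.65
ee_pos: [527.9, -204.6, 35.6]
ee_rot: [-179.9, 0.3, -17.3]
force: [0.3, -0.7, -1.4]
gripper_width: 50.8
```

```bash
python3 look.py 30 d3;  python3 go.py 522.9 148.6 90 10.5 40 10
```

```text
t 10.65 [ 527.9 -204.6   35.6] [-179.9    0.3  -17.3]
box (260, 243, 119, 65) {'c': [529.9, -199.4], 'rc': [530.8, -197.8], 's': [29.7, 52.8], 'yaw': -17.1, 'fill': 0.79}
box (475, 152, 152, 139) {'c': [635.5, -208.4], 'rc': [634.2, -210.7], 's': [53.2, 53.2], 'yaw': 15.7, 'fill': 0.89}
box (496, 0, 140, 71) {'c': [659.6, -127.7], 'rc': [655.6, -131.0], 's': [27.5, 58.8], 'yaw': -13.8, 'fill': 0.51}
box (6, 0, 167, 96) {'c': [471.9, -73.1], 'rc': [475.8, -63.6], 's': [52.5, 49.2], 'yaw': 18.8, 'fill': 0.55}
t 10.7 pos [ 529.8 -205.4   38.6] rot [-179.9    0.   -17.3] w 50.3 F [ 1.6 -0.1 -0. ] | d [ -6.9 354.   51.4] turn [ -0.1  -0.  -27.8]
[[-0.0,-0.0,-2.8],[-11.2,-33.6,-5.1],40.0],[[-0.0,-0.0,-2.8],[-9.5,-34.1,-5.1],40.0],[[-0.0,-0.0,-2.8],[-7.9,-34.5,-5.1],40.0],[[-0.0,-0.0,-2.8],[-6.2,-34.9,-5.1],40.0],[[-0.0,-0.0,-2.8],[-4.5,-35.1,-5.1],40.0],[[-0.0,-0.0,-2.8],[-2.8,-35.3,-5.1],40.0],[[-0.0,-0.0,-2.8],[-1.1,-35.4,-5.1],40.0],[[-0.0,-0.0,-2.8],[0.6,-35.4,-5.1],40.0],[[-0.0,-0.0,-2.8],[2.4,-35.3,-5.1],40.0],[[-0.0,-0.0,-2.8],[4.1,-35.2,-5.1],40.0],
```

View pics/d3.png

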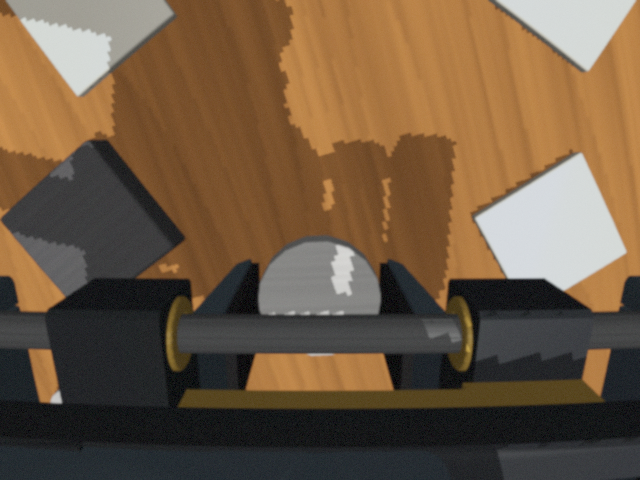

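```bash
cat >> meas.py <<'E'
def held_disc(h,save=None):
    f=grab("wrist",save); s=env.state(); 
    hsv=cv2.cvtColor(f["pixels"],cv2.COLOR_RGB2HSV)
    m=(hsv[...,1]<60)&(hsv[...,2]>85); m[306:]=0
    c=max(blobs(m[:,240:400],500),key=lambda c:c[:,0,1].mean()+0.02*cv2.contourArea(c)).reshape(-1,2)+[240,0]
    up=np.array([p for p in c if p[1]<300 and p[1]<c[:,1].min()+45])
    w=ray(f,up,s['ee_pos'][2]+h)-s['ee_pos']
    Rt=R.from_euler('xyz',s['ee_rot'],degrees=True).as_matrix()
    t=w@Rt; c,r,n,e=circfit(t[:,:2]); 
    print("held centre tool xy",c,"r",r,n,e)
    A=t[:,1].min(); print("top edge tool y",A.round(1),"-> cy if r26:",(A+26).round(1))
E
python3 -c "
from meas import *
held_disc(6.3)"
```

```text
held centre tool xy [ 0.61 -1.  ] r 25.42 148 0.16
top edge tool y -26.4 -> cy if r26: -0.4
```

Call:
servo_tool --plan '[[[0,0,-2.8],[-11,-33.5,-5],40],[[0,0,-2.8],[-9.5,-34,-5],40],[[0,0,-2.8],[-8,-34.5,-5],40],[[0,0,-2.8],[-6,-35,-5],40],[[0,0,-2.8],[-4.5,-35,-5],40],[[0,0,-2.8],[-3,-35,-5],40],[[0,0,-2.8],[-1,-35,-5],40],[[0,0,-2.8],[0,-35,-5],40],[[0,0,-2.8],[2,-30,-5],40],[[0,0,0],[0,0,0],40]]'

```text
time_s: 12.0
ee_pos: [519.4, 115.4, 80.8]
ee_rot: [-180.0, 0.0, 8.6]
force: [0.5, -0.0, -2.5]
gripper_width: 51.5
```

```bash
python3 -c "
from meas import *
held_disc(6.3,'d4')"; python3 go.py 522.9 148.6 50 10.5 40 10
```

```text
held centre tool xy [  1.7  -43.45] r 38.73 227 2.75
top edge tool y -79.1 -> cy if r26: -53.1
t 12.05 pos [519.1 114.4  80.5] rot [-1.8e+02  1.0e-01  8.6e+00] w 51.5 F [ 0.3 -0.7 -1.6] | d [  3.8  34.2 -30.5] turn [-0.   0.1 -1.9]
[[-0.0,0.0,-0.2],[0.9,-3.3,3.0],40.0],[[-0.0,0.0,-0.2],[0.9,-3.3,3.0],40.0],[[-0.0,0.0,-0.2],[0.9,-3.3,3.0],40.0],[[-0.0,0.0,-0.2],[0.9,-3.3,3.0],40.0],[[-0.0,0.0,-0.2],[0.9,-3.3,3.0],40.0],[[-0.0,0.0,-0.2],[0.9,-3.3,3.0],40.0],[[-0.0,0.0,-0.2],[1.0,-3.3,3.0],40.0],[[-0.0,0.0,-0.2],[1.0,-3.3,3.0],40.0],[[-0.0,0.0,-0.2],[1.0,-3.3,3.0],40.0],[[-0.0,0.0,-0.2],[1.0,-3.3,3.0],40.0],
```

View pics/d4.png

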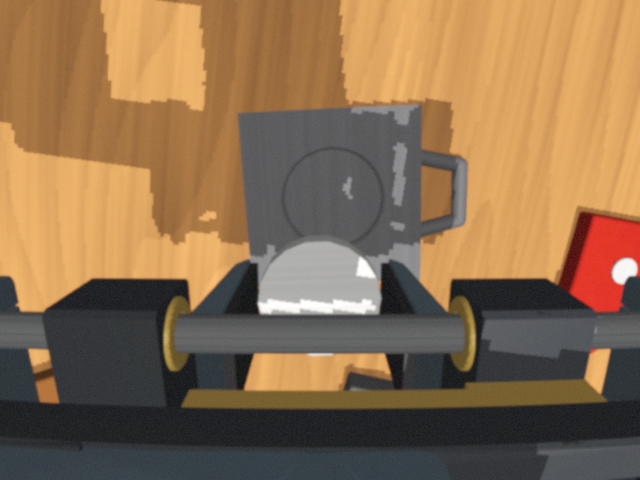

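```bash
python3 go.py 523.0 147.9 26 10.5 40 7
```

```text
t 12.05 pos [519.1 114.4  80.5] rot [-1.8e+02  1.0e-01  8.6e+00] w 51.5 F [ 0.3 -0.7 -1.6] | d [  3.9  33.5 -54.5] turn [-0.   0.1 -1.9]
[[-0.0,0.0,-0.3],[1.3,-4.7,7.8],40.0],[[-0.0,0.0,-0.3],[1.3,-4.6,7.8],40.0],[[-0.0,0.0,-0.3],[1.3,-4.6,7.8],40.0],[[-0.0,0.0,-0.3],[1.3,-4.6,7.8],40.0],[[-0.0,0.0,-0.3],[1.4,-4.6,7.8],40.0],[[-0.0,0.0,-0.3],[1.4,-4.6,7.8],40.0],[[-0.0,0.0,-0.3],[1.4,-4.6,7.8],40.0],
```

Call:
servo_tool --plan '[[[0,0,0],[1.3,-4.7,8],40],[[0,0,0],[1.3,-4.7,8],40],[[0,0,0],[1.3,-4.7,8],40],[[0,0,0],[1.3,-4.7,8],40],[[0,0,0],[1.3,-4.7,8],40],[[0,0,0],[1.3,-4.7,8],40],[[0,0,0],[1.3,-4.7,5],40],[[0,0,0],[0,0,0],40],[[0,0,0],[0,0,0],40],[[0,0,0],[0,0,0],40]]'

```text
time_s: 13.3
ee_pos: [522.9, 147.8, 22.2]
ee_rot: [180.0, 0.3, 8.3]
force: [0.6, -0.2, -2.4]
gripper_width: 50.6
```

```bash
python3 go.py 523.0 147.9 17 9 40 5
```

```text
t 13.3 pos [522.9 147.8  22.2] rot [180.    0.3   8.3] w 50.6 F [ 0.6 -0.2 -2.4] | d [ 0.1  0.1 -5.2] turn [ 0.   0.3 -0.7]
[[0.0,0.1,-0.1],[0.0,-0.0,1.0],40.0],[[0.0,0.1,-0.1],[0.0,-0.0,1.0],40.0],[[0.0,0.1,-0.1],[0.0,-0.0,1.0],40.0],[[0.0,0.1,-0.1],[0.0,-0.0,1.0],40.0],[[0.0,0.1,-0.1],[0.0,-0.0,1.0],40.0],
```

Call:
servo_tool --plan '[[[0,0.2,0],[0,0,1.5],40],[[0,0,0],[0,0,1.5],40],[[0,0,0],[0,0,1],40],[[0,0,0],[0,0,0.5],40],[[0,0,0],[0,0,0],40],[[0,0,0],[0,0,0],40],[[0,0,0],[0,0,0],40],[[0,0,0],[0,0,0],40],[[0,0,0],[0,0,0],40],[[0,0,0],[0,0,0],40]]'

```text
time_s: 14.55
ee_pos: [523.2, 147.6, 18.0]
ee_rot: [180.0, -0.0, 8.3]
force: [0.1, 0.3, -1.9]
gripper_width: 50.6
```

Call:
servo_tool --plan '[[[0,0,0],[0,0,1],40],[[0,0,0],[0,0,1],40],[[0,0,0],[0,0,0],40],[[0,0,0],[0,0,0],40],[[0,0,0],[0,0,0],62],[[0,0,0],[0,0,0],70],[[0,0,0],[0,0,0],75],[[0,0,0],[0,0,-15],78],[[0,0,0],[0,0,-30],80],[[0,0,0],[0,0,-30],80]]'

```text
time_s: 15.8
ee_pos: [522.6, 147.5, 93.5]
ee_rot: [180.0, 0.1, 8.3]
force: [1.2, 0.7, 0.5]
gripper_width: 80.1
```

```bash
python3 look.py 22 d5
```

```text
t 15.8 [522.6 147.5  93.5] [1.8e+02 1.0e-01 8.3e+00]
box (276, 208, 99, 100) {'c': [528.3, 142.2], 'rc': [527.2, 142.1], 's': [57.5, 63.3], 'yaw': 11.6, 'fill': 0.74}
```

View pics/d5.png

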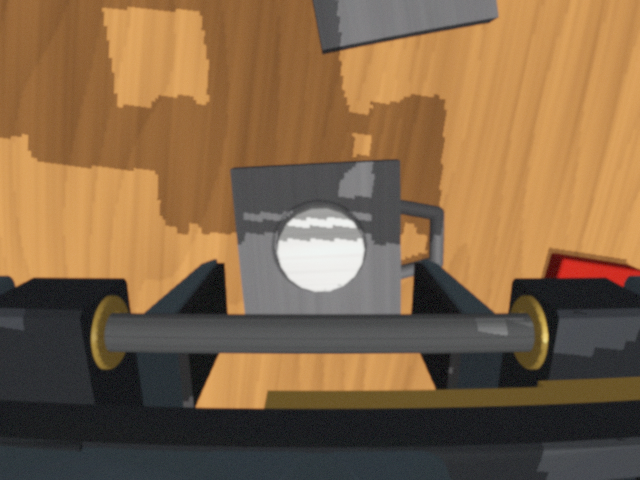

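The ring is visible all round the disc at (320,248), so it is seated. Next is the nearest tile.

```bash
cat > topchk.py <<'E'
from meas import *
f=grab("top"); im=f["pixels"]; hsv=cv2.cvtColor(im,cv2.COLOR_RGB2HSV)
m=(hsv[...,1]<60)&(hsv[...,2]>150); m[:65]=0; m[:,:150]=0
for c in blobs(m,150,1200):
    r=rect(f,c,9); print(c.reshape(-1,2).mean(0).round(), r['c'],r['s'],r['yaw'],r['fill'])
E
python3 topchk.py; python3 go.py 467 -53 90 18.3 80 7
```

```text
[360. 449.] [ 76.1 -61.9] [ 98.9 102.1] 0.9 0.44
[444. 304.] [ 383.3 -250.9] [48.7 49.2] 0.7 0.8
[467. 261.] [ 480.6 -303.3] [49.5 49.5] 0.7 0.78
[354. 266.] [466.7 -51.3] [60.9 60.6] 18.7 0.93
[544. 254.] [ 498.  -476.4] [67.6 67.6] 0.7 0.79
[237. 210.] [588.7 217.8] [ 20.1 111.2] 14.1 0.84
[468. 201.] [ 615.2 -307.8] [48.4 48.6] -26.8 0.92
[429. 187.] [ 647.  -220.4] [61.1 60.8] 16.0 0.93
[326. 175.] [673.6  15.1] [48.5 48.4] -13.6 0.92
[379. 173.] [ 680.8 -106.7] [60.8 61.4] 40.6 0.93
t 15.9 pos [525.2 148.2  96.1] rot [-180.    -0.3    8.3] w 79.8 F [ 0.7 -0.1  0.6] | d [ -58.2 -201.2   -6.1] turn [  0.   -0.3 -10. ]
[[0.0,-0.0,-1.4],[-12.4,27.2,0.8],80.0],[[0.0,-0.0,-1.4],[-13.1,26.9,0.8],80.0],[[0.0,-0.0,-1.4],[-13.7,26.6,0.8],80.0],[[0.0,-0.0,-1.4],[-14.4,26.2,0.8],80.0],[[0.0,-0.0,-1.4],[-15.0,25.9,0.8],80.0],[[0.0,-0.0,-1.4],[-15.7,25.5,0.8],80.0],[[0.0,-0.0,-1.4],[-16.3,25.1,0.9],80.0],
```

Call:
servo_tool --plan '[[[0,0,-1.4],[-12.5,27,0],80],[[0,0,-1.4],[-13,27,0],80],[[0,0,-1.4],[-13.5,26.5,0],80],[[0,0,-1.4],[-14.5,26,0],80],[[0,0,-1.4],[-15,26,0],80],[[0,0,-1.4],[-15.5,25.5,0],80],[[0,0,-1.4],[-14,22,0],80],[[0,0,0],[0,0,0],80],[[0,0,0],[0,0,0],80],[[0,0,0],[0,0,0],80]]'

```text
time_s: 17.15
ee_pos: [466.1, -53.2, 95.3]
ee_rot: [-180.0, -0.4, 18.5]
force: [0.7, -0.7, 0.4]
gripper_width: 79.8
```

```bash
python3 look.py 6 e1; python3 go.py 467 -53 4 18.3 80 6
```

```text
t 17.15 [466.1 -53.2  95.3] [-180.    -0.4   18.5]
box (599, 202, 41, 76) {'c': [662.5, 9.3], 'rc': [657.0, 10.2], 's': [29.4, 51.6], 'yaw': 29.6, 'fill': 0.56}
box (269, 191, 98, 94) {'c': [465.2, -50.5], 'rc': [465.1, -50.5], 's': [60.5, 60.7], 'yaw': 18.4, 'fill': 0.98}
t 17.2 pos [466.1 -53.1  95.3] rot [-180.    -0.4   18.5] w 79.8 F [-1.1  0.7 -0.1] | d [  0.9   0.1 -91.3] turn [-0.  -0.4  0.2]
[[-0.0,-0.1,0.0],[0.0,0.0,15.2],80.0],[[-0.0,-0.1,0.0],[0.1,0.0,15.2],80.0],[[-0.0,-0.1,0.0],[0.1,0.0,15.2],80.0],[[-0.0,-0.1,0.0],[0.1,0.0,15.2],80.0],[[-0.0,-0.1,0.0],[0.1,0.0,15.2],80.0],[[-0.0,-0.1,0.0],[0.1,0.0,15.2],80.0],
```

View pics/e1.png

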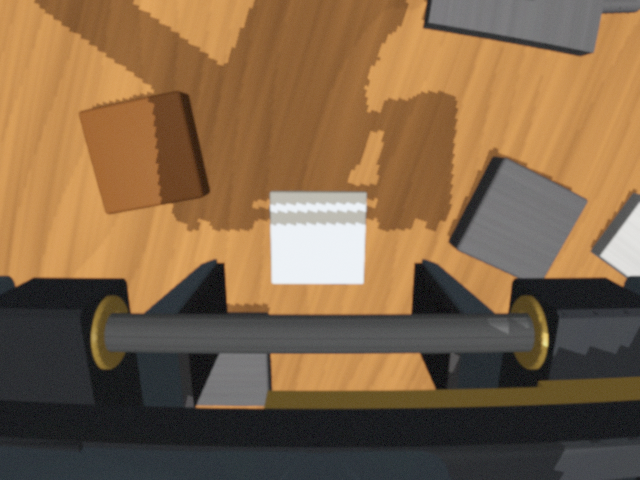

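Call:
servo_tool --plan '[[[0,-0.2,0],[0,-0.5,14],80],[[0,-0.2,0],[0,-0.5,14],80],[[0,0,0],[0,-0.5,14],80],[[0,0,0],[0,-0.5,14],80],[[0,0,0],[0,-0.4,14],80],[[0,0,0],[0,-0.3,12],80],[[0,0,0],[0,0,0],80],[[0,0,0],[0,0,0],80],[[0,0,0],[0,0,0],80],[[0,0,0],[0,0,0],80]]'

```text
time_s: 18.45
ee_pos: [464.4, -48.2, 5.7]
ee_rot: [-179.9, 0.3, 18.7]
force: [-0.6, -1.0, 0.8]
gripper_width: 80.1
```

Call:
servo_tool --plan '[[[0,0,0],[0,2.2,1.5],80],[[0,0,0],[0,0,1.5],80],[[0,0,0],[0,0,0],80],[[0,0,0],[0,0,0],50],[[0,0,0],[0,0,0],50],[[0,0,0],[0,0,0],50],[[0,0,0],[0,0,0],50],[[0,0,0],[0,0,-10],50],[[0,0,0],[0,0,-30],50],[[0,0,0],[0,0,-30],50]]'

```text
time_s: 19.7
ee_pos: [463.9, -50.3, 73.8]
ee_rot: [-179.8, 0.5, 18.7]
force: [-0.3, 0.6, -1.1]
gripper_width: 59.7
```

```bash
python3 look.py 80 e2; python3 go.py 523 148.5 80 10.5 50 8
```

```text
t 19.7 [463.9 -50.3  73.8] [-179.8    0.5   18.7]
box (246, 226, 147, 82) {'c': [459.6, -36.6], 'rc': [459.7, -36.5], 's': [58.9, 34.7], 'yaw': 18.8, 'fill': 0.98}
box (485, 203, 98, 73) {'c': [536.1, 1.3], 'rc': [542.4, 0.6], 's': [23.3, 40.8], 'yaw': -6.5, 'fill': 0.49}
box (446, 0, 90, 33) {'c': [488.7, 76.0], 'rc': [488.3, 74.8], 's': [33.4, 11.3], 'yaw': 20.9, 'fill': 0.71}
t 19.75 pos [466.5 -50.6  77.4] rot [-1.799e+02  1.000e-01  1.870e+01] w 59.2 F [ 0.5 -0.3  2.8] | d [ 56.5 199.1   2.6] turn [-0.   0.1  8.2]
[[-0.0,0.0,1.0],[14.7,-21.3,-0.3],50.0],[[-0.0,0.0,1.0],[14.3,-21.6,-0.3],50.0],[[-0.0,0.0,1.0],[13.9,-21.8,-0.3],50.0],[[-0.0,0.0,1.0],[13.5,-22.1,-0.3],50.0],[[-0.0,0.0,1.0],[13.1,-22.3,-0.3],50.0],[[-0.0,0.0,1.0],[12.7,-22.5,-0.3],50.0],[[-0.0,0.0,1.0],[12.3,-22.8,-0.3],50.0],[[-0.0,0.0,1.0],[11.9,-23.0,-0.3],50.0],
```

View pics/e2.png

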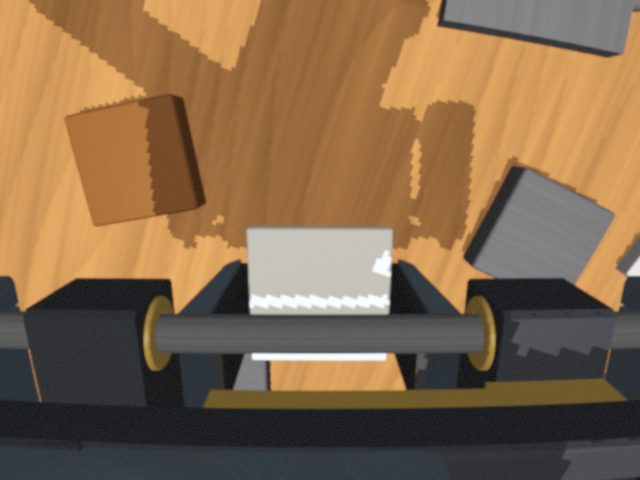

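```bash
cat >> meas.py <<'E'
def held_edge(h,half,save=None,cols=(290,350),lo=170):
    "far edge of a held square: first strong vertical gradient change scanning up from row 300"
    f=grab("wrist",save); s=env.state()
    hsv=cv2.cvtColor(f["pixels"],cv2.COLOR_RGB2HSV).astype(int)
    m=(hsv[...,1]<75)
    pts=[]
    for x in range(*cols,5):
        r=295
        while r>lo and m[r-3:r+1,x].any(): r-=1
        pts.append([x,r+0.5])
    pts=np.array(pts); pts=pts[np.abs(pts[:,1]-np.median(pts[:,1]))<6]
    w=ray(f,pts,s['ee_pos'][2]+h)-s['ee_pos']
    t=w@R.from_euler('xyz',s['ee_rot'],degrees=True).as_matrix()
    k=np.polyfit(t[:,0],t[:,1],1)
    print("edge row",np.median(pts[:,1]),"tool y",np.median(t[:,1]).round(2),"offset of centre y",(np.median(t[:,1])+half).round(2),"slope deg",np.degrees(np.arctan(k[0])).round(1),len(pts))
E
python3 -c "
from meas import *
held_edge(3.5,30)"
```

```text
edge row 226.5 tool y -30.76 offset of centre y -0.76 slope deg 1.3 12
```

Call:
servo_tool --plan '[[[0,0,1],[14.5,-21.5,0],50],[[0,0,1],[14.5,-21.5,0],50],[[0,0,1],[14,-22,0],50],[[0,0,1],[13.5,-22,0],50],[[0,0,1],[13,-22,0],50],[[0,0,1],[13,-22.5,0],50],[[0,0,1],[10,-20,0],50],[[0,0,0.7],[6,-11,0],50],[[0,0,0],[0,0,0],50],[[0,0,0],[0,0,0],50]]'

```text
time_s: 21.05
ee_pos: [516.0, 136.4, 71.9]
ee_rot: [180.0, 0.6, 10.7]
force: [-0.6, -0.3, -0.4]
gripper_width: 59.2
```

```bash
python3 -c "
from meas import *
held_edge(3.5,30,'e3')"; python3 go.py 523 148.5 27 10.5 50 5
```

```text
edge row 170.5 tool y -53.7 offset of centre y -23.7 slope deg -0.1 12
t 21.1 pos [516.1 136.3  72. ] rot [180.    0.5  10.7] w 59.5 F [-0.1  0.1 -0.6] | d [  6.9  12.2 -45. ] turn [0.  0.5 0.2]
[[0.0,0.1,0.0],[1.9,-2.1,9.0],50.0],[[0.0,0.1,0.0],[1.9,-2.1,9.0],50.0],[[0.0,0.1,0.0],[1.9,-2.1,9.0],50.0],[[0.0,0.1,0.0],[1.8,-2.1,9.0],50.0],[[0.0,0.1,0.0],[1.8,-2.1,9.0],50.0],
```

View pics/e3.png

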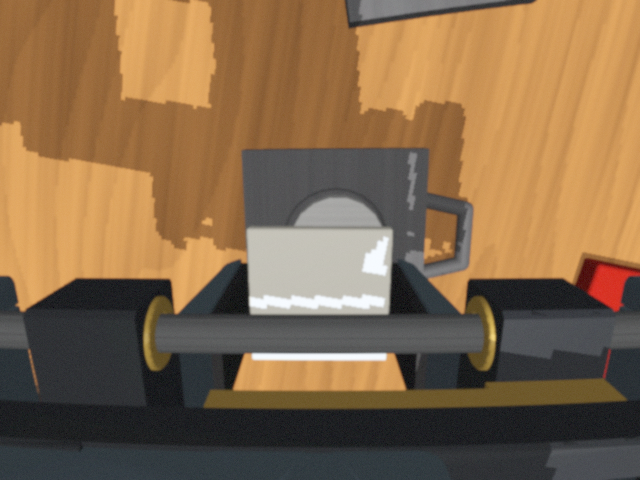

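Call:
servo_tool --plan '[[[0,0.2,0],[3,-3.3,8],50],[[0,0.2,0],[3,-3.3,8],50],[[0,0,0],[3,-3.3,8],50],[[0,0,0],[0,0,8],50],[[0,0,0],[0,0,8],50],[[0,0,0],[0,0,0],50],[[0,0,0],[0,0,0],50],[[0,0,0],[0,0,0],50],[[0,0,0],[0,0,0],50],[[0,0,0],[0,0,0],50]]'

```text
time_s: 22.35
ee_pos: [523.2, 147.0, 29.1]
ee_rot: [180.0, 0.1, 10.6]
force: [-0.3, 0.8, -0.3]
gripper_width: 59.5
```

Call:
servo_tool --plan '[[[0,0,0],[0,-0.9,1.5],50],[[0,0,0],[0,0,1.5],50],[[0,0,0],[0,0,1],50],[[0,0,0],[0,0,0],50],[[0,0,0],[0,0,0],50],[[0,0,0],[0,0,0],50],[[0,0,0],[0,0,0],50],[[0,0,0],[0,0,0],50],[[0,0,0],[0,0,0],50],[[0,0,0],[0,0,0],50]]'

```text
time_s: 23.6
ee_pos: [523.1, 148.0, 25.1]
ee_rot: [180.0, 0.1, 10.6]
force: [0.6, -0.2, -0.2]
gripper_width: 59.5
```

Release and rise.

Call:
servo_tool --plan '[[[0,0,0],[0,0,0.4],50],[[0,0,0],[0,0,0],50],[[0,0,0],[0,0,0],64],[[0,0,0],[0,0,0],72],[[0,0,0],[0,0,0],78],[[0,0,0],[0,0,-10],80],[[0,0,0],[0,0,-25],80],[[0,0,0],[0,0,-35],80],[[0,0,0],[0,0,0],80],[[0,0,0],[0,0,0],80]]'

```text
time_s: 24.85
ee_pos: [523.3, 148.1, 98.1]
ee_rot: [180.0, 0.1, 10.6]
force: [-0.6, -0.4, -0.1]
gripper_width: 80.2
```

```bash
python3 look.py 28 e4;python3 topchk.py; python3 go.py 480 -302 90 -18 80 9
```

```text
t 24.85 [523.3 148.1  98.1] [1.80e+02 1.00e-01 1.06e+01]
box (266, 200, 106, 108) {'c': [523.6, 147.9], 'rc': [523.8, 145.7], 's': [62.0, 66.0], 'yaw': 10.6, 'fill': 0.91}
[359. 449.] [ 75.9 -61.8] [ 98.9 104.2] 0.9 0.44
[443. 304.] [ 383.2 -250.8] [48.7 49.2] 0.7 0.81
[467. 261.] [ 480.6 -303.3] [49.5 49.6] 0.7 0.79
[544. 254.] [ 498.  -476.4] [67.6 67.6] 0.7 0.79
[236. 210.] [589.5 218.9] [ 20.9 111.9] 14.2 0.84
[468. 201.] [ 615.2 -307.8] [48.4 48.6] -26.8 0.92
[429. 187.] [ 647.1 -220.4] [61.1 60.8] 16.0 0.93
[326. 175.] [673.6  15.1] [48.5 48.4] -13.6 0.92
[379. 173.] [ 680.8 -106.7] [60.8 61.4] 40.6 0.93
t 24.95 pos [523.4 148.2  97.8] rot [1.80e+02 1.00e-01 1.06e+01] w 80.1 F [ 0.2 -0.5  0.7] | d [ -43.4 -450.2   -7.8] turn [ 0.1  0.1 28.6]
[[0.0,0.0,3.2],[-13.9,48.3,0.9],80.0],[[0.0,0.0,3.2],[-11.2,49.0,0.9],80.0],[[0.0,0.0,3.2],[-8.5,49.5,0.9],80.0],[[0.0,0.0,3.2],[-5.7,49.9,0.9],80.0],[[0.0,0.0,3.2],[-3.0,50.2,0.9],80.0],[[0.0,0.0,3.2],[-0.2,50.2,0.9],80.0],[[0.0,0.0,3.2],[2.6,50.2,0.9],80.0],[[0.0,0.0,3.2],[5.4,50.0,0.9],80.0],[[0.0,0.0,3.2],[8.1,49.6,0.9],80.0],
```

View pics/e4.png

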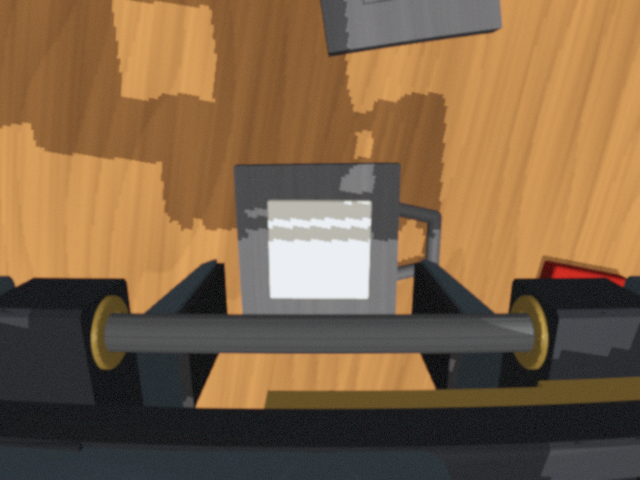

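Call:
servo_tool --plan '[[[0,0,3.2],[-14,48,0],80],[[0,0,3.2],[-11,49,0],80],[[0,0,3.2],[-8.5,49.5,0],80],[[0,0,3.2],[-6,50,0],80],[[0,0,3.2],[-3,50,0],80],[[0,0,3.2],[0,50,0],80],[[0,0,3.2],[3,50,0],80],[[0,0,3.2],[5,49,0],80],[[0,0,3],[6,35,0],80],[[0,0,0],[0,0,0],80]]'

```text
time_s: 26.2
ee_pos: [473.3, -297.1, 88.0]
ee_rot: [179.9, 1.0, -18.9]
force: [0.6, -0.5, 0.4]
gripper_width: 80.0
```

```bash
python3 look.py 12 f1; python3 go.py 480 -302 60 -18 80 4
```

```text
t 26.2 [ 473.3 -297.1   88. ] [179.9   1.  -18.9]
box (288, 212, 85, 82) {'c': [478.5, -301.7], 'rc': [478.4, -302.1], 's': [50.6, 51.1], 'yaw': 26.3, 'fill': 0.79}
box (110, 182, 81, 83) {'c': [380.8, -249.3], 'rc': [380.4, -249.4], 's': [50.8, 50.2], 'yaw': -23.1, 'fill': 0.78}
box (499, 143, 96, 93) {'c': [612.6, -306.0], 'rc': [612.6, -306.0], 's': [48.5, 48.3], 'yaw': -28.0, 'fill': 0.97}
box (494, 0, 136, 103) {'c': [640.3, -226.4], 'rc': [642.3, -220.8], 's': [59.1, 59.0], 'yaw': 15.6, 'fill': 0.78}
t 26.25 pos [ 473.1 -295.7   87.8] rot [179.9   1.  -18.8] w 79.8 F [-0.  -0.6 -1. ] | d [  6.9  -6.3 -27.8] turn [ 0.   1.  -0.8]
[[0.0,0.3,-0.2],[2.3,0.9,6.9],80.0],[[0.0,0.3,-0.2],[2.2,0.9,6.9],80.0],[[0.0,0.3,-0.2],[2.2,1.0,6.9],80.0],[[0.0,0.3,-0.2],[2.2,1.0,6.9],80.0],
```

View pics/f1.png

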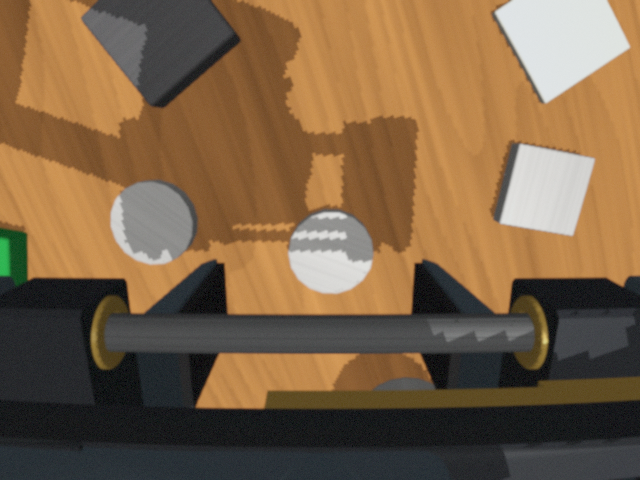

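Call:
servo_tool --plan '[[[0,0.4,0],[2.3,1.4,13],80],[[0,0.4,0],[2.3,1.4,13],80],[[0,0.2,0],[2.3,1.4,13],80],[[0,0,0],[0,0,13],80],[[0,0,0],[0,0,13],80],[[0,0,0],[0,0,7],80],[[0,0,0],[0,0,0],80],[[0,0,0],[0,0,0],80],[[0,0,0],[0,0,0],80],[[0,0,0],[0,0,0],80]]'

```text
time_s: 27.5
ee_pos: [478.0, -296.9, 9.6]
ee_rot: [-180.0, 0.2, -18.4]
force: [-0.4, 0.5, -0.2]
gripper_width: 79.5
```

```bash
python3 go.py 478.4 -301.9 6.5 -19 80 1
```

```text
t 27.5 pos [ 478.  -296.9    9.6] rot [-180.     0.2  -18.4] w 79.5 F [-0.4  0.5 -0.2] | d [ 0.4 -5.  -3.1] turn [-0.   0.2  0.6]
[[-0.0,0.2,0.6],[2.0,4.6,3.1],80.0],
```

Call:
servo_tool --plan '[[[0,0,0],[1,2.3,1.5],80],[[0,0,0],[1,2.3,1.6],80],[[0,0,0],[0,0,0],80],[[0,0,0],[0,0,0],60],[[0,0,0],[0,0,0],40],[[0,0,0],[0,0,0],40],[[0,0,0],[0,0,0],40],[[0,0,0],[0,0,0],40],[[0,0,0],[0,0,0],40],[[0,0,0],[0,0,0],40]]'

```text
time_s: 28.75
ee_pos: [478.4, -302.4, 6.6]
ee_rot: [-180.0, 0.2, -18.4]
force: [-0.0, 1.1, -0.5]
gripper_width: 50.4
```

```bash
python3 go.py 522 143 85 10.5 40 9
```

```text
t 28.75 pos [ 478.4 -302.4    6.6] rot [-180.     0.2  -18.4] w 50.4 F [-0.   1.1 -0.5] | d [ 43.6 445.4  78.4] turn [ -0.1   0.1 -28.9]
[[-0.0,0.0,-3.2],[-11.1,-48.5,-8.6],40.0],[[-0.0,0.0,-3.2],[-8.3,-49.0,-8.7],40.0],[[-0.0,0.0,-3.2],[-5.6,-49.4,-8.7],40.0],[[-0.0,0.0,-3.2],[-2.8,-49.7,-8.7],40.0],[[-0.0,0.0,-3.2],[0.0,-49.7,-8.7],40.0],[[-0.0,0.0,-3.2],[2.8,-49.7,-8.7],40.0],[[-0.0,0.0,-3.2],[5.6,-49.4,-8.7],40.0],[[-0.0,0.0,-3.2],[8.3,-49.0,-8.7],40.0],[[-0.0,0.0,-3.2],[11.1,-48.5,-8.7],40.0],
```

Call:
servo_tool --plan '[[[0,0,0],[0,0,-25],40],[[0,0,-4],[-6,-30,-40],40],[[0,0,-4],[-7,-55,-10],40],[[0,0,-4],[-4,-56,0],40],[[0,0,-4],[0,-56,0],40],[[0,0,-4],[4,-56,0],40],[[0,0,-4],[7,-56,0],40],[[0,0,-4],[11,-55,0],40],[[0,0,-1],[14,-45,0],40],[[0,0,0],[0,0,0],40]]'

```text
time_s: 30.0
ee_pos: [524.1, 121.5, 82.7]
ee_rot: [-179.8, 0.1, 11.4]
force: [0.7, -0.9, -2.7]
gripper_width: 51.2
```

```bash
python3 -c "
from meas import *
held_disc(5.4,'f2')"; python3 go.py 522.9 148.4 40 10.5 40 5
```

```text
held centre tool xy [ 1.000e-02 -6.507e+01] r 28.15 215 2.07
top edge tool y -74.4 -> cy if r26: -48.4
t 30.05 pos [523.6 119.9  82.6] rot [-1.798e+02  1.000e-01  1.130e+01] w 50.6 F [-0.1  0.1 -1.4] | d [ -0.7  28.5 -42.6] turn [-0.2  0.1  0.8]
[[-0.0,0.0,0.2],[1.0,-5.6,8.5],40.0],[[-0.0,0.0,0.2],[1.0,-5.6,8.5],40.0],[[-0.0,0.0,0.2],[1.0,-5.6,8.5],40.0],[[-0.0,0.0,0.2],[0.9,-5.6,8.5],40.0],[[-0.0,0.0,0.2],[0.9,-5.6,8.5],40.0],
```

View pics/f2.png

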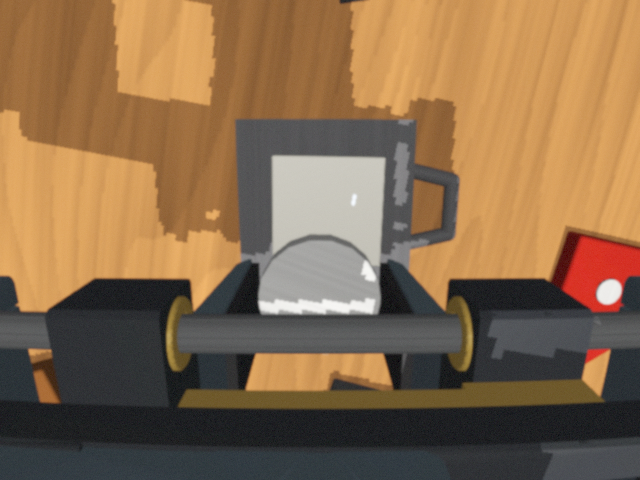

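Call:
servo_tool --plan '[[[0,0,0],[1,-5.5,7],40],[[0,0,0],[1,-5.5,7],40],[[0,0,0],[1,-5.5,7],40],[[0,0,0],[1,-5.5,7],40],[[0,0,0],[1,-5,7],40],[[0,0,0],[0,0,3],40],[[0,0,0],[0,0,0],40],[[0,0,0],[0,0,0],40],[[0,0,0],[0,0,0],40],[[0,0,0],[0,0,0],40]]'

```text
time_s: 31.3
ee_pos: [522.4, 145.2, 41.4]
ee_rot: [-179.9, 0.2, 11.0]
force: [0.4, 0.3, -1.4]
gripper_width: 50.7
```

```bash
python3 go.py 523 148.0 35 10.5 40 1
```

```text
t 31.3 pos [522.4 145.2  41.4] rot [-179.9    0.2   11. ] w 50.7 F [ 0.4  0.3 -1.4] | d [ 0.6  2.8 -6.4] turn [-0.1  0.2  0.5]
[[-0.1,0.2,0.5],[1.1,-2.6,6.4],40.0],
```

Call:
servo_tool --plan '[[[0,0.2,0],[0.6,-1.3,1.5],40],[[0,0,0],[0.5,-1.3,1.5],40],[[0,0,0],[0,0,1.5],40],[[0,0,0],[0,0,1.5],40],[[0,0,0],[0,0,0],40],[[0,0,0],[0,0,0],40],[[0,0,0],[0,0,0],40],[[0,0,0],[0,0,0],40],[[0,0,0],[0,0,0],40],[[0,0,0],[0,0,0],40]]'

```text
time_s: 32.55
ee_pos: [523.2, 148.2, 35.2]
ee_rot: [-179.9, 0.0, 11.0]
force: [-0.1, -1.0, -1.8]
gripper_width: 50.6
```

Call:
servo_tool --plan '[[[0,0,0],[0,0,0.5],40],[[0,0,0],[0,0,0],40],[[0,0,0],[0,0,0],58],[[0,0,0],[0,0,0],66],[[0,0,0],[0,0,0],75],[[0,0,0],[0,0,-10],80],[[0,0,0],[0,0,-25],80],[[0,0,0],[0,0,-35],80],[[0,0,0],[0,0,0],80],[[0,0,0],[0,0,0],80]]'

```text
time_s: 33.8
ee_pos: [524.0, 148.2, 109.3]
ee_rot: [-179.9, -0.2, 11.0]
force: [-0.1, 1.2, -0.9]
gripper_width: 80.0
```

```bash
python3 look.py 40 f3;python3 topchk.py; python3 go.py 680 -106 90 -49.5 80 8
```

```text
t 33.8 [524.  148.2 109.3] [-179.9   -0.2   11. ]
box (267, 197, 102, 111) {'c': [523.1, 150.5], 'rc': [523.8, 146.9], 's': [59.4, 67.2], 'yaw': 10.3, 'fill': 0.85}
[361. 450.] [ 75.7 -61.8] [141.1  77.8] -36.3 0.41
[443. 304.] [ 383.2 -250.8] [48.7 49.2] 0.7 0.81
[544. 254.] [ 498.  -476.4] [67.6 67.6] 0.7 0.79
[236. 209.] [591.4 218.9] [ 21.4 112.9] 13.6 0.85
[468. 201.] [ 615.2 -307.8] [48.4 48.6] -26.8 0.92
[429. 187.] [ 647.1 -220.4] [61.  60.8] 16.0 0.93
[326. 175.] [673.6  15.1] [48.5 48.4] -13.6 0.92
[379. 172.] [ 680.8 -106.7] [60.8 61.4] 40.6 0.93
t 33.9 pos [524.1 148.3 109. ] rot [-1.799e+02 -1.000e-01  1.100e+01] w 80.1 F [ 0.2 -0.7 -0.6] | d [ 155.9 -254.3  -19. ] turn [-0.2 -0.1 60.5]
[[-0.0,-0.0,7.6],[13.1,34.9,2.3],80.0],[[-0.0,-0.0,7.6],[17.5,32.9,2.3],80.0],[[-0.0,-0.0,7.6],[21.7,30.3,2.3],80.0],[[-0.0,-0.0,7.6],[25.5,27.2,2.4],80.0],[[-0.0,-0.0,7.6],[28.9,23.6,2.4],80.0],[[-0.0,-0.0,7.6],[31.7,19.6,2.4],80.0],[[-0.0,-0.0,7.6],[34.0,15.2,2.4],80.0],[[-0.0,-0.0,7.6],[35.7,10.6,2.4],80.0],
```

View pics/f3.png

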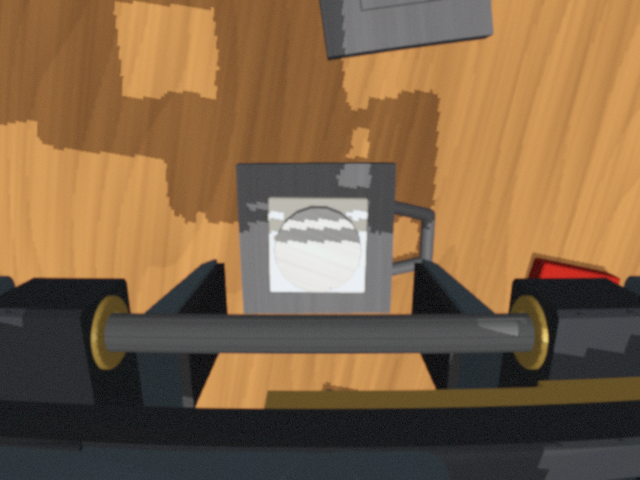

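```bash
python3 go.py 644.5 -222 88 15.8 80 8
```

```text
t 33.9 pos [524.1 148.3 109. ] rot [-1.799e+02 -1.000e-01  1.100e+01] w 80.1 F [ 0.2 -0.7 -0.6] | d [ 120.4 -370.3  -21. ] turn [-0.1 -0.1 -4.8]
[[-0.0,-0.0,-0.6],[5.9,48.3,2.5],80.0],[[-0.0,-0.0,-0.6],[5.4,48.4,2.5],80.0],[[-0.0,-0.0,-0.6],[4.9,48.4,2.5],80.0],[[-0.0,-0.0,-0.6],[4.4,48.5,2.6],80.0],[[-0.0,-0.0,-0.6],[3.9,48.5,2.6],80.0],[[-0.0,-0.0,-0.6],[3.4,48.5,2.6],80.0],[[-0.0,-0.0,-0.6],[2.9,48.6,2.6],80.0],[[-0.0,-0.0,-0.6],[2.4,48.6,2.6],80.0],
```

Call:
servo_tool --plan '[[[0,0,-0.6],[6,48,2],80],[[0,0,-0.6],[5.5,48,2],80],[[0,0,-0.6],[5,48,2],80],[[0,0,-0.6],[4.5,48,2],80],[[0,0,-0.6],[4,48,2],80],[[0,0,-0.6],[3.5,48,2],80],[[0,0,-0.6],[3,46,2],80],[[0,0,-0.6],[2,32,2],80],[[0,0,0],[0,0,0],80],[[0,0,0],[0,0,0],80]]'

```text
time_s: 35.15
ee_pos: [638.1, -209.6, 79.1]
ee_rot: [-179.3, 0.8, 16.1]
force: [-0.5, -0.1, -0.2]
gripper_width: 79.7
```

```bash
python3 look.py 6 g1; python3 go.py 644 -219 6 16 80 1
```

```text
t 35.15 [ 638.1 -209.6   79.1] [-179.3    0.8   16.1]
box (277, 222, 103, 86) {'c': [645.1, -216.9], 'rc': [645.1, -216.8], 's': [60.4, 53.6], 'yaw': 16.2, 'fill': 0.98}
box (375, 26, 136, 144) {'c': [680.1, -105.8], 'rc': [679.8, -106.1], 's': [60.5, 60.5], 'yaw': 40.2, 'fill': 0.97}
t 35.2 pos [ 638.1 -209.5   79.1] rot [-179.3    0.8   16.1] w 79.8 F [ 1.   0.6 -0.6] | d [  5.9  -9.5 -73.1] turn [-0.7  0.8  0.1]
[[-0.7,0.8,0.1],[4.0,11.6,72.9],80.0],
```

View pics/g1.png

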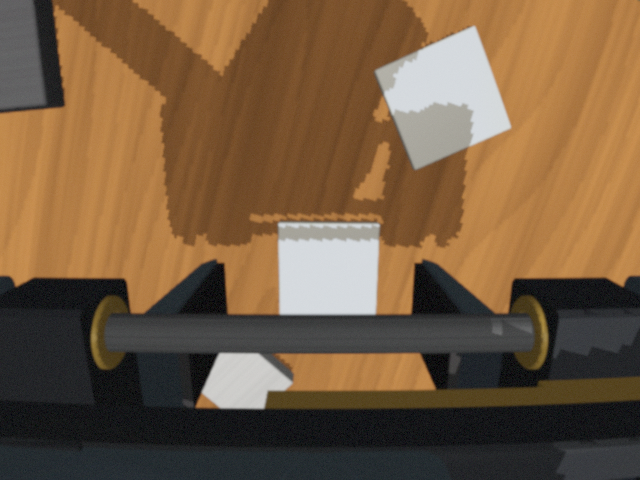

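Call:
servo_tool --plan '[[[-0.3,0.4,0],[1.5,4.5,11.5],80],[[-0.3,0.3,0],[1.5,4.5,11.5],80],[[0,0,0],[1.4,4.5,11.5],80],[[0,0,0],[0,0.5,11.5],80],[[0,0,0],[0,0.5,11.5],80],[[0,0,0],[0,0,10],80],[[0,0,0],[0,0,0],80],[[0,0,0],[0,0,0],80],[[0,0,0],[0,0,0],80],[[0,0,0],[0,0,0],80]]'

```text
time_s: 36.45
ee_pos: [646.2, -219.9, 6.9]
ee_rot: [-179.9, 0.1, 16.3]
force: [0.2, 0.0, 0.6]
gripper_width: 80.2
```

```bash
python3 go.py 645.6 -219.7 2.5 16 80 1
```

```text
t 36.45 pos [ 646.2 -219.9    6.9] rot [-1.799e+02  1.000e-01  1.630e+01] w 80.2 F [0.2 0.  0.6] | d [-0.6  0.2 -4.4] turn [-0.1  0.1  0.3]
[[-0.1,0.1,0.3],[-0.5,-0.3,4.4],80.0],
```

Call:
servo_tool --plan '[[[0,0,0],[-0.5,0,2],80],[[0,0,0],[0,0,2.2],80],[[0,0,0],[0,0,0],80],[[0,0,0],[0,0,0],50],[[0,0,0],[0,0,0],50],[[0,0,0],[0,0,0],50],[[0,0,0],[0,0,0],50],[[0,0,0],[0,0,-10],50],[[0,0,0],[0,0,-40],50],[[0,0,0],[0,0,-45],50]]'

```text
time_s: 37.7
ee_pos: [643.4, -219.3, 96.7]
ee_rot: [-179.6, 0.5, 16.3]
force: [0.2, -0.0, 0.6]
gripper_width: 59.3
```

```bash
python3 -c "
from meas import *
held_edge(3.5,30,'g2')"; python3 go.py 522 144 100 10.8 50 8
```

```text
edge row 227.5 tool y -34.42 offset of centre y -4.42 slope deg -0.1 12
t 37.75 pos [ 647.  -220.5  104.2] rot [ 1.80e+02 -1.00e-01  1.63e+01] w 59.3 F [ 0.9 -1.   3.4] | d [-125.   364.5   -4.2] turn [ 0.  -0.1  5.5]
[[0.0,-0.0,0.7],[-2.2,-48.1,0.5],50.0],[[0.0,-0.0,0.7],[-2.8,-48.1,0.5],50.0],[[0.0,-0.0,0.7],[-3.4,-48.0,0.5],50.0],[[0.0,-0.0,0.7],[-4.0,-48.0,0.5],50.0],[[0.0,-0.0,0.7],[-4.5,-48.0,0.5],50.0],[[0.0,-0.0,0.7],[-5.1,-47.9,0.5],50.0],[[0.0,-0.0,0.7],[-5.7,-47.8,0.5],50.0],[[0.0,-0.0,0.7],[-6.2,-47.8,0.5],50.0],
```

View pics/g2.png

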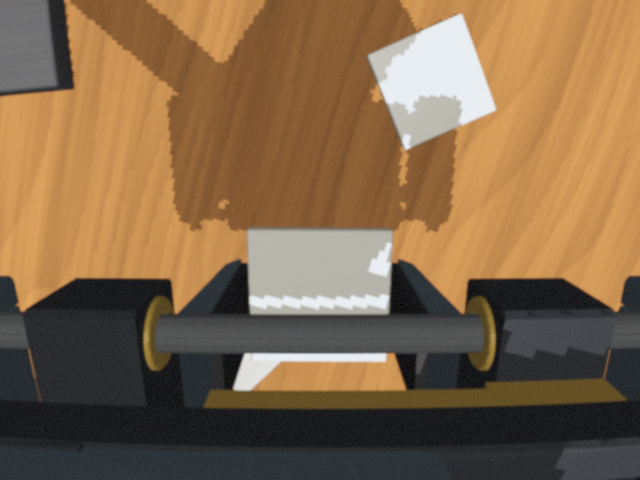

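```bash
sed -i 's/f=grab("wrist",save); s=env.state()/s=env.state(); f=grab("wrist",save)/' meas.py; grep -n 's=env.state(); f=grab' meas.py
```

```text
24:    s=env.state(); f=grab("wrist",save); 
36:    s=env.state(); f=grab("wrist",save)
```

Call:
servo_tool --plan '[[[0,0,0.7],[-2,-48,0],50],[[0,0,0.7],[-3,-48,0],50],[[0,0,0.7],[-3.5,-48,0],50],[[0,0,0.7],[-4,-48,0],50],[[0,0,0.7],[-4.5,-48,0],50],[[0,0,0.7],[-5,-48,0],50],[[0,0,0.7],[-5.5,-48,0],50],[[0,0,0.7],[-6,-38,0],50],[[0,0,0],[0,0,0],50],[[0,0,0],[0,0,0],50]]'

```text
time_s: 39.0
ee_pos: [526.5, 144.2, 111.4]
ee_rot: [179.7, -1.2, 10.4]
force: [1.3, 0.5, -0.9]
gripper_width: 59.0
```

```bash
python3 -c "
from meas import *
grab('wrist','g3')"; python3 go.py 523 148.2 46 10.8 50 1
```

```text
t 39.05 pos [526.5 144.  111.4] rot [179.7  -1.2  10.3] w 59.2 F [-0.  -0.6 -1. ] | d [ -3.5   4.2 -65.4] turn [ 0.3 -1.2 -0.5]
[[0.3,-1.2,-0.5],[-4.0,-5.1,65.3],50.0],
```

View pics/g3.png

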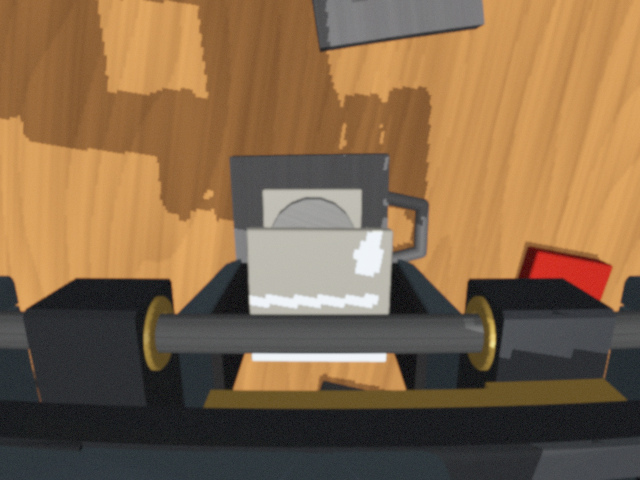

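Call:
servo_tool --plan '[[[0.2,-0.5,0],[-1,-1.7,10],50],[[0,-0.5,0],[-1,-1.7,10],50],[[0,-0.2,0],[-1,-1.7,10],50],[[0,0,0],[-1,0,10],50],[[0,0,0],[0,0,10],50],[[0,0,0],[0,0,6],50],[[0,0,0],[0,0,0],50],[[0,0,0],[0,0,0],50],[[0,0,0],[0,0,0],50],[[0,0,0],[0,0,0],50]]'

```text
time_s: 40.3
ee_pos: [522.7, 146.0, 51.0]
ee_rot: [179.9, 0.1, 10.1]
force: [0.0, 0.1, -0.5]
gripper_width: 59.7
```

```bash
python3 go.py 523 148.2 42.7 10.8 50 1
```

```text
t 40.3 pos [522.7 146.   51. ] rot [1.799e+02 1.000e-01 1.010e+01] w 59.7 F [ 0.   0.1 -0.5] | d [ 0.3  2.2 -8.3] turn [ 0.1  0.1 -0.7]
[[0.1,0.1,-0.7],[0.8,-2.2,8.3],50.0],
```

Call:
servo_tool --plan '[[[0,0,0],[0.8,-2,2],50],[[0,0,0],[0,0,2],50],[[0,0,0],[0,0,2],50],[[0,0,0],[0,0,1],50],[[0,0,0],[0,0,0],50],[[0,0,0],[0,0,0],50],[[0,0,0],[0,0,0],50],[[0,0,0],[0,0,0],50],[[0,0,0],[0,0,0],50],[[0,0,0],[0,0,0],50]]'

```text
time_s: 41.55
ee_pos: [523.3, 148.2, 43.8]
ee_rot: [179.9, 0.1, 10.1]
force: [0.8, -0.7, -0.3]
gripper_width: 59.5
```

Call:
servo_tool --plan '[[[0,0,0],[0,0,0.8],50],[[0,0,0],[0,0,0.3],50],[[0,0,0],[0,0,0],50],[[0,0,0],[0,0,0],66],[[0,0,0],[0,0,0],75],[[0,0,0],[0,0,0],80],[[0,0,0],[0,0,-10],80],[[0,0,0],[0,0,-25],80],[[0,0,0],[0,0,-25],80],[[0,0,0],[0,0,0],80]]'

```text
time_s: 42.8
ee_pos: [524.0, 148.5, 106.1]
ee_rot: [179.9, 0.0, 10.1]
force: [-0.6, 0.4, 1.0]
gripper_width: 79.9
```

```bash
python3 look.py 46 g4;python3 topchk.py; python3 go.py 382 -253 88 -33 80 9
```

```text
t 42.8 [524.  148.5 106.1] [179.9   0.   10.1]
box (263, 199, 111, 109) {'c': [523.7, 149.0], 'rc': [523.4, 149.2], 's': [62.0, 63.8], 'yaw': 10.1, 'fill': 0.97}
[361. 450.] [ 75.7 -61.5] [141.1  77.8] -36.3 0.42
[443. 304.] [ 383.2 -250.8] [48.7 49.2] 0.7 0.81
[544. 254.] [ 498.  -476.4] [67.6 67.6] 0.7 0.79
[235. 209.] [591.1 221.6] [ 22.8 112.9] 13.5 0.82
[468. 201.] [ 615.1 -307.8] [48.4 48.6] -26.8 0.92
[326. 175.] [673.5  15.1] [48.5 48.4] -13.6 0.92
[379. 173.] [ 680.7 -106.8] [60.4 61.5] 40.3 0.94
t 42.9 pos [522.3 148.1 103.8] rot [179.9   0.3  10.1] w 79.7 F [-0.9 -0.5  0.6] | d [-140.3 -401.1  -15.8] turn [ 0.2  0.2 43.1]
[[0.0,0.0,4.8],[-23.2,41.1,2.0],80.0],[[0.0,0.0,4.8],[-19.6,42.9,1.9],80.0],[[0.0,0.0,4.8],[-16.0,44.4,1.9],80.0],[[0.0,0.0,4.8],[-12.2,45.6,1.9],80.0],[[0.0,0.0,4.8],[-8.4,46.5,1.9],80.0],[[0.0,0.0,4.8],[-4.5,47.0,1.8],80.0],[[0.0,0.0,4.8],[-0.5,47.2,1.8],80.0],[[0.0,0.0,4.8],[3.4,47.1,1.8],80.0],[[0.0,0.0,4.8],[7.3,46.6,1.8],80.0],
```

View pics/g4.png

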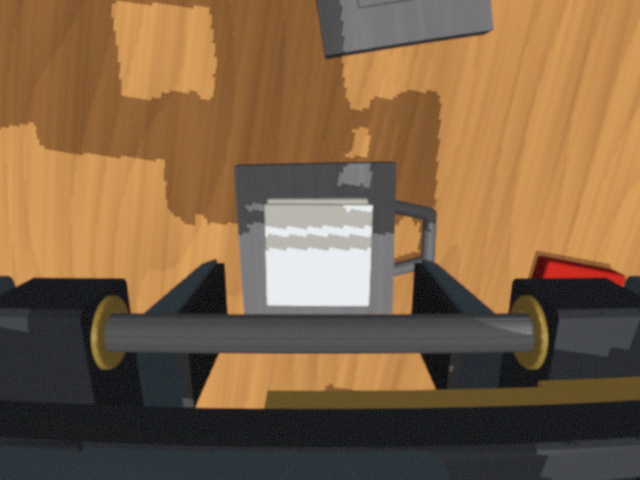

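Call:
servo_tool --plan '[[[0,0,4.8],[-23,41,1],80],[[0,0,4.8],[-19.5,43,1],80],[[0,0,4.8],[-16,44.5,1],80],[[0,0,4.8],[-12,45.5,1],80],[[0,0,4.8],[-8.5,46.5,1],80],[[0,0,4.8],[-4.5,47,1],80],[[0,0,4.8],[0,47,1],80],[[0,0,4.8],[3.5,47,1],80],[[0,0,4.8],[5,33,0],80],[[0,0,0],[0,0,0],80]]'

```text
time_s: 44.15
ee_pos: [373.3, -247.7, 87.2]
ee_rot: [179.4, 1.1, -34.4]
force: [-0.4, -0.7, -1.0]
gripper_width: 80.0
```

```bash
python3 look.py 12 i1; python3 go.py 381.5 -250 10 -33 80 1
```

```text
t 44.15 [ 373.3 -247.7   87.2] [179.4   1.1 -34.4]
box (289, 201, 87, 84) {'c': [381.1, -249.0], 'rc': [381.0, -249.2], 's': [50.9, 51.5], 'yaw': 36.5, 'fill': 0.78}
t 44.2 pos [ 373.3 -246.7   87.1] rot [179.4   1.2 -34.3] w 80.1 F [-0.5  0.  -0.1] | d [  8.2  -3.3 -77.1] turn [ 0.6  1.2 -1.3]
[[0.6,1.2,-1.3],[10.2,-2.6,76.9],80.0],
```

View pics/i1.png

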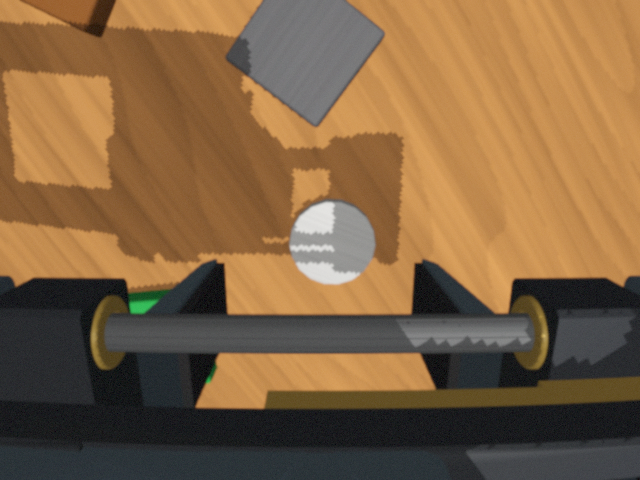

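Run:
```python
from meas import *
f=grab("wrist"); s=env.state(); print(ray(f,[[160,293],[212,372],[132,300]],20).round(0))
g=grab("top");hsv=cv2.cvtColor(g["pixels"],cv2.COLOR_RGB2HSV)
m=(hsv[...,0]>45)&(hsv[...,0]<75)&(hsv[...,1]>120)
for c in blobs(m,200): print(rect(g,c,20))
Rt=R.from_euler('xyz',s['ee_rot'],degrees=True).as_matrix()
print((np.array([381,-249,20])+Rt@np.array([-54,16,0])).round(0),(np.array([381,-249,20])+Rt@np.array([-54,-16,0])).round(0))
```

```text
[[ 278. -214.   20.]
 [ 271. -274.   20.]
 [ 260. -207.   20.]]
[ 327. -232.   21.] [ 345. -205.   21.]
```

Call:
servo_tool --plan '[[[0.3,0.6,0],[2.5,0,12],80],[[0.2,0.5,0],[2.5,0,12],80],[[0,0,0],[2.5,0,12],80],[[0,0,0],[0,0,12],80],[[0,0,0],[0,0,12],80],[[0,0,0],[0,0,12],80],[[0,0,0],[0,0,0],80],[[0,0,0],[0,0,0],80],[[0,0,0],[0,0,0],80],[[0,0,0],[0,0,0],80]]'

```text
time_s: 45.55
ee_pos: [382.2, -245.6, 11.9]
ee_rot: [180.0, -0.0, -33.6]
force: [-0.2, -0.0, -0.7]
gripper_width: 80.1
```

```bash
python3 go.py 381.1 -249.1 6.5 -34 80 1
```

```text
t 45.55 pos [ 382.2 -245.6   11.9] rot [180.   -0.  -33.6] w 80.1 F [-0.2 -0.  -0.7] | d [-1.1 -3.5 -5.4] turn [ 0.  -0.   0.4]
[[0.0,-0.0,0.4],[1.0,3.5,5.4],80.0],
```

Call:
servo_tool --plan '[[[0,0,0],[1,2,2],80],[[0,0,0],[0,1.5,2],80],[[0,0,0],[0,0,1.2],80],[[0,0,0],[0,0,0],80],[[0,0,0],[0,0,0],60],[[0,0,0],[0,0,0],40],[[0,0,0],[0,0,0],40],[[0,0,0],[0,0,0],40],[[0,0,0],[0,0,0],40],[[0,0,0],[0,0,0],40]]'

```text
time_s: 46.8
ee_pos: [381.1, -249.4, 6.7]
ee_rot: [180.0, -0.0, -33.6]
force: [-1.1, -0.0, -0.1]
gripper_width: 50.6
```

```bash
python3 go.py 522 143 105 10.5 40 9
```

```text
t 46.8 pos [ 381.1 -249.4    6.7] rot [180.   -0.  -33.6] w 50.6 F [-1.1 -0.  -0.1] | d [140.9 392.4  98.3] turn [  0.   -0.  -44.1]
[[0.0,-0.0,-4.9],[-11.1,-45.0,-11.0],40.0],[[0.0,-0.0,-4.9],[-7.2,-45.8,-10.9],40.0],[[0.0,-0.0,-4.9],[-3.3,-46.2,-10.9],40.0],[[0.0,-0.0,-4.9],[0.7,-46.3,-10.9],40.0],[[0.0,-0.0,-4.9],[4.6,-46.1,-10.9],40.0],[[0.0,-0.0,-4.9],[8.6,-45.5,-10.9],40.0],[[0.0,-0.0,-4.9],[12.4,-44.6,-10.9],40.0],[[0.0,-0.0,-4.9],[16.2,-43.4,-10.9],40.0],[[0.0,-0.0,-4.9],[19.8,-41.9,-10.9],40.0],
```

Call:
servo_tool --plan '[[[0,0,-3],[-3,-12,-40],40],[[0,0,-5],[-9,-48,-40],40],[[0,0,-5],[-4,-50,-15],40],[[0,0,-5],[1,-50,0],40],[[0,0,-5],[5,-50,0],40],[[0,0,-5],[10,-50,0],40],[[0,0,-5],[14,-49,0],40],[[0,0,-5],[18,-47,0],40],[[0,0,-5],[20,-38,0],40],[[0,0,0],[0,0,0],40]]'

```text
time_s: 48.05
ee_pos: [530.9, 142.7, 102.8]
ee_rot: [-180.0, -0.0, 10.7]
force: [-0.3, -0.3, -3.0]
gripper_width: 50.4
```

```bash
python3 -c "
from meas import *
grab('wrist','i2')"; python3 go.py 523 148 58 10.5 40 1
```

```text
t 48.1 pos [529.8 141.2 102.5] rot [1.80e+02 1.00e-01 1.06e+01] w 50.5 F [-0.2 -0.5 -1.9] | d [ -6.8   6.8 -44.5] turn [0.  0.1 0.1]
[[0.0,0.1,0.1],[-5.4,-7.9,44.5],40.0],
```

View pics/i2.png

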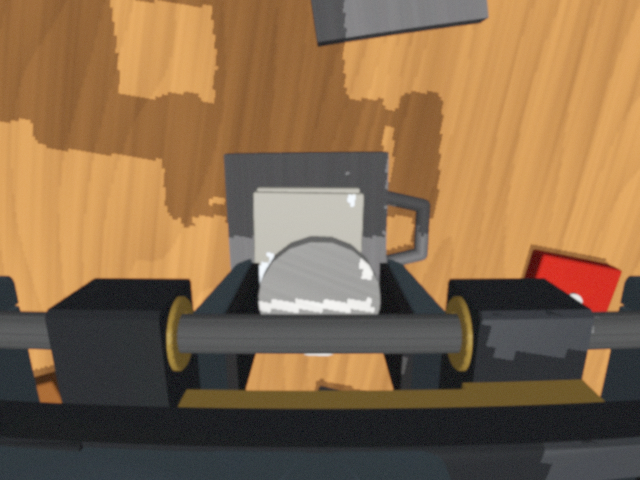

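Call:
servo_tool --plan '[[[0,0,0],[-2,-2.7,8],40],[[0,0,0],[-2,-2.7,8],40],[[0,0,0],[-2,-2.7,8],40],[[0,0,0],[0,0,8],40],[[0,0,0],[0,0,8],40],[[0,0,0],[0,0,0],40],[[0,0,0],[0,0,0],40],[[0,0,0],[0,0,0],40],[[0,0,0],[0,0,0],40],[[0,0,0],[0,0,0],40]]'

```text
time_s: 49.35
ee_pos: [520.0, 144.7, 59.4]
ee_rot: [179.9, 0.2, 10.3]
force: [-0.2, -1.1, -2.2]
gripper_width: 50.9
```

```bash
python3 go.py 523 148.2 53 10.5 40 1
```

```text
t 49.35 pos [520.  144.7  59.4] rot [179.9   0.2  10.3] w 50.9 F [-0.2 -1.1 -2.2] | d [ 3.   3.5 -6.4] turn [ 0.1  0.2 -0.2]
[[0.1,0.2,-0.2],[3.6,-2.9,6.4],40.0],
```

Call:
servo_tool --plan '[[[0,0.2,0],[1.8,-1.5,1.5],40],[[0,0,0],[1.8,-1.4,1.5],40],[[0,0,0],[0,0,1.5],40],[[0,0,0],[0,0,1.2],40],[[0,0,0],[0,0,0],40],[[0,0,0],[0,0,0],40],[[0,0,0],[0,0,0],40],[[0,0,0],[0,0,0],40],[[0,0,0],[0,0,0],40],[[0,0,0],[0,0,0],40]]'

```text
time_s: 50.6
ee_pos: [523.3, 148.5, 53.4]
ee_rot: [179.9, -0.0, 10.3]
force: [1.0, -0.4, -1.5]
gripper_width: 50.2
```

Call:
servo_tool --plan '[[[0,0,0],[0,0,0.6],40],[[0,0,0],[0,0,0],40],[[0,0,0],[0,0,0],58],[[0,0,0],[0,0,0],66],[[0,0,0],[0,0,0],75],[[0,0,0],[0,0,-10],80],[[0,0,0],[0,0,-25],80],[[0,0,0],[0,0,-25],85],[[0,0,0],[0,0,0],85],[[0,0,0],[0,0,0],85]]'

```text
time_s: 51.85
ee_pos: [524.1, 148.8, 116.7]
ee_rot: [180.0, -0.2, 10.3]
force: [0.7, 0.6, 0.3]
gripper_width: 84.9
```

```bash
cat > dark.py <<'E'
from meas import *
f=grab("top"); hsv=cv2.cvtColor(f["pixels"],cv2.COLOR_RGB2HSV)
m=(hsv[...,1]<70)&(hsv[...,2]<125); m[:65]=0; m[:,:310]=0; m[400:]=0
for c in blobs(m,300,1500):
    r=rect(f,c,20); print(c.reshape(-1,2).mean(0).round(), r['c'],r['s'],r['yaw'],r['fill'])
E
python3 look.py 58 i3;python3 topchk.py; python3 dark.py
```

```text
t 51.85 [524.1 148.8 116.7] [180.   -0.2  10.3]
box (264, 196, 107, 108) {'c': [523.1, 152.2], 'rc': [522.9, 152.0], 's': [58.9, 62.6], 'yaw': 10.0, 'fill': 0.94}
[357. 448.] [ 76.1 -60.2] [ 98.9 121.7] 0.9 0.39
[544. 254.] [ 498.  -476.4] [67.6 67.6] 0.7 0.79
[234. 209.] [592.5 223.8] [ 23.1 115. ] 13.5 0.83
[468. 201.] [ 615.1 -307.8] [48.4 48.6] -26.8 0.92
[326. 175.] [673.5  15.1] [48.5 48.4] -13.6 0.91
[379. 172.] [ 680.8 -106.7] [60.8 61.4] 40.6 0.93
[399. 281.] [ 432.6 -149.5] [58.3 59.3] 18.6 0.94
[525. 257.] [ 488.3 -424.8] [67.5 55.4] 8.0 0.53
[332. 214.] [ 5.803e+02 -2.000e-01] [59.7 59.9] -5.7 0.92
```

View pics/i3.png

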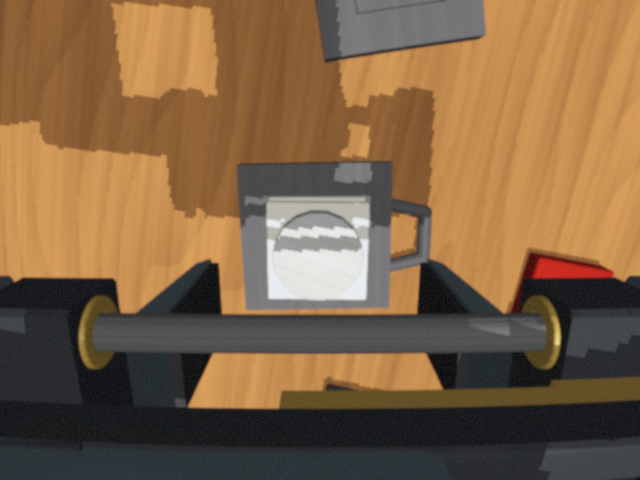

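```bash
python3 go.py 580 -3 95 -5.7 84 7
```

```text
t 52.0 pos [524.  148.8 116.2] rot [ 1.799e+02 -1.000e-01  1.030e+01] w 84.9 F [-0.5 -0.8 -0.2] | d [  56.  -151.8  -21.2] turn [ 0.  -0.1 16. ]
[[0.0,-0.0,2.3],[4.0,22.8,3.1],84.0],[[0.0,-0.0,2.3],[4.9,22.6,3.1],84.0],[[0.0,-0.0,2.3],[5.8,22.4,3.1],84.0],[[0.0,-0.0,2.3],[6.7,22.1,3.1],84.0],[[0.0,-0.0,2.3],[7.6,21.8,3.0],84.0],[[0.0,-0.0,2.3],[8.4,21.5,3.0],84.0],[[0.0,-0.0,2.3],[9.3,21.2,3.0],84.0],
```

Call:
servo_tool --plan '[[[0,0,2.3],[4,23,2.5],84],[[0,0,2.3],[5,22.5,2.5],84],[[0,0,2.3],[6,22.5,2.5],84],[[0,0,2.3],[6.5,22,2.5],84],[[0,0,2.3],[7.5,22,2.5],84],[[0,0,2.3],[8.5,21.5,2.5],84],[[0,0,2.3],[8,16,2.5],84],[[0,0,0],[0,0,0],84],[[0,0,0],[0,0,0],84],[[0,0,0],[0,0,0],84]]'

```text
time_s: 53.25
ee_pos: [576.3, -1.4, 91.0]
ee_rot: [179.9, 0.6, -6.2]
force: [0.4, 0.6, -0.0]
gripper_width: 83.8
```

```bash
cat > lookd.py <<'E'
import sys
from meas import *
s=env.state(); print("t",round(s['time_s'],2),s['ee_pos'].round(1),s['ee_rot'].round(1))
f=grab("wrist",sys.argv[1]); hsv=cv2.cvtColor(f["pixels"],cv2.COLOR_RGB2HSV)
m=(hsv[...,1]<75)&(hsv[...,2]<150)&(hsv[...,2]>60); m[308:]=0; m[:,:225]=0; m[:,415:]=0
m=cv2.morphologyEx(m.astype(np.uint8),cv2.MORPH_OPEN,np.ones((5,5)))
for c in blobs(m,2000):
    r=rect(f,c,20); print(cv2.boundingRect(c),{k:(v.tolist() if hasattr(v,'tolist') else v) for k,v in r.items()})
E
python3 lookd.py j1
```

```text
t 53.25 [576.3  -1.4  91. ] [179.9   0.6  -6.2]
(272, 195, 105, 100) {'c': [579.9, 1.2], 'rc': [579.8, 1.3], 's': [60.6, 60.7], 'yaw': -5.9, 'fill': 0.98}
(225, 0, 91, 83) {'c': [560.2, 118.2], 'rc': [562.3, 117.3], 's': [42.1, 48.8], 'yaw': -6.9, 'fill': 0.6}
```

View pics/j1.png

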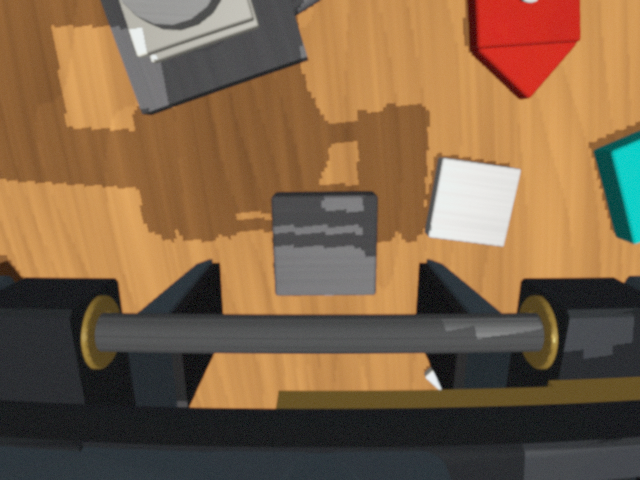

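Call:
servo_tool --plan '[[[0,0.3,0],[1.1,0,12.5],84],[[0,0.3,0],[1.1,0,12.5],84],[[0,0,0],[1.1,0,12.5],84],[[0,0,0],[0,0,12.5],84],[[0,0,0],[0,0,12.5],84],[[0,0,0],[0,0,10],84],[[0,0,0],[0,0,0],84],[[0,0,0],[0,0,0],84],[[0,0,0],[0,0,0],84],[[0,0,0],[0,0,0],84]]'

```text
time_s: 54.55
ee_pos: [579.3, -0.9, 13.4]
ee_rot: [179.9, -0.0, -6.2]
force: [-0.3, 0.7, 0.1]
gripper_width: 84.0
```

```bash
python3 go.py 579.9 1.3 8 -6 84 1
```

```text
t 54.55 pos [579.3  -0.9  13.4] rot [179.9  -0.   -6.2] w 84.0 F [-0.3  0.7  0.1] | d [ 0.6  2.2 -5.4] turn [ 0.1 -0.  -0.2]
[[0.1,-0.0,-0.2],[0.4,-2.2,5.4],84.0],
```

Call:
servo_tool --plan '[[[0,0,0],[0.4,-2.2,2.5],84],[[0,0,0],[0,0,2.5],84],[[0,0,0],[0,0,0],84],[[0,0,0],[0,0,0],65],[[0,0,0],[0,0,0],50],[[0,0,0],[0,0,0],50],[[0,0,0],[0,0,0],50],[[0,0,0],[0,0,0],50],[[0,0,0],[0,0,0],50],[[0,0,0],[0,0,0],50]]' --squeeze 45

```text
time_s: 55.8
ee_pos: [579.5, 1.6, 8.4]
ee_rot: [179.9, 0.0, -6.2]
force: [-0.4, 0.4, 0.5]
gripper_width: 61.6
```

```bash
python3 go.py 523 146 110 10.3 50 6
```

```text
t 55.8 pos [579.5   1.6   8.4] rot [179.9   0.   -6.2] w 61.6 F [-0.4  0.4  0.5] | d [-56.5 144.4 101.6] turn [  0.1   0.  -16.5]
[[0.0,0.0,-2.7],[-12.0,-22.9,-17.0],50.0],[[0.0,0.0,-2.7],[-10.8,-23.5,-17.0],50.0],[[0.0,0.0,-2.7],[-9.7,-23.9,-16.9],50.0],[[0.0,0.0,-2.7],[-8.5,-24.4,-16.9],50.0],[[0.0,0.0,-2.7],[-7.4,-24.8,-16.9],50.0],[[0.0,0.0,-2.7],[-6.2,-25.1,-16.9],50.0],
```

Call:
servo_tool --plan '[[[0,0,0],[0,0,-25],50],[[0,0,0],[0,0,-40],50],[[0,0,-2],[-7,-12,-35],50],[[0,0,-3],[-11,-24,-5],50],[[0,0,-3],[-10,-25,0],50],[[0,0,-3],[-9,-26,0],50],[[0,0,-3],[-8,-26,0],50],[[0,0,-2.5],[-6,-22,0],50],[[0,0,0],[0,0,0],50],[[0,0,0],[0,0,0],50]]'

```text
time_s: 57.05
ee_pos: [516.5, 137.6, 104.0]
ee_rot: [180.0, 1.4, 10.8]
force: [0.2, -1.1, -6.4]
gripper_width: 61.2
```

```bash
python3 -c "
from meas import *
held_edge(11.6,31,'j2',lo=120)"; python3 go.py 523 148.2 74 10.3 50 1
```

```text
edge row 148.5 tool y -62.37 offset of centre y -31.37 slope deg -0.0 12
t 57.1 pos [516.4 137.6 103.9] rot [-180.     1.4   10.8] w 61.5 F [ 0.5 -0.1 -6.3] | d [  6.6  10.6 -29.9] turn [0.  1.4 0.5]
[[0.0,1.4,0.5],[9.2,-9.2,29.7],50.0],
```

View pics/j2.png

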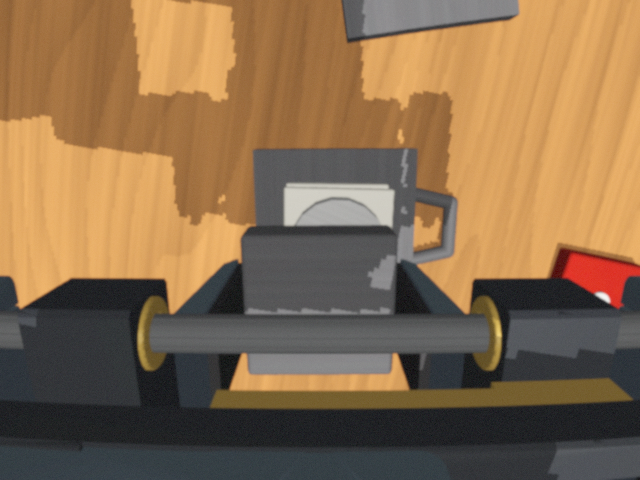

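Run:
```python
from meas import *
s=env.state(); f=grab("wrist"); Rt=R.from_euler('xyz',s['ee_rot'],degrees=True).as_matrix()
for r in (227,238,373): print(r,((ray(f,[[318,r]],s['ee_pos'][2]+11.6)-s['ee_pos'])@Rt).round(1),((ray(f,[[318,r]],s['ee_pos'][2]-8.4)-s['ee_pos'])@Rt).round(1))
```

```text
227 [[  0.1 -32.7 -11.6]] [[  0.1 -28.3   8.4]]
238 [[  0.1 -28.3 -11.6]] [[  0.1 -23.4   8.4]]
373 [[  0.1  30.7 -11.6]] [[ 0.  43.1  8.4]]
```

Call:
servo_tool --plan '[[[0,0.5,0],[3,-3.3,5],50],[[0,0.5,0],[3,-3.3,5],50],[[0,0.3,0],[2.5,-3,5],50],[[0,0,0],[0,0,5],50],[[0,0,0],[0,0,5],50],[[0,0,0],[0,0,0],50],[[0,0,0],[0,0,0],50],[[0,0,0],[0,0,0],50],[[0,0,0],[0,0,0],50],[[0,0,0],[0,0,0],50]]'

```text
time_s: 58.4
ee_pos: [524.3, 147.9, 77.2]
ee_rot: [180.0, -0.1, 10.6]
force: [0.6, 0.5, -6.9]
gripper_width: 61.7
```

```bash
python3 go.py 523 148.7 66.9 10.3 50 1
```

```text
t 58.4 pos [524.3 147.9  77.2] rot [ 1.80e+02 -1.00e-01  1.06e+01] w 61.7 F [ 0.6  0.5 -6.9] | d [ -1.3   0.8 -10.3] turn [ 0.  -0.1  0.3]
[[0.0,-0.1,0.3],[-1.1,-1.1,10.3],50.0],
```

Call:
servo_tool --plan '[[[0,0,0],[-1.1,-1,2],50],[[0,0,0],[0,0,2],50],[[0,0,0],[0,0,2],50],[[0,0,0],[0,0,2],50],[[0,0,0],[0,0,1.3],50],[[0,0,0],[0,0,0],50],[[0,0,0],[0,0,0],50],[[0,0,0],[0,0,0],50],[[0,0,0],[0,0,0],50],[[0,0,0],[0,0,0],50]]'

```text
time_s: 59.65
ee_pos: [523.0, 148.7, 67.3]
ee_rot: [180.0, -0.1, 10.6]
force: [0.2, 0.4, -6.7]
gripper_width: 61.6
```

Call:
servo_tool --plan '[[[0,0,0],[0,0,0.6],50],[[0,0,0],[0,0,0.4],50],[[0,0,0],[0,0,0],50],[[0,0,0],[0,0,0],68],[[0,0,0],[0,0,0],78],[[0,0,0],[0,0,0],84],[[0,0,0],[0,0,-15],84],[[0,0,0],[0,0,-30],84],[[0,0,0],[0,0,-20],84],[[0,0,0],[0,0,0],84]]'

```text
time_s: 60.9
ee_pos: [526.4, 149.6, 139.6]
ee_rot: [-180.0, -0.7, 10.6]
force: [-0.4, 0.2, 0.3]
gripper_width: 84.2
```

```bash
python3 lookd.py j3; python3 topchk.py; python3 -c "
from meas import *
f=grab('scene'); o=f['pixels'][150:330,150:480,::-1]; cv2.imwrite('pics/j4.png',cv2.resize(o,None,fx=2.4,fy=2.4,interpolation=cv2.INTER_CUBIC))"
```

```text
t 60.9 [526.4 149.6 139.6] [-180.    -0.7   10.6]
(239, 161, 176, 146) {'c': [528.8, 148.3], 'rc': [535.6, 148.3], 's': [122.4, 105.6], 'yaw': 11.3, 'fill': 0.85}
(310, 0, 105, 66) {'c': [531.4, 286.5], 'rc': [531.5, 285.3], 's': [66.3, 40.1], 'yaw': 12.6, 'fill': 0.87}
[357. 449.] [ 77.1 -54.1] [154.3  81.9] -32.0 0.41
[544. 254.] [ 498.  -476.4] [67.6 67.6] 0.7 0.79
[231. 207.] [596.5 229.4] [ 23.3 118.2] 14.1 0.84
[468. 201.] [ 615.1 -307.8] [48.4 48.6] -26.8 0.92
[326. 175.] [673.5  15.1] [48.5 48.4] -13.6 0.92
[379. 172.] [ 680.8 -106.7] [60.8 61.4] 40.6 0.93
```

View pics/j3.png

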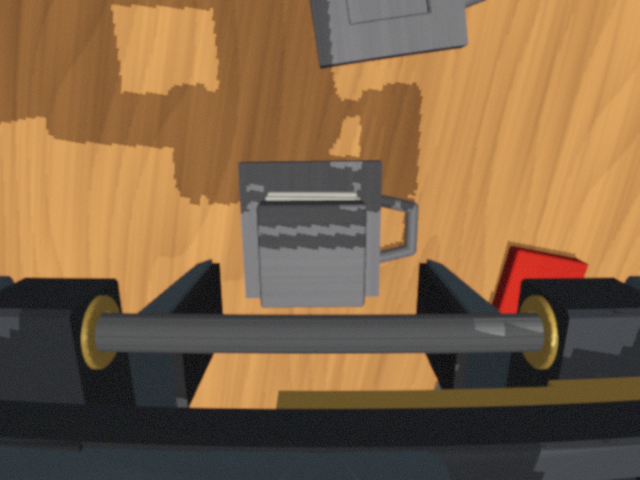

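View pics/j4.png

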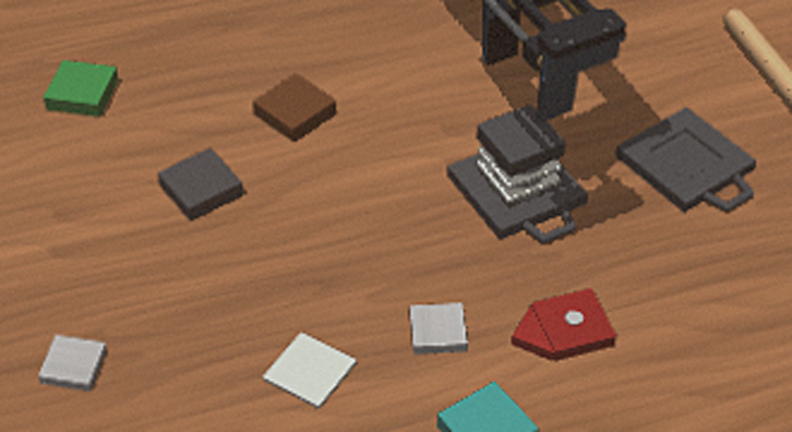

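```bash
python3 go.py 672 13 90 -13.5 72 7
```

```text
t 61.05 pos [524.6 149.2 136.8] rot [-180.    -0.4   10.6] w 84.1 F [ 0.2  1.  -0.3] | d [ 147.4 -136.2  -46.8] turn [-0.1 -0.4 24.1]
[[-0.0,-0.1,3.4],[17.1,23.0,6.8],72.0],[[-0.0,-0.1,3.4],[18.4,21.9,6.8],72.0],[[-0.0,-0.1,3.4],[19.7,20.8,6.8],72.0],[[-0.0,-0.1,3.4],[20.9,19.6,6.8],72.0],[[-0.0,-0.1,3.4],[22.1,18.3,6.7],72.0],[[-0.0,-0.1,3.4],[23.1,16.9,6.7],72.0],[[-0.0,-0.1,3.4],[24.1,15.5,6.7],72.0],
```

Call:
servo_tool --plan '[[[0,-0.2,3.4],[17,23,3],84],[[0,-0.2,3.4],[18.5,22,5],80],[[0,0,3.4],[20,21,7],75],[[0,0,3.4],[21,19.5,7],72],[[0,0,3.4],[22,18,7],72],[[0,0,3.4],[23,17,7],72],[[0,0,3.4],[20,12,6],72],[[0,0,0],[0,0,0],72],[[0,0,0],[0,0,0],72],[[0,0,0],[0,0,0],72]]' --squeeze 30

```text
time_s: 62.3
ee_pos: [667.9, 11.6, 83.3]
ee_rot: [179.8, 1.0, -14.1]
force: [-0.5, 0.4, 0.0]
gripper_width: 72.3
```

```bash
python3 look.py 12 k1;  python3 go.py 672 13 6 -13.5 72 1
```

```text
t 62.3 [667.9  11.6  83.3] [179.8   1.  -14.1]
box (282, 202, 84, 79) {'c': [671.7, 16.2], 'rc': [671.7, 16.4], 's': [47.7, 48.3], 'yaw': -13.7, 'fill': 0.98}
box (0, 6, 71, 143) {'c': [530.3, 147.3], 'rc': [518.3, 155.3], 's': [53.0, 67.7], 'yaw': 10.3, 'fill': 0.35}
t 62.35 pos [667.9  11.7  83.4] rot [179.8   1.  -14.1] w 72.0 F [ 0.1  0.8 -0.1] | d [  4.1   1.3 -77.4] turn [ 0.2  1.  -0.6]
[[0.2,1.0,-0.6],[5.0,-2.5,77.3],72.0],
```

View pics/k1.png

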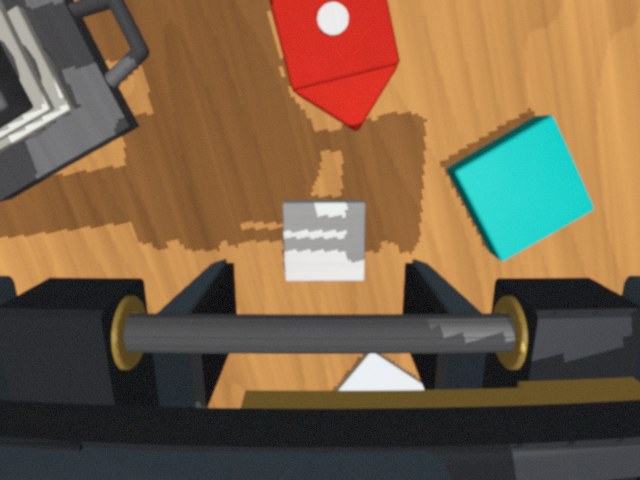

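Call:
servo_tool --plan '[[[0,0.5,0],[1,-1.6,12],72],[[0,0.4,0],[1,-1.6,12],72],[[0,0,0],[0.6,-1.6,12],72],[[0,0,0],[0,0,12],72],[[0,0,0],[0,0,12],72],[[0,0,0],[0,0,8],72],[[0,0,0],[0,0,0],72],[[0,0,0],[0,0,0],72],[[0,0,0],[0,0,0],72],[[0,0,0],[0,0,0],72]]'

```text
time_s: 63.6
ee_pos: [671.0, 16.9, 11.1]
ee_rot: [179.8, -0.0, -14.0]
force: [0.4, -0.1, -0.5]
gripper_width: 72.0
```

```bash
python3 go.py 671.7 16.3 6.8 -13.7 72 1
```

```text
t 63.6 pos [671.   16.9  11.1] rot [179.8  -0.  -14. ] w 72.0 F [ 0.4 -0.1 -0.5] | d [ 0.7 -0.6 -4.3] turn [ 0.2 -0.  -0.3]
[[0.2,-0.0,-0.3],[0.8,0.4,4.3],72.0],
```

Call:
servo_tool --plan '[[[0.2,0,0],[0.8,0.4,2.2],72],[[0,0,0],[0,0,2],72],[[0,0,0],[0,0,0],72],[[0,0,0],[0,0,0],55],[[0,0,0],[0,0,0],36],[[0,0,0],[0,0,0],36],[[0,0,0],[0,0,0],36],[[0,0,0],[0,0,0],36],[[0,0,0],[0,0,0],36],[[0,0,0],[0,0,0],36]]'

```text
time_s: 64.85
ee_pos: [671.8, 16.3, 7.1]
ee_rot: [-180.0, -0.0, -14.0]
force: [0.0, 0.4, -0.3]
gripper_width: 48.0
```

```bash
python3 go.py 560 30 130 0 36 4;python3 go.py 538 322 120 19.4 36 8
```

```text
t 64.85 pos [671.8  16.3   7.1] rot [-180.   -0.  -14.] w 48.0 F [ 0.   0.4 -0.3] | d [-111.8   13.7  122.9] turn [ -0.  -0. -14.]
[[-0.0,-0.0,-3.5],[-27.9,3.4,-30.8],36.0],[[-0.0,-0.0,-3.5],[-28.1,1.7,-30.7],36.0],[[-0.0,-0.0,-3.5],[-28.1,0.0,-30.7],36.0],[[-0.0,-0.0,-3.5],[-28.1,-1.7,-30.7],36.0],
t 64.85 pos [671.8  16.3   7.1] rot [-180.   -0.  -14.] w 48.0 F [ 0.   0.4 -0.3] | d [-133.8  305.7  112.9] turn [ -0.   -0.  -33.4]
[[-0.0,-0.0,-4.2],[-25.5,-33.0,-14.1],36.0],[[-0.0,-0.0,-4.2],[-23.0,-34.8,-14.1],36.0],[[-0.0,-0.0,-4.2],[-20.4,-36.4,-14.1],36.0],[[-0.0,-0.0,-4.2],[-17.7,-37.8,-14.1],36.0],[[-0.0,-0.0,-4.2],[-14.9,-39.0,-14.1],36.0],[[-0.0,-0.0,-4.2],[-12.0,-39.9,-14.1],36.0],[[-0.0,-0.0,-4.2],[-9.1,-40.7,-14.1],36.0],[[-0.0,-0.0,-4.2],[-6.1,-41.3,-14.1],36.0],
```

Call:
servo_tool --plan '[[[0,0,0],[0,0,-30],36],[[0,0,-3],[-8,-12,-45],36],[[0,0,-4.5],[-24,-36,-30],36],[[0,0,-4.5],[-21,-42,0],36],[[0,0,-4.5],[-19,-44,0],36],[[0,0,-4.5],[-16,-46,0],36],[[0,0,-4.5],[-13,-46,0],36],[[0,0,-4.5],[-10,-46,0],36],[[0,0,-3.4],[-7,-36,0],36],[[0,0,0],[0,0,0],36]]'

```text
time_s: 66.1
ee_pos: [536.6, 330.8, 111.0]
ee_rot: [-179.9, 0.3, 20.4]
force: [-0.8, -0.4, -2.6]
gripper_width: 47.6
```

```bash
python3 -c "
from meas import *
grab('wrist','k2')"; python3 go.py 539 324 26 19.4 36 1
```

```text
t 66.15 pos [537.3 329.6 111. ] rot [-180.     0.3   20.3] w 47.3 F [ 0.4  0.1 -2.6] | d [  1.7  -5.6 -85. ] turn [-0.   0.3  0.9]
[[-0.0,0.3,0.9],[0.1,5.9,85.0],36.0],
```

View pics/k2.png

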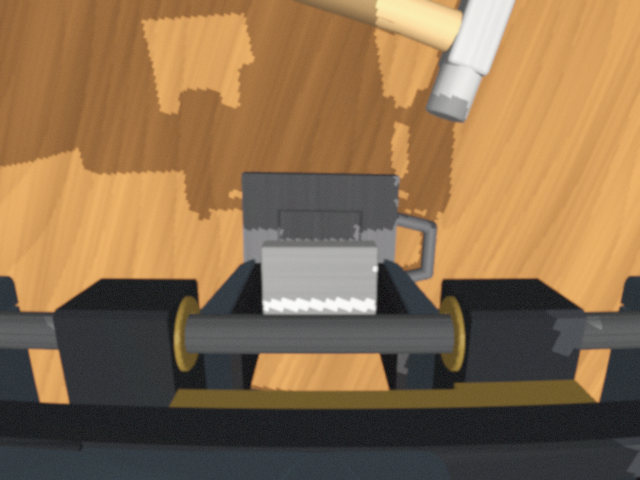

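```bash
cat >> meas.py <<'E'
def rowy(rows,hs,col=319):
    s=env.state(); f=grab("wrist"); Rt=R.from_euler('xyz',s['ee_rot'],degrees=True).as_matrix()
    for r,h in zip(rows,hs): print(r,h,((ray(f,[[col,r]],s['ee_pos'][2]+h)-s['ee_pos'])@Rt)[0].round(1))
E
python3 - <<'E'
from meas import *
rowy([247,241],[5,-7])
f=grab('wrist'); o=f['pixels'][225:320,250:390,::-1]; cv2.imwrite('pics/k3.png',cv2.resize(o,None,fx=5,fy=5,interpolation=cv2.INTER_CUBIC))
E
```

```text
247 5 [  0.3 -22.9  -5. ]
241 -7 [  0.3 -22.3   7. ]
```

View pics/k3.png

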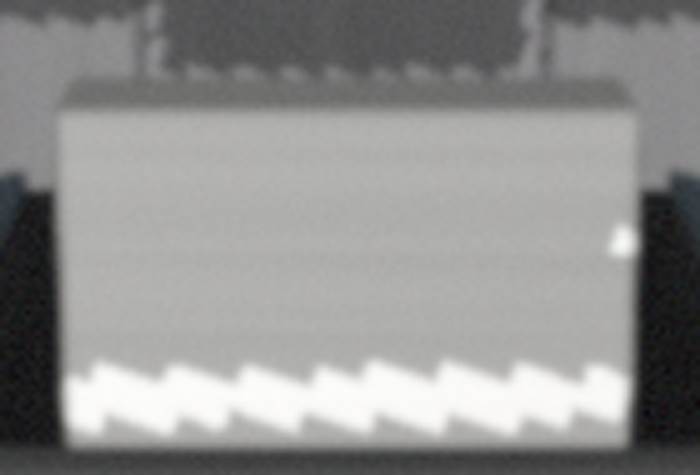

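Call:
servo_tool --plan '[[[0,0.2,0.5],[0.3,1.8,11],36],[[0,0,0.4],[0.3,1.8,11],36],[[0,0,0],[0,1.8,11],36],[[0,0,0],[0,0,11],36],[[0,0,0],[0,0,11],36],[[0,0,0],[0,0,11],36],[[0,0,0],[0,0,10],36],[[0,0,0],[0,0,0],36],[[0,0,0],[0,0,0],36],[[0,0,0],[0,0,0],36]]'

```text
time_s: 67.5
ee_pos: [542.1, 319.7, 28.8]
ee_rot: [180.0, 0.1, 18.9]
force: [0.3, -0.5, -2.6]
gripper_width: 47.6
```

```bash
python3 go.py 538.9 324.4 20 19.4 36 1;  python3 -c "
from meas import *
f=grab('wrist','k4'); o=f['pixels'][140:320,220:420,::-1]; cv2.imwrite('pics/k5.png',cv2.resize(o,None,fx=4,fy=3.3,interpolation=cv2.INTER_CUBIC))"
```

```text
t 67.5 pos [542.1 319.7  28.8] rot [1.80e+02 1.00e-01 1.89e+01] w 47.6 F [ 0.3 -0.5 -2.6] | d [-3.2  4.7 -8.8] turn [ 0.   0.1 -0.5]
[[0.0,0.1,-0.5],[-1.4,-5.5,8.8],36.0],
```

View pics/k5.png

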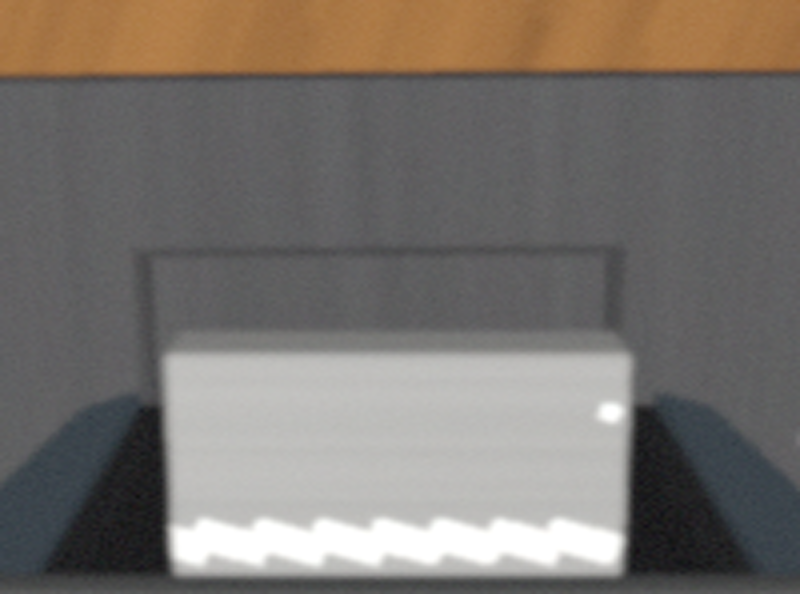

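Call:
servo_tool --plan '[[[0,0,-0.5],[-0.7,-2.8,1],36],[[0,0,0],[-0.7,-2.7,1],36],[[0,0,0],[0,0,2],36],[[0,0,0],[0,0,2],36],[[0,0,0],[0,0,0],36],[[0,0,0],[0,0,0],36],[[0,0,0],[0,0,0],36],[[0,0,0],[0,0,0],36],[[0,0,0],[0,0,0],36],[[0,0,0],[0,0,0],36]]'

```text
time_s: 68.8
ee_pos: [539.1, 324.9, 23.3]
ee_rot: [-180.0, 0.0, 19.5]
force: [0.2, 0.3, -2.4]
gripper_width: 47.7
```

```bash
python3 go.py 538.9 324.4 17 19.4 36 1;  python3 -c "
from meas import *
f=grab('wrist','k6'); o=f['pixels'][140:320,220:420,::-1]; cv2.imwrite('pics/k7.png',cv2.resize(o,None,fx=4,fy=3.3,interpolation=cv2.INTER_CUBIC))"
```

```text
t 68.8 pos [539.1 324.9  23.3] rot [-180.     0.    19.5] w 47.7 F [ 0.2  0.3 -2.4] | d [-0.2 -0.5 -6.3] turn [-0.   0.   0.1]
[[-0.0,0.0,0.1],[-0.4,0.4,6.3],36.0],
```

View pics/k7.png

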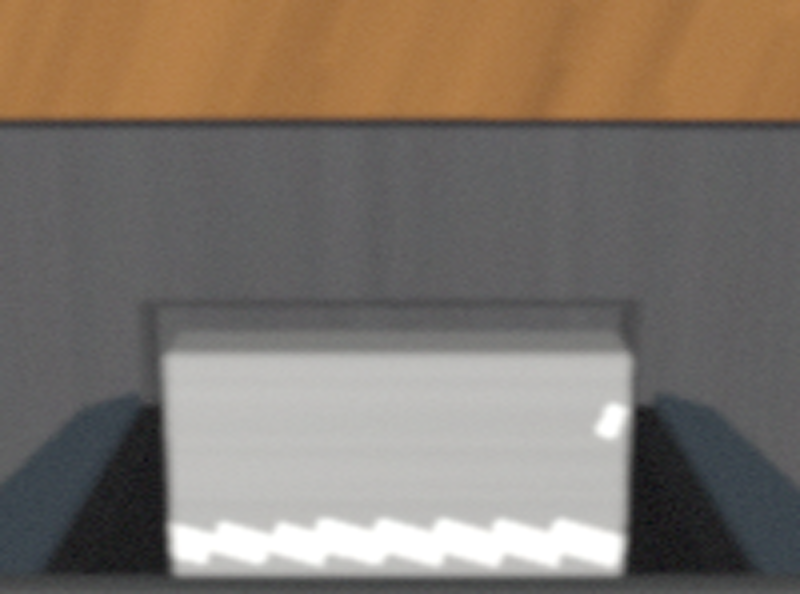

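Run:
```python
from meas import *
rowy([140+302/3.3,140+332/3.3,140+352/3.3],[14-23.3,-7.1,4.9])
rowy([235,235],[14-23.3,14-23.3],220+145/4); rowy([235],[14-23.3],220+635/4)
```

```text
231.5151515151515 -9.3 [  0.3 -26.    9.3]
240.60606060606062 -7.1 [  0.3 -22.5   7.1]
246.66666666666669 4.9 [  0.3 -23.   -4.9]
235 -9.3 [-27.2 -24.5   9.3]
235 -9.3 [-27.2 -24.5   9.3]
235 -9.3 [ 26.5 -24.5   9.3]
```

Call:
servo_tool --plan '[[[0,0,0],[-0.5,-0.6,1.5],36],[[0,0,0],[0,0,1.5],36],[[0,0,0],[0,0,1],36],[[0,0,0],[0,0,0.8],36],[[0,0,0],[0,0,0],36],[[0,0,0],[0,0,0],36],[[0,0,0],[0,0,0],36],[[0,0,0],[0,0,0],36],[[0,0,0],[0,0,0],36],[[0,0,0],[0,0,0],36]]'

```text
time_s: 70.25
ee_pos: [538.4, 325.4, 18.1]
ee_rot: [180.0, 0.0, 19.5]
force: [-0.4, 0.7, -2.4]
gripper_width: 47.5
```

Call:
servo_tool --plan '[[[0,0,0],[0,0,0.8],36],[[0,0,0],[0,0,0.2],36],[[0,0,0],[0,0,0],36],[[0,0,0],[0,0,0],54],[[0,0,0],[0,0,0],62],[[0,0,0],[0,0,0],70],[[0,0,0],[0,0,-10],80],[[0,0,0],[0,0,-30],80],[[0,0,0],[0,0,-25],80],[[0,0,0],[0,0,0],80]]'

```text
time_s: 71.5
ee_pos: [539.6, 326.1, 86.7]
ee_rot: [-180.0, -0.2, 19.5]
force: [0.0, -1.2, -0.0]
gripper_width: 79.9
```

```bash
python3 look.py 22 k8; python3 topchk.py;  python3 go.py 680 -106 92 40.4 80 9;python3 -c "
import cv2
o=cv2.imread('pics/k8.png')[150:320,220:420]; cv2.imwrite('pics/k9.png',cv2.resize(o,None,fx=4,fy=3.3,interpolation=cv2.INTER_CUBIC))"
```

```text
t 71.5 [539.6 326.1  86.7] [-180.    -0.2   19.5]
box (317, 238, 82, 70) {'c': [576.8, 320.2], 'rc': [565.4, 322.6], 's': [47.5, 42.6], 'yaw': 19.2, 'fill': 0.33}
box (274, 215, 86, 81) {'c': [539.0, 324.4], 'rc': [539.0, 324.5], 's': [49.3, 48.3], 'yaw': 19.4, 'fill': 0.98}
box (433, 0, 85, 108) {'c': [580.2, 459.4], 'rc': [580.3, 460.7], 's': [26.7, 60.0], 'yaw': 1.2, 'fill': 0.82}
[544. 254.] [ 497.9 -476.3] [68.1 68.6] -27.4 0.78
[194. 228.] [547.7 312.8] [48.9 20. ] 20.2 0.82
[468. 201.] [ 615.1 -307.8] [48.4 48.7] -26.7 0.92
[379. 173.] [ 680.7 -106.6] [60.3 61.4] 40.6 0.94
t 71.6 pos [538.1 325.2  84.2] rot [1.80e+02 1.00e-01 1.95e+01] w 80.1 F [ 0.3 -1.2  0.3] | d [ 141.9 -431.2    7.8] turn [ -0.    0.1 -20.9]
[[-0.0,0.0,-2.3],[-1.1,50.4,-0.9],80.0],[[-0.0,0.0,-2.3],[-3.1,50.3,-0.9],80.0],[[-0.0,0.0,-2.3],[-5.2,50.2,-0.9],80.0],[[-0.0,0.0,-2.3],[-7.2,49.9,-0.9],80.0],[[-0.0,0.0,-2.3],[-9.2,49.6,-0.9],80.0],[[-0.0,0.0,-2.3],[-11.2,49.2,-0.9],80.0],[[-0.0,0.0,-2.3],[-13.2,48.7,-0.9],80.0],[[-0.0,0.0,-2.3],[-15.2,48.1,-0.9],80.0],[[-0.0,0.0,-2.3],[-17.1,47.4,-0.9],80.0],
```

View pics/k9.png

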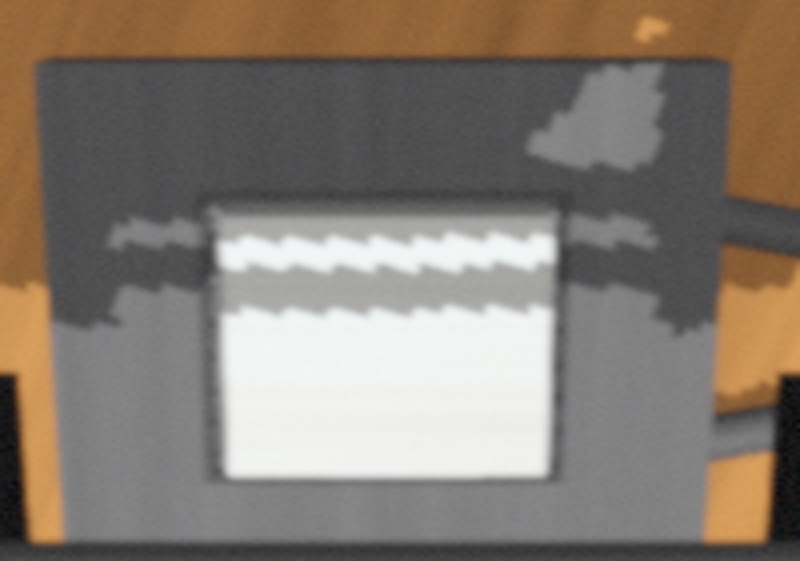

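Call:
servo_tool --plan '[[[0,0,-2.3],[4,20,-40],80],[[0,0,-2.3],[0,50,-10],80],[[0,0,-2.3],[-4,52,0],80],[[0,0,-2.3],[-7,53,0],80],[[0,0,-2.3],[-10,53,0],80],[[0,0,-2.3],[-13,53,3],80],[[0,0,-2.3],[-15,52,12],80],[[0,0,-2.3],[-17,52,18],80],[[0,0,-2.3],[-16,38,12],80],[[0,0,0],[0,0,0],80]]'

```text
time_s: 72.85
ee_pos: [677.9, -97.8, 73.5]
ee_rot: [-179.3, 1.2, 41.0]
force: [-0.1, 0.3, -0.1]
gripper_width: 80.0
```

```bash
python3 look.py 6 l1; python3 go.py 680 -106 92 40.4 80 9|head -1
```

```text
t 72.85 [677.9 -97.8  73.5] [-179.3    1.2   41. ]
box (264, 215, 105, 93) {'c': [678.6, -104.3], 'rc': [678.7, -104.3], 's': [60.4, 57.1], 'yaw': 40.3, 'fill': 0.97}
t 72.9 pos [677.6 -96.2  74. ] rot [-179.2    1.1   41.1] w 80.0 F [-0.9  0.9 -0.5] | d [ 2.4 -9.8 18. ] turn [-0.8  1.1  0.7]
```

View pics/l1.png

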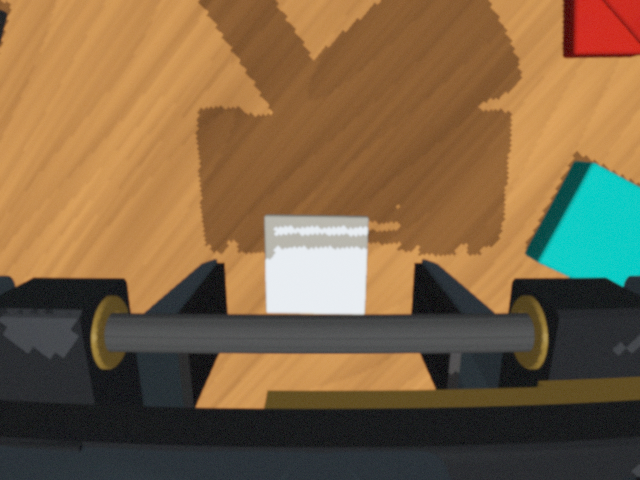

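Call:
servo_tool --plan '[[[-0.4,0.5,0.3],[-1.5,3,11],80],[[-0.3,0.5,0.3],[-1.5,3,11],80],[[0,0,0],[-1.5,3,11],80],[[0,0,0],[0,0.5,11],80],[[0,0,0],[0,0,11],80],[[0,0,0],[0,0,7],80],[[0,0,0],[0,0,0],80],[[0,0,0],[0,0,0],80],[[0,0,0],[0,0,0],80],[[0,0,0],[0,0,0],80]]'

```text
time_s: 74.15
ee_pos: [679.6, -102.6, 7.9]
ee_rot: [-179.9, 0.1, 40.7]
force: [0.4, 0.1, -0.0]
gripper_width: 80.1
```

```bash
python3 go.py 679.7 -105.5 2.5 40.4 80 1
```

```text
t 74.15 pos [ 679.6 -102.6    7.9] rot [-1.799e+02  1.000e-01  4.070e+01] w 80.1 F [ 0.4  0.1 -0. ] | d [ 0.1 -2.9 -5.4] turn [-0.1  0.1  0.3]
[[-0.1,0.1,0.3],[-1.8,2.3,5.4],80.0],
```

Call:
servo_tool --plan '[[[0,0,0.3],[-1.8,2.3,2.5],80],[[0,0,0],[0,0,2.6],80],[[0,0,0],[0,0,0],80],[[0,0,0],[0,0,0],50],[[0,0,0],[0,0,0],50],[[0,0,0],[0,0,0],50],[[0,0,0],[0,0,0],50],[[0,0,0],[0,0,0],50],[[0,0,0],[0,0,-10],50],[[0,0,0],[0,0,-40],50]]'

```text
time_s: 75.4
ee_pos: [677.4, -105.3, 50.6]
ee_rot: [-179.6, 0.3, 40.4]
force: [0.6, -0.1, -0.2]
gripper_width: 59.2
```

```bash
python3 go.py 538 318 110 19.4 50 9
```

```text
t 75.4 pos [ 677.4 -105.3   50.6] rot [-179.6    0.3   40.4] w 59.2 F [ 0.6 -0.1 -0.2] | d [-139.4  423.3   59.4] turn [-0.3  0.4 21. ]
[[-0.0,0.0,2.3],[18.6,-45.9,-6.4],50.0],[[-0.0,0.0,2.3],[16.8,-46.6,-6.4],50.0],[[-0.0,0.0,2.3],[14.8,-47.3,-6.4],50.0],[[-0.0,0.0,2.3],[12.9,-47.8,-6.4],50.0],[[-0.0,0.0,2.3],[11.0,-48.3,-6.5],50.0],[[-0.0,0.0,2.3],[9.0,-48.7,-6.5],50.0],[[-0.0,0.0,2.3],[7.0,-49.0,-6.5],50.0],[[-0.0,0.0,2.3],[5.0,-49.3,-6.5],50.0],[[-0.0,0.0,2.3],[3.0,-49.4,-6.6],50.0],
```

Call:
servo_tool --plan '[[[0,0,2.3],[18.5,-46,-35],50],[[0,0,2.3],[17,-46.5,-20],50],[[0,0,2.3],[15,-47,-5],50],[[0,0,2.3],[13,-48,0],50],[[0,0,2.3],[11,-48,0],50],[[0,0,2.3],[9,-48.5,0],50],[[0,0,2.3],[7,-49,0],50],[[0,0,2.3],[5,-49,0],50],[[0,0,2.3],[3,-38,0],50],[[0,0,0],[0,0,0],50]]'

```text
time_s: 76.65
ee_pos: [545.9, 320.0, 125.8]
ee_rot: [-179.9, -0.7, 18.8]
force: [-0.6, -0.9, -0.1]
gripper_width: 59.4
```

```bash
python3 -c "
from meas import *
grab('wrist','l2')"; python3 go.py 539 324.4 30 19.4 50 1
```

```text
t 76.7 pos [546.3 318.6 125.8] rot [-180.    -0.7   18.8] w 59.6 F [-0.2 -1.  -0.9] | d [ -7.3   5.8 -95.8] turn [-0.  -0.7 -0.6]
[[-0.0,-0.7,-0.6],[-6.3,-7.8,95.7],50.0],
```

View pics/l2.png

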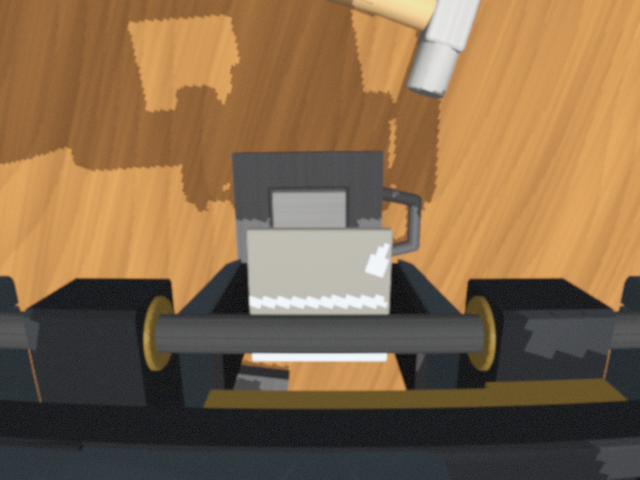

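Call:
servo_tool --plan '[[[0,-0.3,-0.3],[-2,-2.6,12],50],[[0,-0.3,-0.3],[-2,-2.6,12],50],[[0,0,0],[-2,-2.6,12],50],[[0,0,0],[0,0,12],50],[[0,0,0],[0,0,12],50],[[0,0,0],[0,0,12],50],[[0,0,0],[0,0,10],50],[[0,0,0],[0,0,5],50],[[0,0,0],[0,0,0],50],[[0,0,0],[0,0,0],50]]'

```text
time_s: 77.95
ee_pos: [538.9, 320.2, 31.9]
ee_rot: [179.9, 0.1, 19.2]
force: [0.7, 0.4, -0.6]
gripper_width: 59.6
```

```bash
python3 - <<'E'
from meas import *
rowy([229,361],[3.5,3.5])
E
python3 go.py 539 324.4 24.7 19.4 50 1
```

```text
229 3.5 [  0.3 -30.1  -3.5]
361 3.5 [ 0.3 29.7 -3.5]
t 78.0 pos [538.9 320.3  32. ] rot [179.9   0.   19.2] w 59.3 F [ 0.1 -0.9 -0.9] | d [ 0.1  4.1 -7.3] turn [ 0.1  0.  -0.2]
[[0.1,0.0,-0.2],[1.5,-3.9,7.3],50.0],
```

Call:
servo_tool --plan '[[[0,0,-0.2],[0.8,-2,1.5],50],[[0,0,0],[0.6,-1.8,1.5],50],[[0,0,0],[0,0,1.5],50],[[0,0,0],[0,0,1.5],50],[[0,0,0],[0,0,0],50],[[0,0,0],[0,0,0],50],[[0,0,0],[0,0,0],50],[[0,0,0],[0,0,0],50],[[0,0,0],[0,0,0],50],[[0,0,0],[0,0,0],50]]'

```text
time_s: 79.25
ee_pos: [539.4, 324.9, 26.5]
ee_rot: [180.0, -0.1, 19.4]
force: [-0.6, -0.5, -0.4]
gripper_width: 59.6
```

Call:
servo_tool --plan '[[[0,0,0],[-0.4,0.3,1],50],[[0,0,0],[0,0,0.6],50],[[0,0,0],[0,0,0.3],50],[[0,0,0],[0,0,0],50],[[0,0,0],[0,0,0],66],[[0,0,0],[0,0,0],75],[[0,0,0],[0,0,-10],80],[[0,0,0],[0,0,-35],80],[[0,0,0],[0,0,-35],80],[[0,0,0],[0,0,0],80]]'

```text
time_s: 80.5
ee_pos: [539.6, 324.8, 108.6]
ee_rot: [180.0, -0.2, 19.4]
force: [-0.2, 0.3, -0.8]
gripper_width: 80.3
```

```bash
python3 look.py 28 l3; python3 topchk.py;  python3 go.py 614 -306 90 -26.8 74 10
```

```text
t 80.5 [539.6 324.8 108.6] [180.   -0.2  19.4]
box (267, 199, 103, 104) {'c': [539.7, 323.7], 'rc': [540.6, 321.4], 's': [62.9, 66.0], 'yaw': 19.4, 'fill': 0.9}
box (426, 0, 79, 107) {'c': [578.7, 460.8], 'rc': [578.8, 461.9], 's': [25.8, 62.4], 'yaw': 1.7, 'fill': 0.83}
[544. 254.] [ 497.9 -476.3] [68.1 68.6] -27.4 0.78
[195. 227.] [549.7 312. ] [61.4 29.3] 20.2 0.84
[468. 201.] [ 615.1 -307.8] [48.4 48.6] -26.8 0.92
t 80.6 pos [537.6 323.6 105.3] rot [179.9   0.2  19.4] w 80.2 F [-0.1 -0.7 -0.4] | d [  76.4 -629.6  -15.3] turn [ 0.2  0.2 46.2]
[[0.0,0.0,4.6],[-13.7,61.9,1.7],74.0],[[0.0,0.0,4.6],[-8.7,62.8,1.7],74.0],[[0.0,0.0,4.6],[-3.6,63.3,1.6],74.0],[[0.0,0.0,4.6],[1.5,63.4,1.6],74.0],[[0.0,0.0,4.6],[6.6,63.1,1.6],74.0],[[0.0,0.0,4.6],[11.7,62.3,1.6],74.0],[[0.0,0.0,4.6],[16.7,61.2,1.6],74.0],[[0.0,0.0,4.6],[21.5,59.7,1.6],74.0],[[0.0,0.0,4.6],[26.3,57.7,1.5],74.0],[[0.0,0.0,4.6],[30.8,55.4,1.5],74.0],
```

View pics/l3.png

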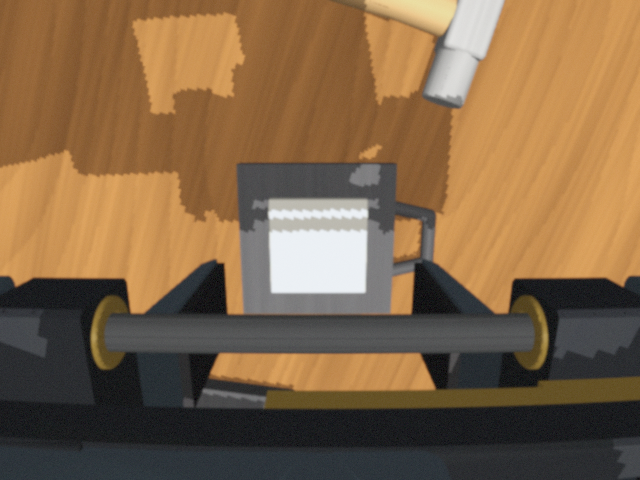

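Call:
servo_tool --plan '[[[0,0,4.6],[-10,45,-5],80],[[0,0,4.6],[-7,56,-5],80],[[0,0,4.6],[-2,57,0],80],[[0,0,4.6],[2,57,0],80],[[0,0,4.6],[7,57,0],80],[[0,0,4.6],[11,56,0],80],[[0,0,4.6],[16,55,0],80],[[0,0,4.6],[20,54,3],74],[[0,0,4.6],[24,52,3],74],[[0,0,4.6],[28,50,3],74]]'

```text
time_s: 81.85
ee_pos: [599.9, -245.4, 91.7]
ee_rot: [179.1, 1.4, -27.7]
force: [0.4, -0.0, -0.6]
gripper_width: 74.2
```

```bash
python3 go.py 613 -306 85 -27 74 4
```

```text
t 81.85 pos [ 599.9 -245.4   91.7] rot [179.1   1.4 -27.7] w 74.2 F [ 0.4 -0.  -0.6] | d [ 13.1 -60.6  -6.7] turn [ 0.9  1.4 -0.7]
[[0.2,0.4,-0.2],[10.0,11.9,1.6],74.0],[[0.2,0.4,-0.2],[9.9,11.9,1.6],74.0],[[0.2,0.4,-0.2],[9.9,12.0,1.6],74.0],[[0.2,0.4,-0.2],[9.8,12.0,1.7],74.0],
```

Call:
servo_tool --plan '[[[0.2,0.4,0],[10,11,1],74],[[0.2,0.4,0],[10,11,1],74],[[0.2,0.4,0],[9,10,0],74],[[0.2,0.2,0],[4,5,0],74],[[0,0,0],[0,0,0],74],[[0,0,0],[0,0,0],74],[[0,0,0],[0,0,0],74],[[0,0,0],[0,0,0],74],[[0,0,0],[0,0,0],74],[[0,0,0],[0,0,0],74]]'

```text
time_s: 83.1
ee_pos: [610.5, -293.4, 85.5]
ee_rot: [-180.0, 0.4, -27.6]
force: [0.1, -0.3, 0.3]
gripper_width: 74.0
```

```bash
python3 look.py 12 m1;  python3 go.py 613 -306 6.8 -27 74 1
```

```text
t 83.1 [ 610.5 -293.4   85.5] [-180.     0.4  -27.6]
box (291, 228, 82, 77) {'c': [612.8, -306.1], 'rc': [612.7, -306.0], 's': [48.2, 48.5], 'yaw': -27.7, 'fill': 0.97}
t 83.15 pos [ 610.5 -293.4   85.5] rot [-180.     0.4  -27.6] w 73.9 F [-0.4  0.2  0.7] | d [  2.5 -12.6 -78.7] turn [-0.   0.4 -0.6]
[[-0.0,0.4,-0.6],[8.5,10.0,78.7],74.0],
```

View pics/m1.png

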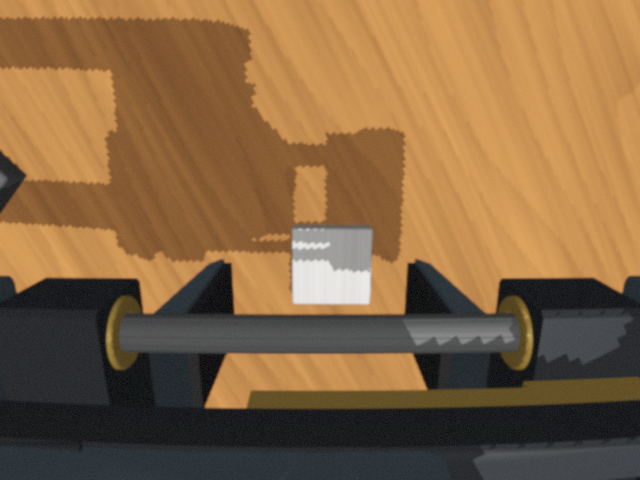

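Blank at (331,266) → (612.7,−306.0), yaw −27.7, fully visible.

Call:
servo_tool --plan '[[[0,0.2,0],[2.7,3.3,12],74],[[0,0.2,0],[2.7,3.3,12],74],[[0,0,0],[2.6,3.3,12],74],[[0,0,0],[0,0,12],74],[[0,0,0],[0,0,12],74],[[0,0,0],[0,0,10],74],[[0,0,0],[0,0,0],74],[[0,0,0],[0,0,0],74],[[0,0,0],[0,0,0],74],[[0,0,0],[0,0,0],74]]'

```text
time_s: 84.4
ee_pos: [612.9, -306.8, 9.8]
ee_rot: [-180.0, 0.0, -27.6]
force: [0.7, 0.0, 1.1]
gripper_width: 74.3
```

```bash
python3 go.py 612.7 -306 6.8 -27.7 74 1
```

```text
t 84.4 pos [ 612.9 -306.8    9.8] rot [-180.     0.   -27.6] w 74.3 F [0.7 0.  1.1] | d [-0.2  0.8 -3. ] turn [-0.   0.   0.1]
[[-0.0,0.0,0.1],[-0.5,-0.6,3.0],74.0],
```

Call:
servo_tool --plan '[[[0,0,0],[-0.5,-0.6,1.5],74],[[0,0,0],[0,0,1.4],74],[[0,0,0],[0,0,0],74],[[0,0,0],[0,0,0],55],[[0,0,0],[0,0,0],36],[[0,0,0],[0,0,0],36],[[0,0,0],[0,0,0],36],[[0,0,0],[0,0,0],36],[[0,0,0],[0,0,0],36],[[0,0,0],[0,0,-15],36]]'

```text
time_s: 85.65
ee_pos: [611.5, -305.3, 21.1]
ee_rot: [-180.0, 0.2, -27.6]
force: [-0.7, -0.1, -1.9]
gripper_width: 47.8
```

```bash
python3 go.py 538 315 120 19.4 36 14
```

```text
t 85.65 pos [ 611.5 -305.3   21.1] rot [-180.     0.2  -27.6] w 47.8 F [-0.7 -0.1 -1.9] | d [-73.5 620.3  98.9] turn [ -0.1   0.2 -47. ]
[[-0.0,0.0,-3.4],[-25.2,-36.8,-7.0],36.0],[[-0.0,0.0,-3.4],[-23.0,-38.3,-7.0],36.0],[[-0.0,0.0,-3.4],[-20.7,-39.5,-7.0],36.0],[[-0.0,0.0,-3.4],[-18.4,-40.7,-7.0],36.0],[[-0.0,0.0,-3.4],[-16.0,-41.7,-7.0],36.0],[[-0.0,0.0,-3.4],[-13.5,-42.5,-7.0],36.0],[[-0.0,0.0,-3.4],[-11.0,-43.3,-7.0],36.0],[[-0.0,0.0,-3.4],[-8.4,-43.8,-7.0],36.0],[[-0.0,0.0,-3.4],[-5.8,-44.2,-7.0],36.0],[[-0.0,0.0,-3.4],[-3.2,-44.5,-7.0],36.0],[[-0.0,0.0,-3.4],[-0.6,-44.6,-7.0],36.0],[[-0.0,0.0,-3.4],[2.0,-44.6,-7.0],36.0],[[-0.0,0.0,-3.4],[4.6,-44.4,-7.1],36.0],[[-0.0,0.0,-3.4],[7.2,-44.0,-7.1],36.0],
```

Call:
servo_tool --plan '[[[0,0,-3.4],[-25,-37,-25],36],[[0,0,-3.4],[-23,-38,-30],36],[[0,0,-3.4],[-21,-39.5,-25],36],[[0,0,-3.4],[-18,-41,-15],36],[[0,0,-3.4],[-16,-42,0],36],[[0,0,-3.4],[-13.5,-43,0],36],[[0,0,-3.4],[-11,-44,0],36],[[0,0,-3.4],[-8,-44,0],36],[[0,0,-3.4],[-6,-45,0],36],[[0,0,-3.4],[-3,-45,0],36]]'

```text
time_s: 86.9
ee_pos: [557.1, 150.0, 129.6]
ee_rot: [180.0, -0.7, 7.2]
force: [0.8, 1.2, -1.7]
gripper_width: 47.5
```

```bash
python3 go.py 538 315 120 19.4 36 5
```

```text
t 86.9 pos [557.1 150.  129.6] rot [180.   -0.7   7.2] w 47.5 F [ 0.8  1.2 -1.7] | d [-19.1 165.   -9.6] turn [  0.1  -0.7 -12.2]
[[0.0,-0.1,-2.4],[0.3,-33.2,1.9],36.0],[[0.0,-0.1,-2.4],[1.7,-33.2,1.9],36.0],[[0.0,-0.1,-2.4],[3.1,-33.1,1.9],36.0],[[0.0,-0.1,-2.4],[4.5,-32.9,1.9],36.0],[[0.0,-0.1,-2.4],[6.0,-32.7,1.9],36.0],
```

Call:
servo_tool --plan '[[[0,-0.2,-2.4],[0,-30,0],36],[[0,-0.2,-2.4],[1.5,-32,0],36],[[0,-0.2,-2.4],[3,-32,2],36],[[0,0,-2.4],[4,-26,5],36],[[0,0,-2],[4,-16,5],36],[[0,0,0],[0,0,5],36],[[0,0,0],[0,0,5],36],[[0,0,0],[0,0,5],36],[[0,0,0],[0,0,0],36],[[0,0,0],[0,0,0],36]]'

```text
time_s: 88.15
ee_pos: [541.3, 290.8, 106.1]
ee_rot: [179.9, -0.3, 19.3]
force: [-0.0, 0.7, -2.0]
gripper_width: 47.5
```

```bash
python3 -c "
from meas import *
grab('wrist','m2'); rowy([247,241],[5,-7])"; python3 go.py 539 324.3 40 19.4 36 1
```

```text
247 5 [  0.3 -22.9  -5.1]
241 -7 [  0.3 -22.4   6.9]
t 88.25 pos [541.2 290.9 106.1] rot [179.9  -0.3  19.3] w 47.8 F [-0.7 -0.1 -2.2] | d [ -2.2  33.4 -66.1] turn [ 0.1 -0.3 -0.1]
[[0.1,-0.3,-0.1],[8.5,-32.4,66.1],36.0],
```

View pics/m2.png

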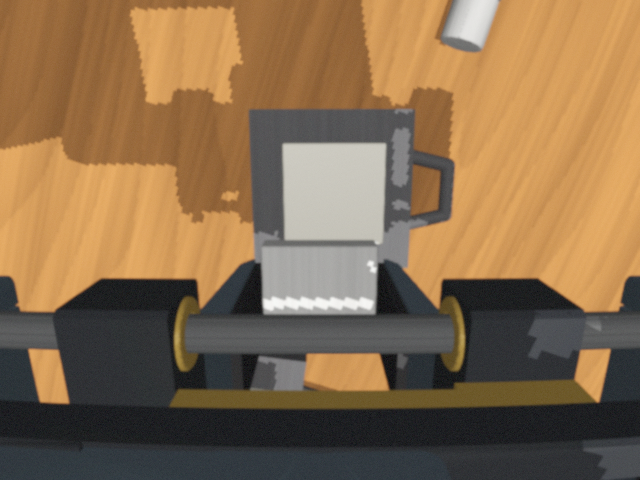

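Call:
servo_tool --plan '[[[0,-0.2,0],[2,-8,9],36],[[0,0,0],[2,-8.5,9],36],[[0,0,0],[2,-8.5,9],36],[[0,0,0],[2,-8.5,9],36],[[0,0,0],[0,0,9],36],[[0,0,0],[0,0,8],36],[[0,0,0],[0,0,5],36],[[0,0,0],[0,0,0],36],[[0,0,0],[0,0,0],36],[[0,0,0],[0,0,0],36]]'

```text
time_s: 89.5
ee_pos: [537.7, 327.7, 43.7]
ee_rot: [179.8, -0.1, 19.3]
force: [0.6, 0.6, -2.1]
gripper_width: 47.5
```

```bash
python3 go.py 538.5 325.2 35.2 19.4 36 1
```

```text
t 89.5 pos [537.7 327.7  43.7] rot [ 1.798e+02 -1.000e-01  1.930e+01] w 47.5 F [ 0.6  0.6 -2.1] | d [ 0.8 -2.5 -8.5] turn [ 0.2 -0.1 -0.1]
[[0.2,-0.1,-0.1],[-0.1,2.7,8.5],36.0],
```

Call:
servo_tool --plan '[[[0.2,0,0],[0,1.3,2],36],[[0,0,0],[0,1.3,2],36],[[0,0,0],[0,0,2],36],[[0,0,0],[0,0,1.5],36],[[0,0,0],[0,0,0],36],[[0,0,0],[0,0,0],36],[[0,0,0],[0,0,0],36],[[0,0,0],[0,0,0],36],[[0,0,0],[0,0,0],36],[[0,0,0],[0,0,0],36]]'

```text
time_s: 90.75
ee_pos: [539.0, 325.2, 36.3]
ee_rot: [-179.9, -0.2, 19.3]
force: [0.1, 0.2, -1.9]
gripper_width: 47.4
```

Call:
servo_tool --plan '[[[0,0,0],[-0.4,0,0.8],36],[[0,0,0],[0,0,0.5],36],[[0,0,0],[0,0,0],36],[[0,0,0],[0,0,0],54],[[0,0,0],[0,0,0],62],[[0,0,0],[0,0,0],70],[[0,0,0],[0,0,-10],80],[[0,0,0],[0,0,-35],84],[[0,0,0],[0,0,-30],84],[[0,0,0],[0,0,0],84]]'

```text
time_s: 92.0
ee_pos: [539.5, 325.5, 115.0]
ee_rot: [-179.9, -0.4, 19.3]
force: [-0.6, -0.6, -1.2]
gripper_width: 83.8
```

```bash
python3 look.py 40 m3; python3 dark.py;  python3 go.py 432 -149 110 18.6 84 10
```

```text
t 92.0 [539.5 325.5 115. ] [-179.9   -0.4   19.3]
box (267, 198, 101, 99) {'c': [538.7, 326.8], 'rc': [539.0, 326.0], 's': [60.0, 60.5], 'yaw': 19.8, 'fill': 0.93}
box (423, 0, 77, 107) {'c': [575.9, 459.1], 'rc': [575.8, 460.1], 's': [24.8, 61.3], 'yaw': 2.3, 'fill': 0.84}
[399. 281.] [ 432.7 -149.4] [58.3 59.3] 18.6 0.94
[525. 257.] [ 488.3 -424.6] [67.5 55.8] 8.0 0.53
t 92.1 pos [537.8 324.6 112. ] rot [-1.799e+02 -1.000e-01  1.930e+01] w 83.9 F [ 0.4  0.5 -0.4] | d [-105.8 -473.6   -2. ] turn [-0.1 -0.1  0.7]
[[-0.0,-0.0,0.1],[-25.6,41.2,0.1],84.0],[[-0.0,-0.0,0.1],[-25.6,41.2,0.1],84.0],[[-0.0,-0.0,0.1],[-25.5,41.3,0.2],84.0],[[-0.0,-0.0,0.1],[-25.5,41.3,0.2],84.0],[[-0.0,-0.0,0.1],[-25.4,41.3,0.2],84.0],[[-0.0,-0.0,0.1],[-25.4,41.4,0.2],84.0],[[-0.0,-0.0,0.1],[-25.3,41.4,0.2],84.0],[[-0.0,-0.0,0.1],[-25.3,41.4,0.2],84.0],[[-0.0,-0.0,0.1],[-25.2,41.5,0.2],84.0],[[-0.0,-0.0,0.1],[-25.2,41.5,0.2],84.0],
```

View pics/m3.png

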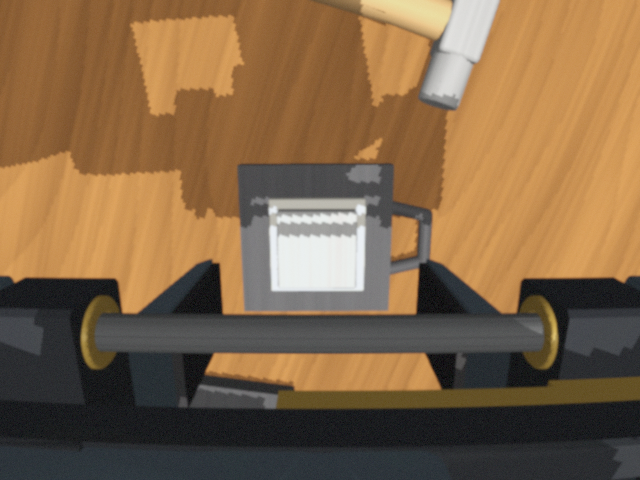

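Call:
servo_tool --plan '[[[0,0,0],[-22,35,-12],84],[[0,0,0],[-28,45,0],84],[[0,0,0],[-28,45,0],84],[[0,0,0],[-28,45,0],84],[[0,0,0],[-28,46,0],84],[[0,0,0],[-28,46,0],84],[[0,0,0],[-28,46,0],84],[[0,0,0],[-28,46,5],84],[[0,0,0],[-23,38,8],84],[[0,0,0],[0,0,0],84]]'

```text
time_s: 93.35
ee_pos: [429.5, -138.2, 99.4]
ee_rot: [-179.7, 1.1, 19.4]
force: [-0.6, 1.0, 0.3]
gripper_width: 83.7
```

```bash
python3 lookd.py n1;  python3 go.py 432 -148 12 18.6 84 1
```

```text
t 93.35 [ 429.5 -138.2   99.4] [-179.7    1.1   19.4]
(268, 214, 100, 94) {'c': [430.4, -147.8], 'rc': [430.5, -147.9], 's': [60.4, 60.2], 'yaw': 18.7, 'fill': 0.97}
t 93.4 pos [ 429.9 -137.    99.6] rot [-179.6    1.1   19.5] w 83.9 F [-0.1  0.3  0.2] | d [  2.1 -11.  -87.6] turn [-0.3  1.1  0.9]
[[-0.3,1.1,0.9],[-0.1,11.6,87.6],84.0],
```

View pics/n1.png

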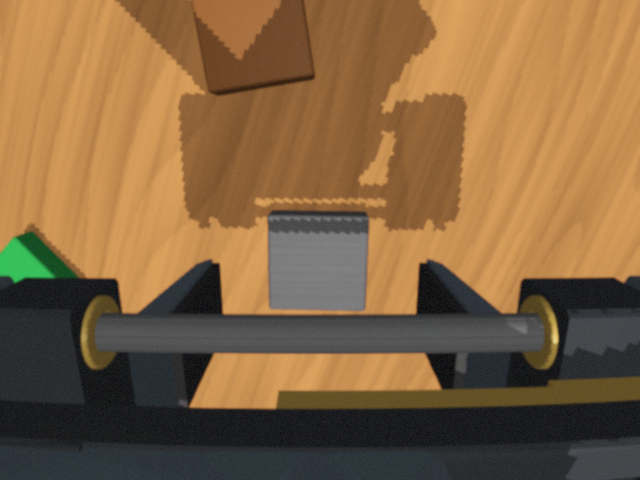

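Call:
servo_tool --plan '[[[-0.3,0.5,0.4],[-1,4,13],84],[[0,0.5,0.4],[-1,4,13],84],[[0,0,0],[-1,3.5,13],84],[[0,0,0],[0,0,13],84],[[0,0,0],[0,0,13],84],[[0,0,0],[0,0,13],84],[[0,0,0],[0,0,0],84],[[0,0,0],[0,0,0],84],[[0,0,0],[0,0,0],84],[[0,0,0],[0,0,0],84]]'

```text
time_s: 94.65
ee_pos: [431.5, -144.1, 17.0]
ee_rot: [-179.8, 0.1, 19.0]
force: [0.9, -0.2, -0.0]
gripper_width: 84.0
```

```bash
python3 go.py 430.6 -148.3 8.4 18.7 84 1
```

```text
t 94.65 pos [ 431.5 -144.1   17. ] rot [-1.798e+02  1.000e-01  1.900e+01] w 84.0 F [ 0.9 -0.2 -0. ] | d [-0.9 -4.2 -8.6] turn [-0.2  0.1  0.3]
[[-0.2,0.1,0.3],[-2.2,3.7,8.6],84.0],
```

Call:
servo_tool --plan '[[[-0.2,0,0.3],[-1.1,1.9,3],84],[[0,0,0],[-1.1,1.8,3],84],[[0,0,0],[0,0,2.2],84],[[0,0,0],[0,0,0],84],[[0,0,0],[0,0,0],65],[[0,0,0],[0,0,0],50],[[0,0,0],[0,0,0],50],[[0,0,0],[0,0,0],50],[[0,0,0],[0,0,0],50],[[0,0,0],[0,0,0],50]]' --squeeze 45

```text
time_s: 95.9
ee_pos: [430.7, -148.8, 8.6]
ee_rot: [179.9, 0.1, 18.7]
force: [-0.6, -0.3, -0.5]
gripper_width: 61.6
```

```bash
python3 go.py 538 315 130 19.4 50 9
```

```text
t 95.9 pos [ 430.7 -148.8    8.6] rot [1.799e+02 1.000e-01 1.870e+01] w 61.6 F [-0.6 -0.3 -0.5] | d [107.3 463.8 121.4] turn [ 0.1  0.1 -0.7]
[[0.0,0.0,-0.1],[27.8,-45.0,-13.6],50.0],[[0.0,0.0,-0.1],[27.9,-44.9,-13.6],50.0],[[0.0,0.0,-0.1],[27.9,-44.9,-13.5],50.0],[[0.0,0.0,-0.1],[28.0,-44.9,-13.5],50.0],[[0.0,0.0,-0.1],[28.0,-44.8,-13.5],50.0],[[0.0,0.0,-0.1],[28.1,-44.8,-13.5],50.0],[[0.0,0.0,-0.1],[28.2,-44.8,-13.5],50.0],[[0.0,0.0,-0.1],[28.2,-44.7,-13.5],50.0],[[0.0,0.0,-0.1],[28.3,-44.7,-13.5],50.0],
```

Call:
servo_tool --plan '[[[0,0,0],[0,0,-30],50],[[0,0,0],[3,-9,-45],50],[[0,0,0],[10,-30,-40],50],[[0,0,0],[15,-45,-5],50],[[0,0,0],[16,-48,0],50],[[0,0,0],[16,-48,0],50],[[0,0,0],[16,-48,0],50],[[0,0,0],[16,-48,0],50],[[0,0,0],[16,-48,0],50],[[0,0,0],[16,-48,0],50]]'

```text
time_s: 97.15
ee_pos: [422.3, 252.3, 124.3]
ee_rot: [-179.7, 1.0, 18.3]
force: [1.9, 0.4, -5.9]
gripper_width: 61.6
```

```bash
python3 go.py 535 318 115 19.4 50 6
```

```text
t 97.15 pos [422.3 252.3 124.3] rot [-179.7    1.    18.3] w 61.6 F [ 1.9  0.4 -5.9] | d [112.7  65.7  -9.3] turn [-0.3  1.  -1.1]
[[-0.0,0.2,-0.2],[21.3,-4.5,1.2],50.0],[[-0.0,0.2,-0.2],[21.3,-4.4,1.3],50.0],[[-0.0,0.2,-0.2],[21.3,-4.4,1.3],50.0],[[-0.0,0.2,-0.2],[21.3,-4.3,1.4],50.0],[[-0.0,0.2,-0.2],[21.3,-4.2,1.4],50.0],[[-0.0,0.2,-0.2],[21.3,-4.1,1.5],50.0],
```

Call:
servo_tool --plan '[[[0,0.2,-0.2],[18,-2,0],50],[[0,0.2,-0.2],[22,-4,0],50],[[0,0.2,-0.2],[22,-4,0],50],[[0,0.2,-0.2],[22,-4,2],50],[[0,0.2,-0.2],[21,-4,4],50],[[0,0,0],[12,-3,4],50],[[0,0,0],[0,0,4],50],[[0,0,0],[0,0,4],50],[[0,0,0],[0,0,0],50],[[0,0,0],[0,0,0],50]]'

```text
time_s: 98.4
ee_pos: [521.9, 307.3, 93.9]
ee_rot: [180.0, 1.3, 19.5]
force: [0.6, -0.2, -7.1]
gripper_width: 61.9
```

```bash
python3 -c "
from meas import *
grab('wrist','n2'); rowy([227,238,373],[-8.6,11.4,11.4])"; python3 go.py 539 325 56 19.4 50 1
```

```text
227 -8.6 [  0.3 -28.2   8.6]
238 11.4 [  0.3 -28.3 -11.4]
373 11.4 [  0.3  30.9 -11.4]
t 98.5 pos [522.1 307.4  94. ] rot [180.    1.3  19.5] w 61.7 F [ 0.1  0.1 -6.3] | d [ 16.9  17.6 -38. ] turn [0.  1.3 0.1]
[[0.0,1.3,0.1],[22.7,-11.0,37.4],50.0],
```

View pics/n2.png

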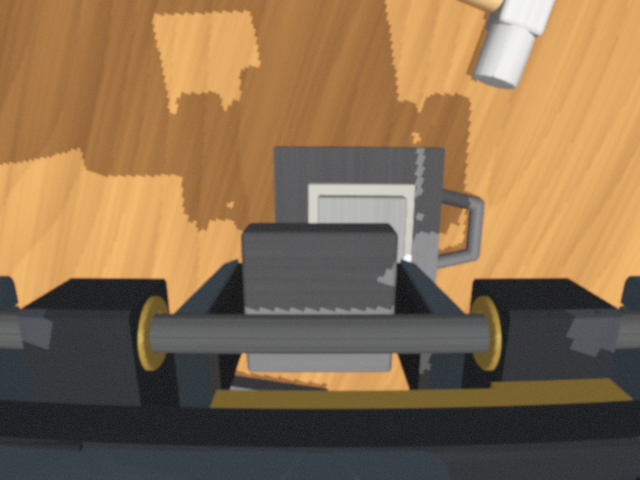

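Call:
servo_tool --plan '[[[0,0.5,0],[6,-2.8,6],50],[[0,0.5,0],[6,-2.8,6],50],[[0,0.3,0],[6,-2.8,6],50],[[0,0,0],[4,-2,6],50],[[0,0,0],[0,0,6],50],[[0,0,0],[0,0,3],50],[[0,0,0],[0,0,0],50],[[0,0,0],[0,0,0],50],[[0,0,0],[0,0,0],50],[[0,0,0],[0,0,0],50]]'

```text
time_s: 99.75
ee_pos: [540.4, 325.9, 58.7]
ee_rot: [180.0, -0.1, 19.5]
force: [-0.5, -0.6, -6.7]
gripper_width: 61.4
```

```bash
python3 go.py 539 324.6 49 19.4 50 1; python3 -c "
from meas import *
grab('wrist','n3')"
```

```text
t 99.75 pos [540.4 325.9  58.7] rot [ 1.80e+02 -1.00e-01  1.95e+01] w 61.4 F [-0.5 -0.6 -6.7] | d [-1.4 -1.3 -9.7] turn [ 0.  -0.1  0.1]
[[0.0,-0.1,0.1],[-1.7,0.7,9.7],50.0],
```

View pics/n3.png

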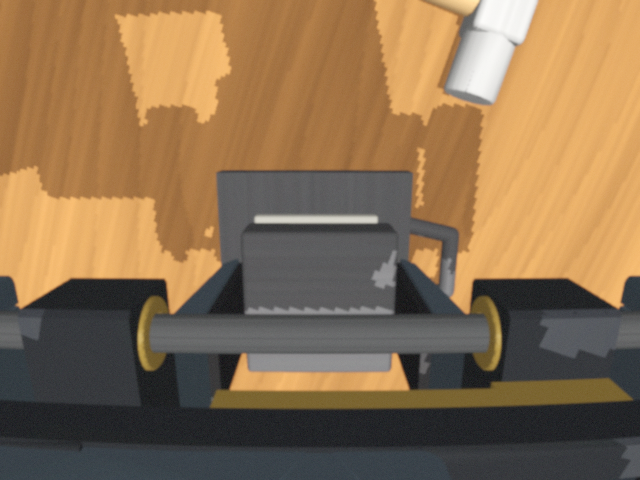

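Call:
servo_tool --plan '[[[0,0,0],[-1.6,0.7,2],50],[[0,0,0],[0,0,2],50],[[0,0,0],[0,0,2],50],[[0,0,0],[0,0,1.5],50],[[0,0,0],[0,0,1],50],[[0,0,0],[0,0,0],50],[[0,0,0],[0,0,0],50],[[0,0,0],[0,0,0],50],[[0,0,0],[0,0,0],50],[[0,0,0],[0,0,0],50]]'

```text
time_s: 101.05
ee_pos: [539.1, 324.6, 49.7]
ee_rot: [180.0, -0.1, 19.5]
force: [-0.7, -0.3, -6.2]
gripper_width: 61.8
```

Call:
servo_tool --plan '[[[0,0,0],[0,0,0.7],50],[[0,0,0],[0,0,0.5],50],[[0,0,0],[0,0,0],50],[[0,0,0],[0,0,0],68],[[0,0,0],[0,0,0],78],[[0,0,0],[0,0,0],84],[[0,0,0],[0,0,-15],84],[[0,0,0],[0,0,-35],84],[[0,0,0],[0,0,-40],84],[[0,0,0],[0,0,-20],84]]'

```text
time_s: 102.3
ee_pos: [540.6, 325.5, 167.2]
ee_rot: [-179.9, -0.5, 19.5]
force: [-0.3, 0.5, -0.1]
gripper_width: 83.8
```

```bash
python3 lookd.py o1; python3 go.py 480 60 230 10 84 8
```

```text
t 102.3 [540.6 325.5 167.2] [-179.9   -0.5   19.5]
(249, 159, 164, 125) {'c': [544.3, 328.0], 'rc': [550.6, 330.0], 's': [123.6, 97.4], 'yaw': 19.5, 'fill': 0.87}
t 102.35 pos [541.6 326.2 169.7] rot [-179.9   -0.8   19.5] w 84.3 F [0.5 0.2 3.2] | d [ -61.6 -266.2   60.3] turn [-0.2 -0.8  9.5]
[[-0.0,-0.1,1.2],[-18.3,28.8,-7.8],84.0],[[-0.0,-0.1,1.2],[-17.7,29.1,-7.8],84.0],[[-0.0,-0.1,1.2],[-17.1,29.5,-7.8],84.0],[[-0.0,-0.1,1.2],[-16.5,29.9,-7.7],84.0],[[-0.0,-0.1,1.2],[-15.9,30.2,-7.7],84.0],[[-0.0,-0.1,1.2],[-15.3,30.5,-7.6],84.0],[[-0.0,-0.1,1.2],[-14.6,30.8,-7.6],84.0],[[-0.0,-0.1,1.2],[-14.0,31.1,-7.6],84.0],
```

View pics/o1.png

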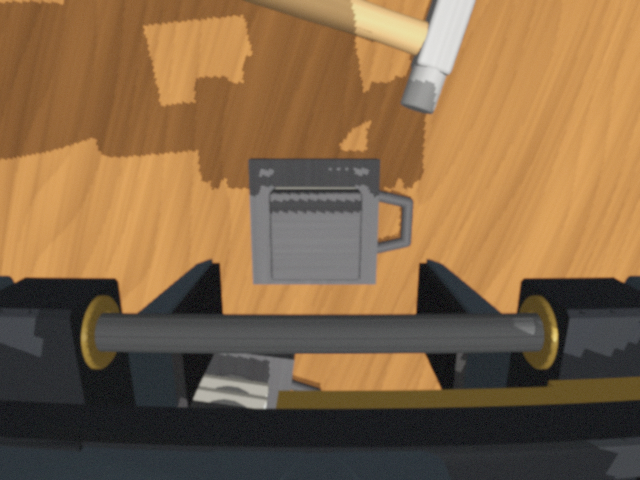

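Call:
servo_tool --plan '[[[0,0,1.2],[-18,29,-8],84],[[0,0,1.2],[-18,29,-8],84],[[0,0,1.2],[-17,29.5,-8],84],[[0,0,1.2],[-16.5,30,-7],84],[[0,0,1.2],[-16,30,-7],84],[[0,0,1.2],[-15,30.5,-7],84],[[0,0,1.2],[-10,22,-4],84],[[0,0,0],[0,0,0],84],[[0,0,0],[0,0,0],84],[[0,0,0],[0,0,0],84]]'

```text
time_s: 103.6
ee_pos: [488.9, 98.1, 222.0]
ee_rot: [-179.7, -1.3, 11.0]
force: [0.8, 0.3, -0.2]
gripper_width: 84.1
```

Run:
```python
from meas import *
f=grab("wrist","p1"); print(env.state()['ee_pos'],env.state()['ee_rot'])
g=grab("scene","p2"); o=g['pixels'][160:280,300:480,::-1]; cv2.imwrite('pics/p3.png',cv2.resize(o,None,fx=4.4,fy=4.4,interpolation=cv2.INTER_CUBIC))
t=grab("top","p4"); o=t['pixels'][150:290,130:330,::-1]; cv2.imwrite('pics/p5.png',cv2.resize(o,None,fx=4,fy=4,interpolation=cv2.INTER_CUBIC))
```

```text
[488.90815382  98.18880264 221.93631853] [-179.68232977   -1.27929556   10.997324  ]
```

View pics/p1.png

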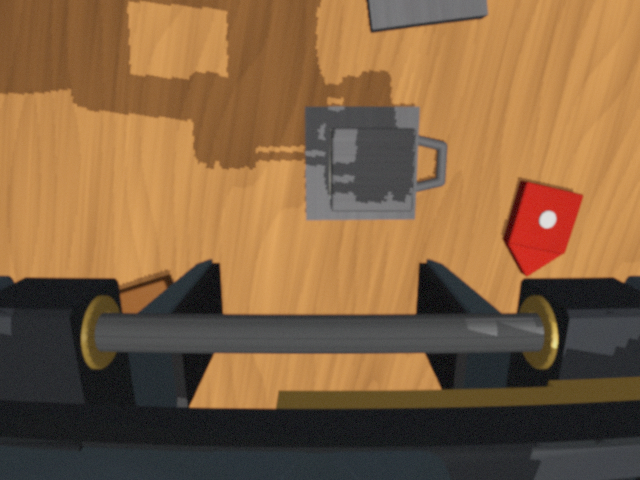

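View pics/p3.png

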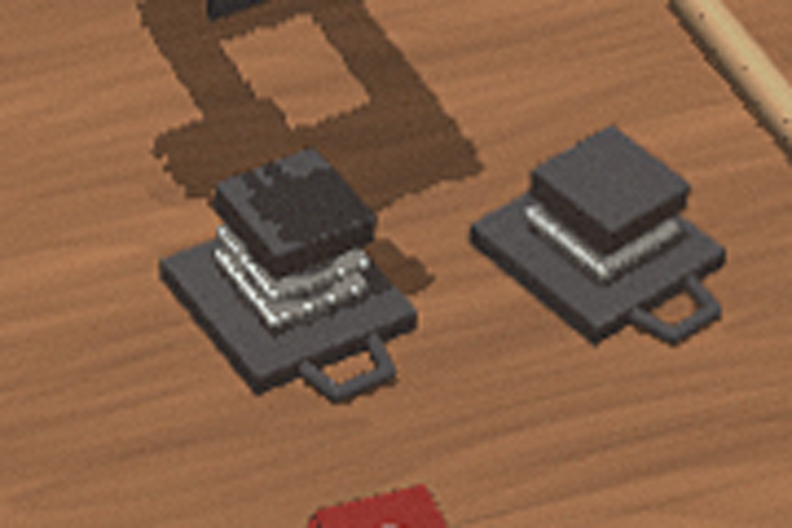

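View pics/p5.png

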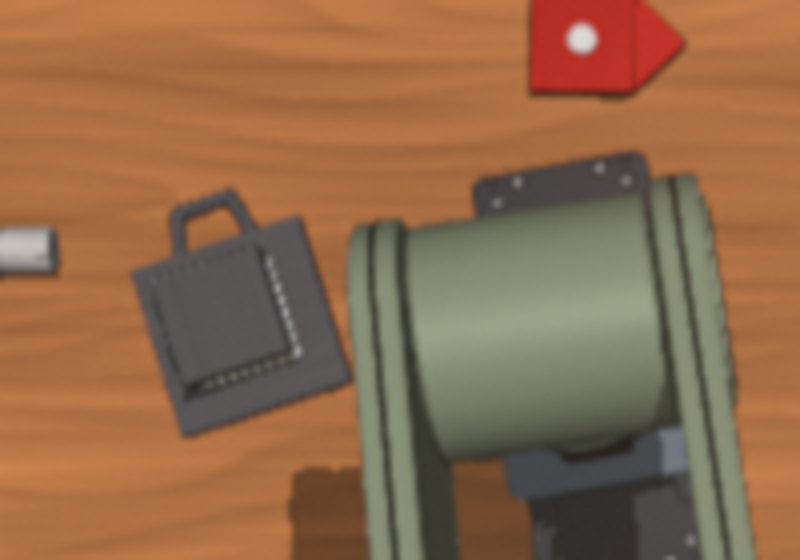

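Run:
```python
from meas import *
f=grab("wrist"); w=ray(f,[[330,128],[416,127],[415,211],[331,212]],78)[:,:2]; print(w.mean(0).round(1),w.round(1).tolist())
f["pixels"]
t=grab("top"); p=(np.array([[152,278],[262,248],[294,348],[188,385]])+.5)/4-.5+[130,150]
w=ray(t,p,60)[:,:2]; print(w.mean(0).round(1),np.hypot(*np.diff(w,axis=0).T).round(1))
# plate corners at 14, same view
p=(np.array([[133,272],[302,217],[350,380],[186,437]])+.5)/4-.5+[130,150]
w=ray(t,p,14)[:,:2]; print("plate",w.mean(0).round(1))
```

```text
[523.8 147.7] [[486.4, 171.4], [547.8, 184.4], [561.9, 123.9], [499.2, 111.1]]
[541.  319.8] [62.1 58.1 60.8]
plate [539.6 320.2]
```

```bash
python3 -c "
from workcell import env
print(env.job_done(), env.state()['time_s'])"
```

```text
the job is handed in; nothing more can be done
the job is handed in; nothing more can be done
```

I loaded both base plates and handed the job in at about 104 s of the 208 s allowed.

- **Round plate:** three discs with two setter tiles between them, and a dark slab on top.
- **Square plate:** two square blanks with one tile between them, and a dark slab on top.

All three tiles were used, so none are left on the bench. I did not touch the hammer, magnet, tin or the brown, green and turquoise look-alike blocks.

**Last checks**
- **Bottom blanks:** each went below its plate's top face without any force. I saw the recess edge all round both.
- **Round slab:** it measured (523.8, 147.7) mm against the seat at about (522.9, 148.5) mm, so it is roughly 1 mm off centre.
- **Square slab:** the top camera put it about 1.4 mm from the plate centre. That came from coarse hand-picked corners. The blank under it in the recess measured within 0.5 mm.
- **Scene view:** both stacks looked flat and upright. The gripper was clear of everything when I handed in.

**Where the cameras disagreed:** the top camera placed the square plate about 3.5 mm from where the wrist camera did. I used the wrist values because two views taken about 90° apart agreed within 1 mm. I saw no grip slip and no knocked piece during the run.

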